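# Ready the calibration lamp house

## Robot

A 7-joint arm with a two-finger parallel gripper is mounted at the origin on a cart in front of the work surface, level with it; the furniture and walls round the work are solid. World frame = base frame: x ahead of the robot, y to its left, z up, the work surface at z = 0. Lengths are in mm, angles in rad, forces in N, time in s.
With the tool pointing down it reaches from about 400 to 925 mm from the base axis. Payload 4.1 kg.
Tool frame: the origin (TCP) lies midway between the tips of the shut fingers; the grasp point (between the pads) lies 19 mm behind it; z points along the fingers, y is the direction in which the jaws open and shut (so a half turn about z gives the same grasp; the last joint's range is limited). The gripper opens to 85 mm and grips with 20 to 120 N. Pads are 22 mm wide; open, the fingers measure 114 mm over their backs; the gripper's body (76 mm by 85 mm) begins 54 mm behind the grasp point. The pads swing forward as they close: fully open they stand 13 mm farther back than shut.
Start: joints at [1.249, 0.398, 0.045, 1.537, -0.019, 1.207, -0.051], TCP at [143.66, -633.96, 231.347] pointing down, gripper open.
Joint ranges: [-2.82, 2.82], [-0.49, 2.23], [-1.37, 1.46], [0, 2.46], [-1.36, 4.5], [0.23, 2], [-2.94, 2.94]. Speed limits (rad/s): [2.57, 2.57, 3.14, 3.14, 3.14, 3.14, 3.14].

## Interface

Orientations are given as a rotation vector (axis times angle).
In Python, from rig import observe, get_image, close_job, outline_of gives the robot as it stands.
- The arm moves only by the tool move_arm, never from a script. Its argument "steps" is a list of rows, each a list of 7 numbers: the turn, a rotation vector about the tool's x, y, z in degrees, then the shift along the tool's x, y, z in m, then the gripper's target within -1 to 1 (fully open at 1, half-way at 0, shut at -1). A call has 1 to 5 rows; each row shifts and turns the pose as measured when the row begins, along the tool's axes as they then stand; what a row does not reach is not made up. A row lasts 1/10 s, in which the tool goes at most 50 mm and 8.59 degrees, less where a joint would pass 70% of its speed; a pose out of reach is approached as far as the arm can. A call is refused whole if a number of a shift passes 0.05 or a number of a turn 8.59, either way. A call with a gripper value outside its range is refused whole. The fingers move at their own pace and stop on an object; the grip force is fixed at half the most. Time passes only in rows, so rows that do not move let the fingers close. It gives the time, the measured TCP pose, the force and the opening at its end, in the units of the state.
- observe(): the state, without advancing time (a new reading comes with each control period).
- get_image(name): name is "side" or "top"; returns a dict with "color" (480x640x3 uint8, red, green, blue), "mtx" (3x3 intrinsics, pixels), "k1" (the pictures are not rectified: a ray, as slopes to the right and down, at radius r is drawn at 1 + k1 r^2 times it, then the intrinsics apply), "T" (4x4, takes a point from camera to world coordinates). Camera axes: x right, y up, looking along -z (the intrinsics and any distortion apply to the point x, -y, -z); pixel columns grow to the right and rows downward; lengths in mm; the calibration is good to about 2 mm. A picture is of the moment at which its call begins. There is no depth.
- close_job(): hands the job in, once; it reports no verdict.
Trained networks look in the newest picture that a camera, given by its name, has taken for a name from the list of things; names that differ only in an ending like _2 or _b are one class to them, and where a whole thing is asked for, a point or a joint stands for the part that bears it (a point fixed in the world has none). Each returns a list of dicts, best first, with "p" (0 to 1); they miss things now and then, are a little off and sometimes report something else, mostly with a low value. They report only what shows in the picture. A call takes as long as a camera call.
- outline_of(query, camera): "region" (480x640 bool, what is visible of it) and "at" ([column, row] in pixels, amid what is visible of it).
The state is a dict: "clock": time; "joint_pos": joint angles; "joint_velocities": joint speeds; "effort": joint torques, N m; "eef_pos": TCP position; "eef_rot": TCP orientation; "contact_force": force on the tool from outside, world axes, zero at the start; "ft_torque": the same for the moment, N m; "grip_width": finger opening in mm.
Only numpy, scipy, OpenCV 4.12 (cv2) and the standard library are available. Lean on these libraries where they do the work, as an engineer would, in place of code of your own. Each camera call takes 0.05 s, during which the arm holds its last target.

## Task

Get the calibration lamp house ready for use: slide every pen lamp lying on the desk into a port of its own in the front of the house, pushed past the spring plunger until the handle's shoulder is flush against the front. Tap the stiff slide on the house's right flank forward until its pointer stands at the brass index, without running past it, and only when the lamps and the slide are all set lower the lid gently until it is fully shut. Leave the other things on the desk where they are.

Things in the scene. Friction and masses are not known exactly. Their poses are not given: they have to be found in the camera images.
- lamp_1: cordless pen lamp, one of up to three alike: black handle 64 mm long, 26 mm square, then a steel tube 15 mm thick, 75 mm long, its last 14 mm tapering to 6 mm; 0.15 kg. It lies on any of its four sides, axis 13 mm above the desk. Origin on its axis where the tube leaves the handle (the shoulder); +x along the tube to the tip, handle to x = -64 mm. Absent (None) in some starts
- lamp_2: cordless pen lamp, one of up to three alike: black handle 64 mm long, 26 mm square, then a steel tube 15 mm thick, 75 mm long, its last 14 mm tapering to 6 mm; 0.15 kg. It lies on any of its four sides, axis 13 mm above the desk. Origin on its axis where the tube leaves the handle (the shoulder); +x along the tube to the tip, handle to x = -64 mm. Absent (None) in some starts
- lamp_3: cordless pen lamp, one of up to three alike: black handle 64 mm long, 26 mm square, then a steel tube 15 mm thick, 75 mm long, its last 14 mm tapering to 6 mm; 0.15 kg. It lies on any of its four sides, axis 13 mm above the desk. Origin on its axis where the tube leaves the handle (the shoulder); +x along the tube to the tip, handle to x = -64 mm. Absent (None) in some starts
- lamp_house: grey box fixed to the desk, 120 mm deep (x), 240 wide (y), 70 high; origin: centre of the underside, +x to its back, +y to its left. Front (x = -60 mm): three 19 mm square ports 75 mm apart, axes 42 mm up, each leading straight back into a 19 mm square holder as deep as the tube. At its right, centred at y = -175 mm, the slide on a foot plate (x -90 to 80 mm, rail end stops 42 mm high)
- port_1 (a point): centre of the mouth of the left port, on the outer face of the front wall, 42 mm above the desk; axes as lamp_house. A lamp is fully home when its origin (shoulder) is here and its +x points along the house's +x
- port_2 (a point): centre of the mouth of the middle port, on the outer face of the front wall, 42 mm above the desk; axes as lamp_house. A lamp is fully home when its origin (shoulder) is here and its +x points along the house's +x
- port_3 (a point): centre of the mouth of the right port, on the outer face of the front wall, 42 mm above the desk; axes as lamp_house. A lamp is fully home when its origin (shoulder) is here and its +x points along the house's +x
- plunger_1 (a joint): round-nosed spring plunger in the right-hand wall of the holder behind port_1, 50 mm behind the front face: 0 m when the holder is empty, about 0.001 to 0.002 while it presses on a lamp's tube. The taper pushes it aside; pushing a lamp past it and home takes about 5 to 15 N
- plunger_2 (a joint): round-nosed spring plunger in the right-hand wall of the holder behind port_2, 50 mm behind the front face: 0 m when the holder is empty, about 0.001 to 0.002 while it presses on a lamp's tube. The taper pushes it aside; pushing a lamp past it and home takes about 5 to 15 N
- plunger_3 (a joint): round-nosed spring plunger in the right-hand wall of the holder behind port_3, 50 mm behind the front face: 0 m when the holder is empty, about 0.001 to 0.002 while it presses on a lamp's tube. The taper pushes it aside; pushing a lamp past it and home takes about 5 to 15 N
- slide (a joint): position of the slide's carriage, m, 0 at its front stop, growing toward the back (house +x), up to 0.095. Stiff: it takes about 5 N to move and stays where it is left
- tab (a point): centre of the top of the slide's black upright tab, 96 mm above the desk; the tab is a plate 10 mm thick (x), 40 mm wide (y), standing free from 53 to 96 mm above the desk. Below it the carriage block is 36 mm long (x) and 40 wide, its top 53 mm above the desk
- pointer (a point): tip of the steel pointer on the right side of the slide's carriage, in line with the tab in x (32 mm to its right); moves with the slide
- mark (a point): black line on the brass index clip on the foot plate, beside the pointer's path; axes as lamp_house. The slide is set when the pointer's x in this frame is 0; before that it is negative. The index stays put
- lid (a joint): lid angle, rad: 0 shut, about 1.1 to 1.35 at the start (standing up, leaning a little to the robot). Stiff hinge of 0.25 N m: it stays where it is left
- lid_hinge (a point): middle of the lid's hinge line, on the top of the back wall, 70 mm above the desk; axes as lamp_house, the hinge runs along y
- lid_edge (a point): middle of the lid's free edge, on its outer face, 120 mm from the hinge. The lid is a plate 6 mm thick and 240 mm wide; on its outer face, 20 mm from the free edge, is a black grip bar 70 mm long (y) and 8 mm thick that stands 26 mm high
- wafer_box: round white wafer carrier, 66 mm wide, 18 mm high, a bystander; origin at the centre of its underside
- tape_tube: grey and olive tube 32 x 95 x 32 mm lying, a bystander; origin at the centre of its underside
- slip_pliers: steel long-nose pliers 40 x 140 x 9 mm lying flat, a bystander; origin at the centre of the underside

How it is judged:
By the outcome, as a careful person would: the job done as asked, in the order asked, and still so for the second after the job is handed in, with the robot touching nothing.
Of lamp_1, lamp_2, lamp_3 only 2 to 3 are there at a start; the rules pass over those that are not, and their reading is None.
At some moment in a run one of lamp_1, lamp_2, lamp_3 may be knocked a few centimetres aside while the robot is not near it.
Once in a run the grip may slacken for a moment while it holds something.
It also fails if it takes over 210 s, if anything falls off the work surface, if the arm or the gripper's body presses on something with over 40 N, if the wrist force passes 120 N, or if a joint passes its speed limit or range.

## Working session

There is one attempt and no reset: what is moved stays moved. The work goes in short steps, Python scripts to look and compute and a tool call to move; the robot and the scene stay as the last step left them, time stands still between calls to the robot, and variables do not carry over. Pictures are saved under pics/ and viewed, and the job is handed in when it is done.

Besides the shell and the picture viewer there is one more tool, called after "Request:" in YAML: its name, and indented under it one key for each argument. move_arm: Moves the arm, as the interface text tells. Its arguments: {"type":"object","properties":{"steps":{"type":"array","items":{"type":"array","items":{"type":"number"}}}},"required":["steps"]}

```bash
mkdir -p pics; ls
cat > h.py <<'E'
import numpy as np, cv2, json
from rig import observe, get_image, close_job, outline_of
from scipy.spatial.transform import Rotation as R
def save(im,name): cv2.imwrite('pics/'+name+'.png', cv2.cvtColor(im,cv2.COLOR_RGB2BGR))
def proj(im,P):
    T=np.array(im['T']);P=np.atleast_2d(np.asarray(P,float))
    c=(P-T[:3,3])@T[:3,:3]
    s=np.c_[c[:,0]/-c[:,2], -c[:,1]/-c[:,2]]
    r2=(s**2).sum(1,keepdims=True); s=s*(1+im['k1']*r2)
    K=np.array(im['mtx']); return np.c_[K[0,0]*s[:,0]+K[0,1]*s[:,1]+K[0,2],K[1,1]*s[:,1]+K[1,2]]
def ray(im,uv):
    K=np.array(im['mtx']);uv=np.atleast_2d(np.asarray(uv,float))
    d=np.c_[(uv[:,0]-K[0,2])/K[0,0],(uv[:,1]-K[1,2])/K[1,1]]
    s=d.copy()
    for _ in range(30): s=d/(1+im['k1']*(s**2).sum(1,keepdims=True))
    T=np.array(im['T']); c=np.c_[s[:,0],-s[:,1],-np.ones(len(s))]
    return T[:3,3], c@T[:3,:3].T
def atz(im,uv,z):
    o,d=ray(im,uv); t=(z-o[2])/d[:,2]; return o+d*t[:,None]
def st():
    s=observe(); r=R.from_rotvec(s['eef_rot']).as_matrix()
    print('t',s['clock'],'pos',np.round(s['eef_pos'],1),'F',np.round(s['contact_force'],1),'w',s['grip_width']); print(np.round(r,3)); print('q',np.round(s['joint_pos'],3)); return s,r
E
python3 - <<'E'
from h import *
st()
for c in ('side','top'):
    im=get_image(c); save(im['color'],c+'0'); print(c,np.round(im['mtx'],1).tolist(),im['k1'],np.round(im['T'],3).tolist())
st()
E
```

```text
pics
t 0.0 pos [ 143.5 -633.3  230.3] F [ 0.1  0.1 -0.7] w 85.5151585827821
[[ 0.975  0.221 -0.001]
 [ 0.221 -0.975  0.002]
 [-0.    -0.002 -1.   ]]
q [ 1.249  0.399  0.045  1.538 -0.019  1.207 -0.051]
side [[516.7, 0.0, 318.5], [0.0, 516.7, 247.7], [0.0, 0.0, 1.0]] 0.02919213303356404 [[-0.825, 0.459, -0.33, 273.433], [-0.566, -0.661, 0.493, 473.424], [0.008, 0.593, 0.805, 824.815], [0.0, 0.0, 0.0, 1.0]]
top [[435.6, 0.0, 320.6], [0.0, 435.6, 241.4], [0.0, 0.0, 1.0]] -0.03429942186374046 [[-0.153, 0.963, -0.22, 396.805], [-0.988, -0.148, 0.039, 40.042], [0.005, 0.223, 0.975, 937.621], [0.0, 0.0, 0.0, 1.0]]
t 0.1 pos [ 143.5 -633.4  230.4] F [-0.  -0.1 -0.6] w 85.67519634088286
[[ 0.975  0.221 -0.   ]
 [ 0.221 -0.975  0.002]
 [-0.    -0.002 -1.   ]]
q [ 1.249  0.399  0.045  1.538 -0.019  1.207 -0.051]
```

View pics/side0.png

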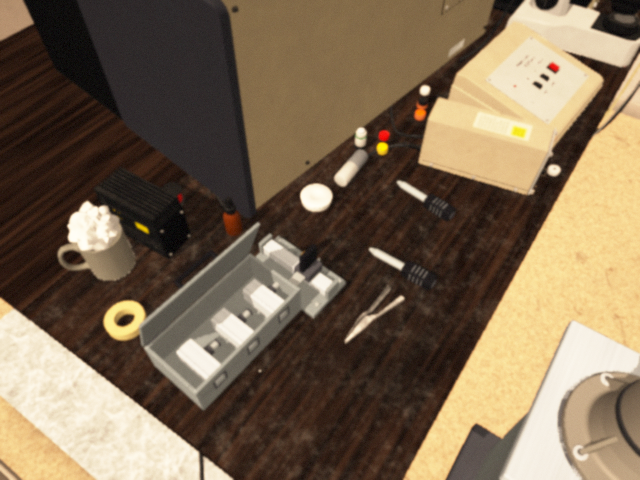

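View pics/top0.png

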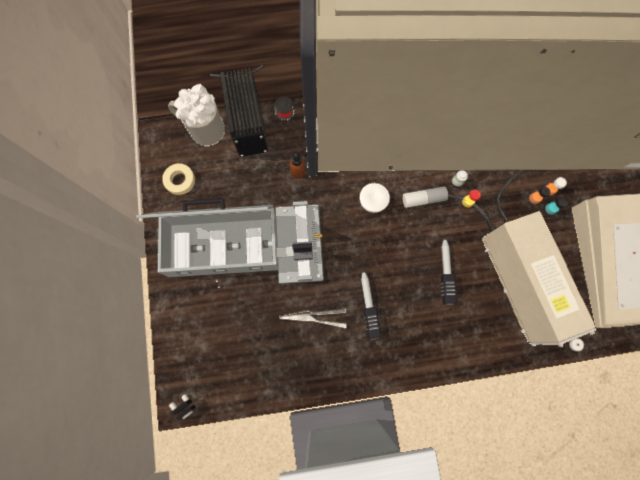

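The top view shows two lamps (about (370,305) and (447,270)), the house at (218,240) with its lid standing, and the slide at (300,245). Next I measure them.

Run:
```python
from h import *
ims={c:get_image(c) for c in ('side','top')}
for c in ims: cv2.imwrite(f'pics/raw_{c}.png',cv2.cvtColor(ims[c]['color'],cv2.COLOR_RGB2BGR))
zs={'lamp_1':13,'lamp_house':0,'tab':96,'pointer':40,'mark':40,'lid':100,'wafer_box':18,'tape_tube':20,'slip_pliers':5,'slide':50}
for n,z in zs.items():
    for c in ims:
        try: r=outline_of(n,c)
        except Exception as e: print(n,c,e); continue
        for q in r[:4]:
            reg=q['region']; ys,xs=np.nonzero(reg)
            print(n,c,'p%.2f'%q['p'],np.round(q['at'],1),'n',len(xs),'box',xs.min() if len(xs) else '',xs.max(),ys.min(),ys.max(),np.round(atz(ims[c],q['at'],z)[0],1))
def crop(c,x0,y0,x1,y1,f,name): save(cv2.resize(ims[c]['color'][y0:y1,x0:x1],None,fx=f,fy=f,interpolation=cv2.INTER_CUBIC),name)
crop('top',130,180,340,300,3.8,'th'); crop('top',340,220,480,350,4,'tl')
crop('side',130,210,360,410,3,'sh');
```

```text
lamp_1 side p0.66 [431.4 201.3] n 763 box 397 454 181 220 [ 480.8 -257.1   13. ]
lamp_1 side p0.58 [410.3 270.9] n 881 box 370 436 248 289 [433.2 -77.2  13. ]
lamp_1 side p0.25 [229.7 309.2] n 18878 box 138 345 222 409 [659.8 180.2  13. ]
lamp_1 top p0.61 [446.6 280.3] n 645 box 441 456 241 305 [ 479.9 -250.5   13. ]
lamp_1 top p0.58 [367.7 317.4] n 611 box 362 379 274 338 [428.8 -69.2  13. ]
lamp_house side p0.98 [227.9 307.8] n 18939 box 138 345 222 409 [670.6 175.1   0. ]
lamp_house side p0.49 [193.4 283. ] n 3050 box 138 259 222 345 [758.5 171.    0. ]
lamp_house top p0.85 [243.  239.9] n 11483 box 136 322 199 283 [637.8 171.9   0. ]
tab side p0.78 [307.4 267.3] n 759 box 289 321 245 285 [564.6  72.6  96. ]
tab side p0.68 [433.5 200.8] n 781 box 398 455 181 221 [ 457.  -185.8   96. ]
tab top p0.92 [299.6 252.4] n 547 box 276 318 242 260 [571.  51.  96.]
pointer side p0.92 [305.5 264.2] n 731 box 289 320 245 285 [593.8  38.2  40. ]
pointer top p0.59 [301.9 251.1] n 597 box 275 319 241 260 [584.7  46.5  40. ]
mark side p0.25 [307.8 268.8] n 752 box 289 321 244 285 [584.5  44.1  40.
[... 422 characters left out ...]
 663 box 360 388 184 212 [ 682.3 -130.4   18. ]
tape_tube side p0.61 [352.6 163.2] n 614 box 335 367 149 186 [ 672.6 -251.9   20. ]
tape_tube top p0.84 [425.9 197.2] n 577 box 403 447 188 206 [ 667.9 -242.8   20. ]
slip_pliers side p0.90 [366.1 317.8] n 599 box 345 403 287 341 [451.6  52.    5. ]
slip_pliers top p0.72 [296.7 251.2] n 527 box 276 317 242 260 [593.5  58.1   5. ]
slip_pliers top p0.63 [311.4 315.1] n 374 box 283 346 309 328 [452.1  46.8   5. ]
slip_pliers top p0.37 [367.6 312.5] n 665 box 361 379 274 339 [439.2 -71.8   5. ]
slide side p0.63 [306.4 267. ] n 759 box 290 321 244 285 [584.8  47.8  50. ]
slide side p0.25 [432.1 203.4] n 679 box 398 454 181 220 [ 467.7 -219.6   50. ]
```

View pics/th.png

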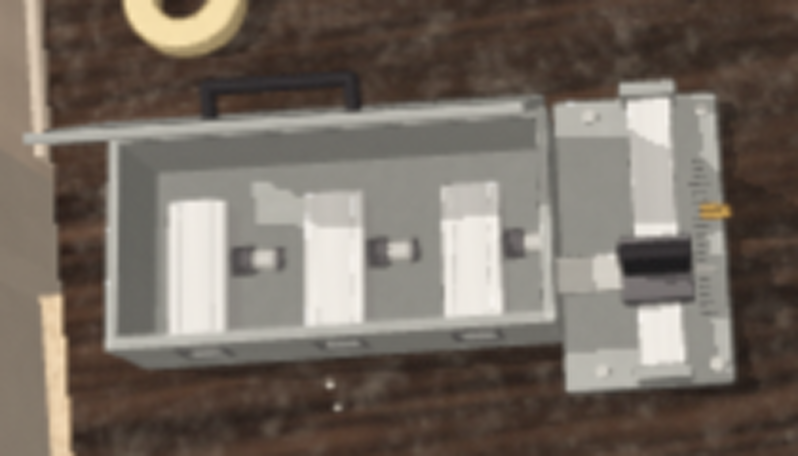

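View pics/sh.png

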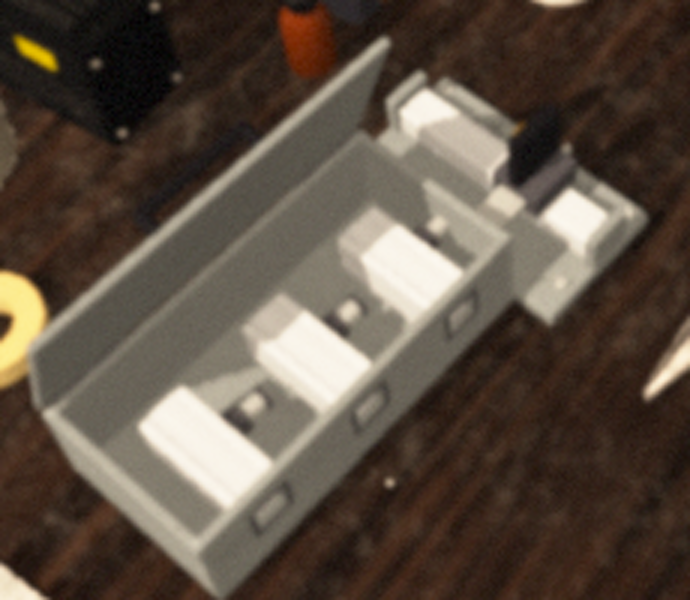

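View pics/tl.png

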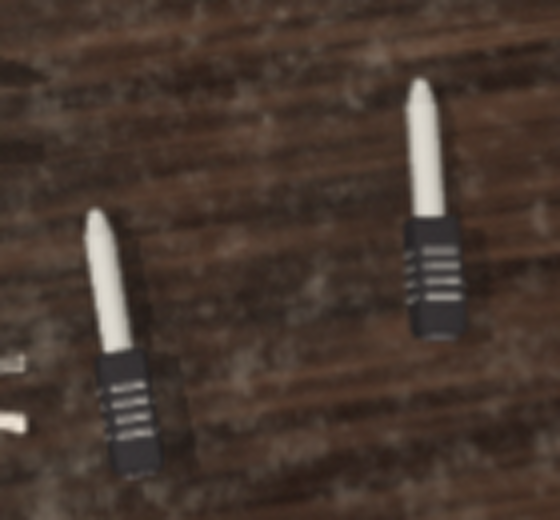

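```bash
cat > fit.py <<'E'
from h import *
from scipy.optimize import minimize
def lamp_mask(im,p,z=13,up=8):
    x,y,a=p; c,s=np.cos(a),np.sin(a)
    def w(L): L=np.array(L,float); return np.c_[x+c*L[:,0]-s*L[:,1], y+s*L[:,0]+c*L[:,1], z+L[:,2]]
    parts=[[(u,v,q) for u in(-64,0) for v in(-13,13) for q in(-13,13)],
      [(u,7.5*np.cos(t),7.5*np.sin(t)) for u in(0,61) for t in np.arange(0,6.28,.5)]+[(75,3*np.cos(t),3*np.sin(t)) for t in np.arange(0,6.28,.5)]]
    m=np.zeros((480*up//2,640*up//2),np.uint8); f=up//2
    for q in parts:
        h=cv2.convexHull((proj(im,w(q))*f+ (f-1)/2).astype(np.float32)); cv2.fillConvexPoly(m,np.round(h).astype(np.int32),1)
    return m
def fit_lamp(ims,regs,p0,z=13):
    f=4; R_={c:cv2.resize(regs[c].astype(np.uint8),None,fx=f,fy=f,interpolation=cv2.INTER_NEAREST) for c in regs}
    def cost(p):
        t=0
        for c in regs:
            m=lamp_mask(ims[c],(p[0],p[1],p[2]/50),z); t+=1-(m&R_[c]).sum()/max(1,(m|R_[c]).sum())
        return t/len(regs)
    r=minimize(cost,(p0[0],p0[1],p0[2]*50),method='Nelder-Mead',options=dict(initial_simplex=np.array([(p0[0],p0[1],p0[2]*50)]*4)+np.array([[0,0,0],[12,0,0],[0,12,0],[0,0,8]]),xatol=.1,fatol=1e-4))
    return r.x[0],r.x[1],r.x[2]/50,r.fun
E
cat > house.py <<'E'
from h import *
from scipy.optimize import least_squares
E
python3 - <<'E'
from fit import *
from scipy.optimize import least_squares
ims={c:get_image(c) for c in ('side','top')}
regs={c:[q['region'] for q in outline_of('lamp_1',c) if 300<q['region'].sum()<2000] for c in ims}
for p0 in ((430,-60,0.1),(480,-250,0)):
    sel={}
    for c in ims:
        uv=proj(ims[c],[(p0[0],p0[1],13)])[0]
        cand=[r for r in regs[c] if np.hypot(*(np.array(np.nonzero(r))[::-1].mean(1)-uv))<30]
        if cand: sel[c]=cand[0]
    print(list(sel),np.round(fit_lamp(ims,sel,p0),3))
    for c in sel: print('  ',c,np.round(fit_lamp(ims,{c:sel[c]},p0),3))
top=[((107,347),(-60,120,70)),((553,318),(-60,-120,70)),((203,353),(-60,75,42)),((342,344),(-60,0,42)),((477,335),(-60,-75,42)),((545,98),(60,-120,70))]
side=[((200,545),(-60,120,70)),((510,240),(-60,-120,70)),((271,508),(-60,75,42)),((371,407),(-60,0,42)),((461,314),(-60,-75,42)),((220,597),(-60,120,0))]
obs={'top':(np.array([a for a,_ in top])/3.8+(130,180),np.array([b for _,b in top],float)),'side':(np.array([a for a,_ in side])/3+(130,210),np.array([b for _,b in side],float))}
def H(p,L): c,s=np.cos(p[2]),np.sin(p[2]); L=np.atleast_2d(np.asarray(L,float)); return np.c_[p[0]+c*L[:,0]-s*L[:,1],p[1]+s*L[:,0]+c*L[:,1],L[:,2]]
for cs in (('top',),('side',),('top','side')):
    f=lambda p:np.concatenate([(proj(ims[c],H(p,obs[c][1]))-obs[c][0]).ravel() for c in cs])
    r=least_squares(f,(620,180,0.),loss='soft_l1'); print(cs,np.round(r.x,3),np.round(f(r.x),1))
for c,b in (('top',(130,150,330,300)),('side',(240,210,360,330))):
    x0,y0,x1,y1=b; f=4 if c=='top' else 6
    save(cv2.resize(ims[c]['color'][y0:y1,x0:x1],None,fx=f,fy=f,interpolation=cv2.INTER_CUBIC),'z_'+c)
save(cv2.resize(ims['top']['color'][190:290,260:340],None,fx=6,fy=6,interpolation=cv2.INTER_CUBIC),'z_sl')
save(cv2.resize(ims['top']['color'][340:440,130:230],None,fx=5,fy=5,interpolation=cv2.INTER_CUBIC),'z_bl')
E
```

```text
['side', 'top'] [ 4.48918e+02 -7.63140e+01 -1.50000e-02  1.28000e-01]
   side [ 4.49194e+02 -7.78930e+01 -1.00000e-03  9.90000e-02]
   top [ 4.48475e+02 -7.55240e+01 -1.60000e-02  1.18000e-01]
['side', 'top'] [ 4.92970e+02 -2.55289e+02 -1.46000e-01  1.27000e-01]
   side [ 4.95560e+02 -2.55401e+02 -1.67000e-01  1.38000e-01]
   top [ 4.92738e+02 -2.55060e+02 -1.32000e-01  1.01000e-01]
('top',) [ 6.30207e+02  2.16293e+02 -8.20000e-02] [-0.8  0.6  0.5  0.   0.3 -0.4 -0.3 -0.5  0.2 -0.6 -0.1  1.2]
('side',) [ 6.29478e+02  2.14730e+02 -9.50000e-02] [-1.2  1.9  1.  -1.2 -0.1 -0.6 -0.2 -0.4  0.4 -0.2  0.1  0.7]
('top', 'side') [ 6.29828e+02  2.15595e+02 -8.70000e-02] [-0.6  0.5  0.8  0.4  0.6 -0.4 -0.  -0.4  0.5 -0.3  0.3  1.6 -1.1  2.4
  0.3 -1.5 -0.2 -0.3 -0.5 -0.3 -0.1 -0.3  0.2  1.1]
```

View pics/z_sl.png

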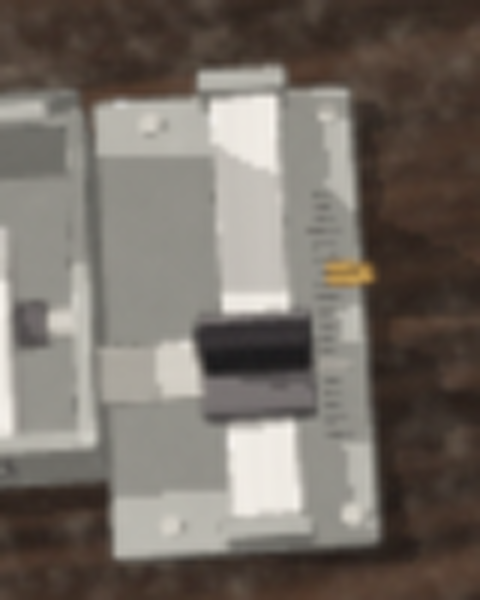

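View pics/z_side.png

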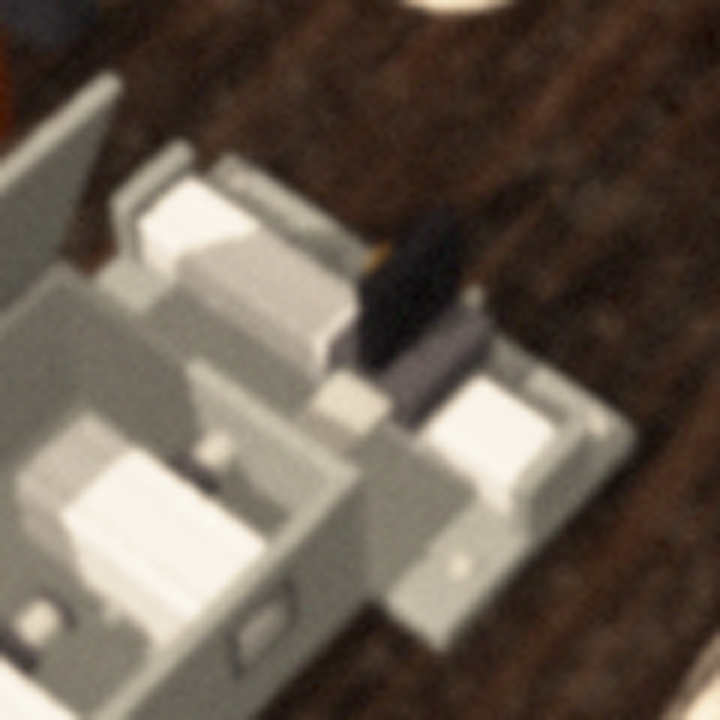

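View pics/z_bl.png

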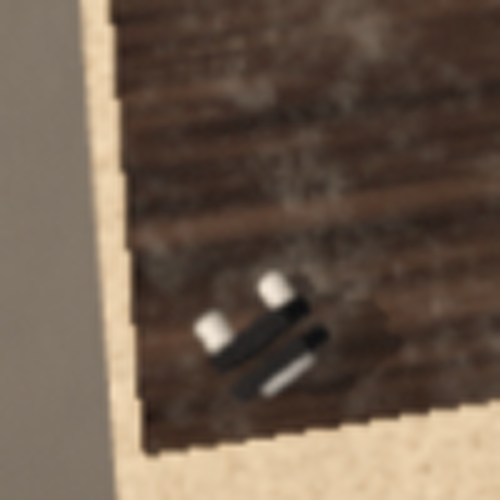

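Run:
```python
from fit import *
ims={c:get_image(c) for c in ('side','top')}
im=ims['top']
for tip,sh in (((97,213),(116,352)),((420,83),(429,217))):
    t=atz(im,np.array(tip)/4+(340,220),13)[0]; s=atz(im,np.array(sh)/4+(340,220),17)[0]; d=t-s
    print(np.round(t,1),np.round(s,1),np.hypot(*d[:2]),np.arctan2(d[1],d[0]))
for c,b,f in (('top',(340,220,480,350),5),('side',(360,170,465,300),4.5)):
    col=ims[c]['color'].copy(); x0,y0,x1,y1=b
    big=cv2.resize(col[y0:y1,x0:x1],None,fx=f,fy=f,interpolation=cv2.INTER_CUBIC)
    for p in ((448.9,-76.3,-.012),(493.0,-255.3,-.11)):
        m=lamp_mask(ims[c],p); cs,_=cv2.findContours(m,cv2.RETR_EXTERNAL,cv2.CHAIN_APPROX_NONE)
        for k in cs:
            q=((k[:,0,:]-1.5)/4-(x0,y0)+.5)*f; cv2.polylines(big,[np.round(q).astype(np.int32)],True,(255,0,0),1)
    save(big,'ov_'+c)
```

```text
[522.  -78.4  13. ] [447.4 -74.9  17. ] 74.6551990946828 -0.0466747566599252
[ 565.6 -265.8   13. ] [ 492.1 -253.4   17. ] 74.53183749408454 -0.1670427096364703
```

View pics/ov_top.png

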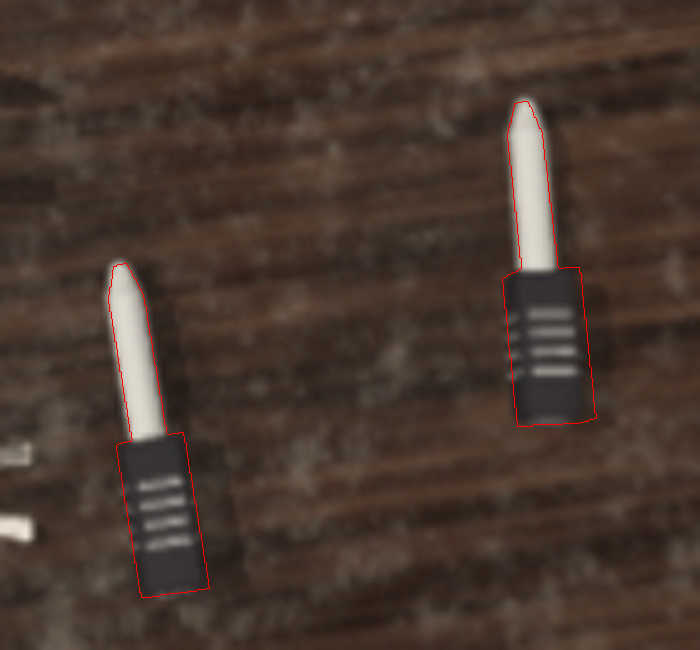

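View pics/ov_side.png

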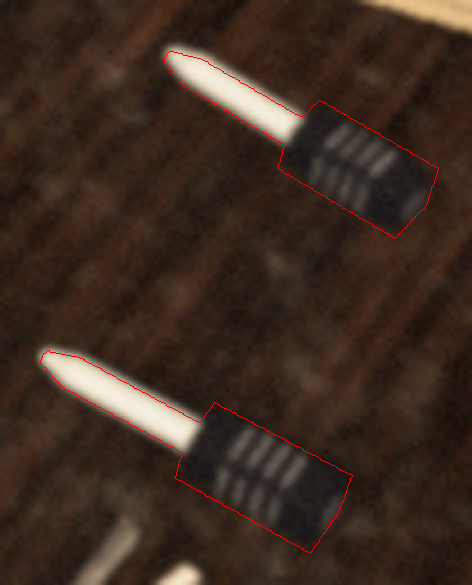

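```bash
cat > plan.py <<'E'
from h import *
def plan(P,yaw,n=None,step=48,tilt=True):
    s=observe(); r=R.from_rotvec(s['eef_rot']); M=r.as_matrix(); p=np.array(s['eef_pos'])
    tgt=R.from_matrix(np.array([[np.cos(yaw),np.sin(yaw),0],[np.sin(yaw),-np.cos(yaw),0],[0,0,-1]]))
    rel=(r.inv()*tgt).as_rotvec(degrees=True); d=np.array(P)-p
    if n is None: n=int(max(1,np.ceil(np.linalg.norm(d)/step),np.ceil(np.linalg.norm(rel)/8.3)))
    out=[]; rr=r
    for i in range(n):
        out.append(np.r_[np.round(rel/n,2),np.round(rr.inv().apply(d/n)/1000,4)].tolist())
        rr=rr*R.from_rotvec(rel/n,degrees=True)
    print('t',round(s['clock'],2),'pos',np.round(p,1),'yaw',round(np.arctan2(M[1,0],M[0,0]),4),'tilt',np.round(M[:2,2],3),'F',np.round(s['contact_force'],1),'w',round(s['grip_width'],1),'q',np.round(s['joint_pos'],2).tolist())
    for o in out: print(o)
if __name__=='__main__':
    import sys; a=[float(v) for v in sys.argv[1:]]; plan(a[:3],a[3],int(a[4]) if len(a)>4 else None)
E
python3 plan.py 465 -252 150 -0.13
```

```text
t 1.5 pos [ 143.6 -634.   231.4] yaw 0.2229 tilt [-0. -0.] F [ 0.4 -0.   0.1] w 85.3 q [1.25, 0.4, 0.05, 1.54, -0.02, 1.21, -0.05]
[0.0, 0.0, 1.84, 0.0362, -0.0274, 0.0074]
[0.0, 0.0, 1.84, 0.0353, -0.0286, 0.0074]
[0.0, 0.0, 1.84, 0.0343, -0.0297, 0.0074]
[0.0, 0.0, 1.84, 0.0334, -0.0308, 0.0074]
[0.0, 0.0, 1.84, 0.0324, -0.0318, 0.0074]
[0.0, 0.0, 1.84, 0.0313, -0.0328, 0.0074]
[0.0, 0.0, 1.84, 0.0303, -0.0338, 0.0074]
[0.0, 0.0, 1.84, 0.0292, -0.0348, 0.0074]
[0.0, 0.0, 1.84, 0.028, -0.0357, 0.0074]
[0.0, 0.0, 1.84, 0.0269, -0.0366, 0.0074]
[0.0, 0.0, 1.84, 0.0257, -0.0374, 0.0074]
```

Request:
move_arm:
  steps:
    - [0,0,1.84,0.036,-0.027,0.003,1]
    - [0,0,1.84,0.035,-0.029,0.003,1]
    - [0,0,1.84,0.034,-0.03,0.003,1]
    - [0,0,1.84,0.033,-0.031,0.003,1]
    - [0,0,1.84,0.032,-0.032,0.003,1]

```text
clock: 2.0
eef_pos: [286.2, -462.2, 215.2]
eef_rot: [3.134, 0.062, -0.005]
contact_force: [1.0, 0.1, 0.7]
grip_width: 85.3
```

Request:
move_arm:
  steps:
    - [0,0,1.84,0.031,-0.033,0.003,1]
    - [0,0,1.84,0.03,-0.034,0.003,1]
    - [0,0,1.84,0.029,-0.035,0.003,1]
    - [0,0,1.84,0.028,-0.036,0.003,1]
    - [0,0,1.84,0.027,-0.037,0.003,1]

```text
clock: 2.5
eef_pos: [441.3, -284.2, 199.8]
eef_rot: [3.125, -0.203, 0.002]
contact_force: [1.1, -0.8, -0.0]
grip_width: 85.5
```

```bash
python3 plan.py 465 -252 110 -0.13
```

```text
t 2.5 pos [ 441.3 -284.2  199.8] yaw -0.1295 tilt [ 0.001 -0.01 ] F [ 1.1 -0.8 -0. ] w 85.5 q [0.63, 0.2, -0.16, 1.87, 0.05, 1.06, -1.26]
[0.19, -0.04, 0.01, 0.0064, -0.012, 0.0298]
[0.19, -0.04, 0.01, 0.0064, -0.0119, 0.0299]
[0.19, -0.04, 0.01, 0.0064, -0.0118, 0.0299]
```

Request:
move_arm:
  steps:
    - [0.19,0,0,0.0065,-0.012,0.03,1]
    - [0.19,0,0,0.0065,-0.012,0.03,1]
    - [0.19,0,0,0.0065,-0.012,0.03,1]
    - [0,0,0,0,0,0,1]

```text
clock: 2.9
eef_pos: [474.4, -242.1, 109.5]
eef_rot: [-3.135, 0.18, -0.016]
contact_force: [0.2, 0.0, -0.9]
grip_width: 85.5
```

```bash
python3 plan.py 465.2 -251.7 3 -0.13
python3 - <<'E'
from h import *
ims={c:get_image(c) for c in ('side','top')}
save(cv2.resize(ims['top']['color'][190:370,340:520],None,fx=3,fy=3),'a_top');save(cv2.resize(ims['side']['color'][100:310,340:520],None,fx=2.8,fy=2.8),'a_side')
E
```

```text
t 2.9 pos [ 474.4 -242.1  109.5] yaw -0.1145 tilt [0.01  0.001] F [ 0.2  0.  -0.9] w 85.5 q [0.56, 0.32, -0.19, 1.95, 0.07, 0.87, -1.36]
[-0.04, -0.19, 0.3, -0.003, 0.0036, 0.0355]
[-0.04, -0.19, 0.3, -0.0029, 0.0036, 0.0355]
[-0.04, -0.19, 0.3, -0.0028, 0.0036, 0.0355]
```

View pics/a_top.png

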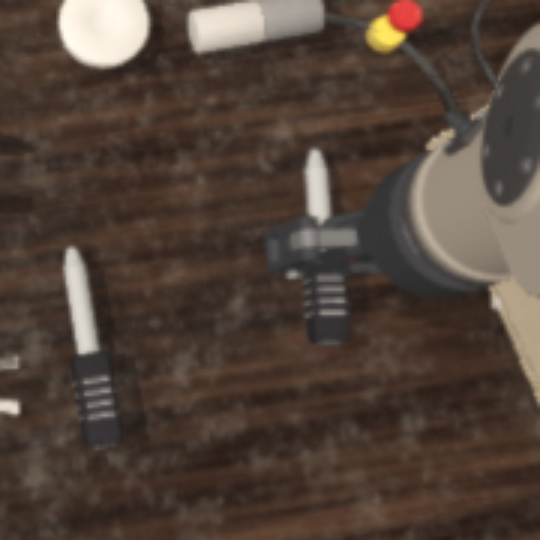

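View pics/a_side.png

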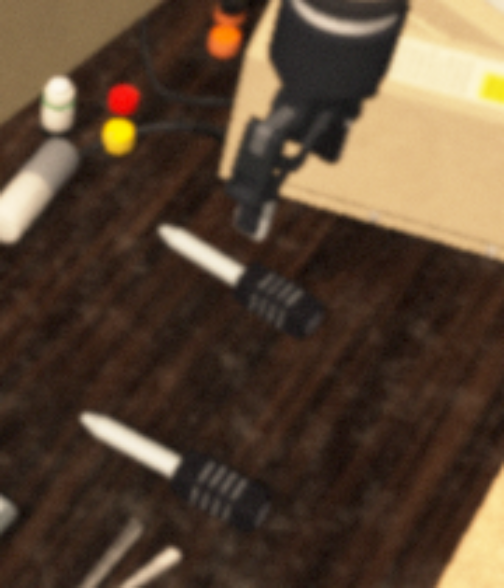

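Request:
move_arm:
  steps:
    - [0,-0.19,0.3,-0.003,0.0036,0.03,1]
    - [0,-0.19,0.3,-0.003,0.0036,0.03,1]
    - [0,-0.1,0.3,-0.003,0.0036,0.025,1]
    - [0,0,0,0,0,0,1]

```text
clock: 3.4
eef_pos: [471.5, -265.3, 35.4]
eef_rot: [3.121, -0.221, 0.036]
contact_force: [-0.2, 0.9, -0.0]
grip_width: 85.6
```

```bash
python3 plan.py 465.2 -251.7 3 -0.13
```

```text
t 3.4 pos [ 471.5 -265.3   35.4] yaw -0.1415 tilt [ 0.022 -0.014] F [-0.2  0.9 -0. ] w 85.6 q [0.56, 0.43, -0.16, 1.99, 0.11, 0.7, -1.38]
[0.64, -1.37, -0.67, -0.009, -0.0129, 0.032]
```

Request:
move_arm:
  steps:
    - [0.3,-0.7,-0.3,-0.0045,-0.0065,0.008,1]
    - [0.3,-0.7,-0.3,-0.0045,-0.0065,0.008,1]
    - [0,0,0,0,0,0,1]

```text
clock: 3.7
eef_pos: [467.2, -253.8, 23.2]
eef_rot: [3.131, -0.209, 0.009]
contact_force: [0.3, -0.4, 0.1]
grip_width: 85.5
```

```bash
python3 plan.py 465.2 -251.7 3 -0.13
```

```text
t 3.7 pos [ 467.2 -253.8   23.2] yaw -0.1334 tilt [ 0.005 -0.004] F [ 0.3 -0.4  0.1] w 85.5 q [0.55, 0.45, -0.17, 2.0, 0.11, 0.69, -1.39]
[0.2, -0.33, -0.2, -0.0024, -0.0018, 0.0202]
```

Request:
move_arm:
  steps:
    - [0.1,-0.2,-0.1,-0.001,-0.001,0.009,1]
    - [0,-0.1,-0.1,-0.001,-0.001,0.009,1]
    - [0,0,0,0,0,0,1]

```text
clock: 4.0
eef_pos: [467.2, -251.5, 5.8]
eef_rot: [3.132, -0.201, 0.006]
contact_force: [-0.5, 0.6, -0.2]
grip_width: 85.6
```

```bash
python3 plan.py 465.2 -251.7 3 -0.13
```

```text
t 4.0 pos [ 467.2 -251.5    5.8] yaw -0.1284 tilt [ 0.003 -0.003] F [-0.5  0.6 -0.2] w 85.6 q [0.55, 0.47, -0.16, 2.01, 0.12, 0.66, -1.4]
[0.16, -0.22, 0.09, -0.002, 0.0004, 0.0028]
```

Request:
move_arm:
  steps:
    - [0.1,-0.2,0,-0.001,0,0.003,0]
    - [0,0,0,0,0,0,-1]
    - [0,0,0,0,0,0,-1]
    - [0,0,0,0,0,0,-1]
    - [0,0,0,0,0,0,-1]

```text
clock: 4.5
eef_pos: [466.7, -251.7, 2.6]
eef_rot: [3.134, -0.201, 0.001]
contact_force: [1.1, -0.2, -2.0]
grip_width: 25.1
```

```bash
python3 plan.py 465.2 -251.7 80 -0.13
python3 - <<'E'
from h import *
ims={c:get_image(c) for c in ('side','top')}
save(cv2.resize(ims['top']['color'][190:370,340:520],None,fx=3,fy=3),'b_top');save(cv2.resize(ims['side']['color'][100:310,340:520],None,fx=2.8,fy=2.8),'b_side')
E
```

```text
t 4.5 pos [ 466.7 -251.7    2.6] yaw -0.1284 tilt [ 0.001 -0.001] F [ 1.1 -0.2 -2. ] w 25.1 q [0.55, 0.48, -0.16, 2.01, 0.12, 0.66, -1.4]
[0.03, -0.02, 0.05, -0.0007, 0.0002, -0.0387]
[0.03, -0.02, 0.05, -0.0007, 0.0001, -0.0387]
```

View pics/b_side.png

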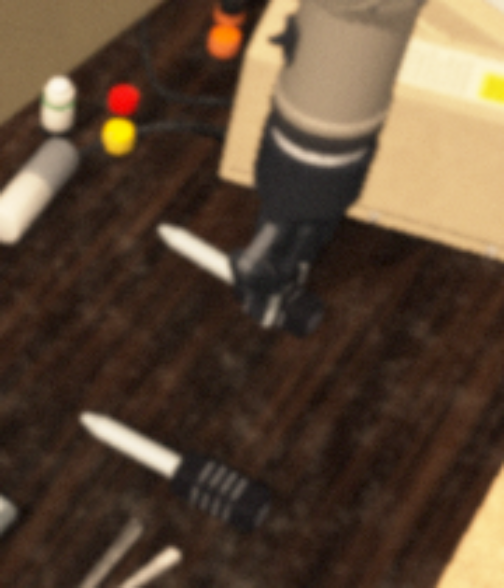

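Gripped (25.1 mm wide); both lamps are where measured. Lifting and heading to port 3.

Request:
move_arm:
  steps:
    - [0,0,0,0,0,-0.02,-1]
    - [0,0,0,0,0,-0.035,-1]
    - [0,0,0,0,0,-0.035,-1]
    - [0,0,0,0,0,0,-1]

```text
clock: 5.0
eef_pos: [464.1, -250.3, 92.9]
eef_rot: [-3.133, 0.201, 0.009]
contact_force: [1.8, -0.8, -1.2]
grip_width: 25.0
```

```bash
python3 plan.py 437 157 105 -0.087
```

```text
t 5.0 pos [ 464.1 -250.3   92.9] yaw -0.1281 tilt [-0.006  0.002] F [ 1.8 -0.8 -1.2] w 25.0 q [0.57, 0.34, -0.18, 1.96, 0.08, 0.85, -1.36]
[-0.01, 0.04, -0.26, -0.0088, -0.0445, -0.0012]
[-0.01, 0.04, -0.26, -0.0086, -0.0445, -0.0012]
[-0.01, 0.04, -0.26, -0.0084, -0.0446, -0.0013]
[-0.01, 0.04, -0.26, -0.0082, -0.0446, -0.0013]
[-0.01, 0.04, -0.26, -0.008, -0.0447, -0.0013]
[-0.01, 0.04, -0.26, -0.0077, -0.0447, -0.0013]
[-0.01, 0.04, -0.26, -0.0075, -0.0447, -0.0013]
[-0.01, 0.04, -0.26, -0.0073, -0.0448, -0.0013]
[-0.01, 0.04, -0.26, -0.0071, -0.0448, -0.0013]
```

Request:
move_arm:
  steps:
    - [0,0,-0.26,-0.0087,-0.04,-0.0015,-1]
    - [0,0,-0.26,-0.0085,-0.04,-0.0015,-1]
    - [0,0,-0.26,-0.0083,-0.04,-0.0015,-1]
    - [0,0,-0.26,-0.008,-0.04,-0.0015,-1]
    - [0,0,-0.26,-0.008,-0.04,-0.0015,-1]

```text
clock: 5.5
eef_pos: [444.0, -47.8, 97.4]
eef_rot: [3.134, -0.188, -0.014]
contact_force: [0.4, 0.8, -1.7]
grip_width: 24.8
```

```bash
python3 plan.py 437 157 95 -0.087
```

```text
t 5.5 pos [444.  -47.8  97.4] yaw -0.1198 tilt [-0.009 -0.001] F [ 0.4  0.8 -1.7] w 24.8 q [0.28, 0.21, -0.3, 2.13, 0.09, 0.81, -1.77]
[0.02, 0.1, -0.38, -0.0063, -0.0405, 0.0004]
[0.02, 0.1, -0.38, -0.006, -0.0405, 0.0004]
[0.02, 0.1, -0.38, -0.0057, -0.0406, 0.0005]
[0.02, 0.1, -0.38, -0.0055, -0.0406, 0.0005]
[0.02, 0.1, -0.38, -0.0052, -0.0407, 0.0005]
```

Request:
move_arm:
  steps:
    - [0,0.1,-0.38,-0.006,-0.04,0,-1]
    - [0,0.1,-0.38,-0.006,-0.04,0,-1]
    - [0,0.1,-0.38,-0.0055,-0.04,0,-1]
    - [0,0.1,-0.38,-0.0055,-0.04,0,-1]
    - [0,0,-0.38,-0.005,-0.03,0,-1]

```text
clock: 6.0
eef_pos: [429.8, 152.0, 92.4]
eef_rot: [3.136, -0.131, -0.015]
contact_force: [0.5, 0.2, -1.2]
grip_width: 25.5
```

Request:
move_arm:
  steps:
    - [0,0,0,0,0,0,-1]

```text
clock: 6.1
eef_pos: [428.4, 157.0, 91.8]
eef_rot: [3.139, -0.119, -0.016]
contact_force: [-0.9, -0.2, -2.2]
grip_width: 24.7
```

```bash
python3 plan.py 437 157 52.4 -0.087
python3 - <<'E'
from h import *
ims={c:get_image(c) for c in ('side','top')}
save(cv2.resize(ims['top']['color'][150:350,130:380],None,fx=3,fy=3),'c_top');save(cv2.resize(ims['side']['color'][210:420,130:400],None,fx=2.8,fy=2.8),'c_side')
E
```

```text
t 6.1 pos [428.4 157.   91.8] yaw -0.0757 tilt [-0.01  0.  ] F [-0.9 -0.2 -2.2] w 24.7 q [-0.05, 0.25, -0.44, 2.11, 0.14, 0.82, -2.22]
[0.04, 0.59, 0.65, 0.009, -0.0007, 0.0393]
```

View pics/c_top.png

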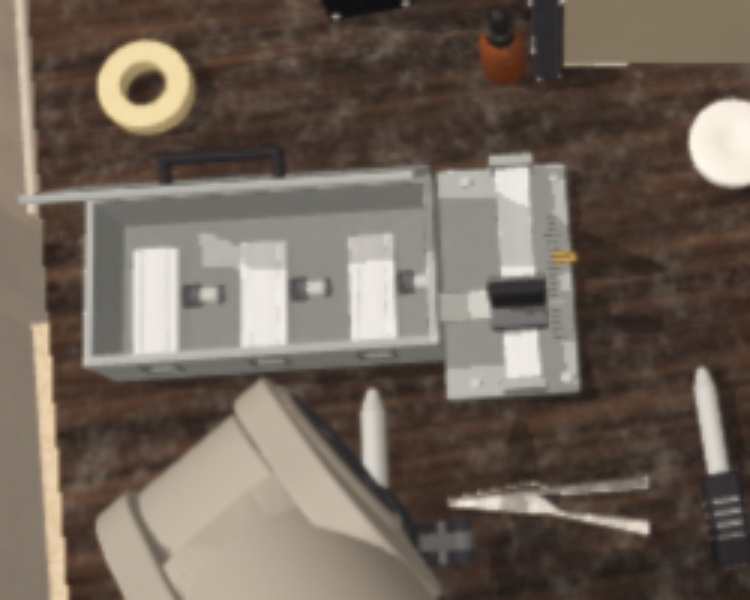

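View pics/c_side.png

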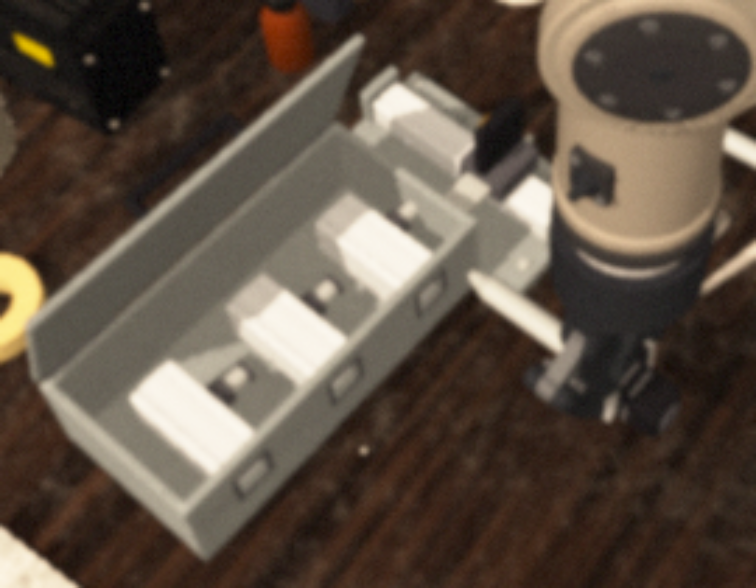

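```bash
cat >> h.py <<'E'
def tri(obs):
    A=[];b=[]
    os_=[]
    for im,uv in obs:
        o,d=ray(im,uv); d=d[0]/np.linalg.norm(d[0]); P=np.eye(3)-np.outer(d,d); A.append(P); b.append(P@o); os_.append((o,d))
    x=np.linalg.solve(sum(A),sum(b)); return x,[np.linalg.norm(np.cross(x-o,d)) for o,d in os_]
E
python3 - <<'E'
from h import *
s=observe();print(s['clock'],np.round(s['eef_pos'],1))
T=get_image('top');S=get_image('side')
print(tri([(T,(373/3+130,392/3+150)),(S,(472/2.8+130,276/2.8+210))]))
M=R.from_rotvec(s['eef_rot']).as_matrix(); p=np.array(s['eef_pos'])
tip=p+M@np.array([26.8+75,0,-10.4]); print('pred tip',tip)
# ports check
for P in ((563.5,146.1,42),(570,220.8,42),(576.5,295.5,42)): print(proj(T,[P]),proj(S,[P]))
E
```

```text
6.2 [428.5 152.3  91.4]
(array([529.53535116, 146.12282644,  95.75115612]), [np.float64(0.5682659839392475), np.float64(0.5682659839392972)])
pred tip [530.06795634 144.10330032 100.60901268]
[[255.97296553 267.87369517]] [[283.55712013 314.42735213]]
[[219.96488676 270.19421682]] [[253.21111304 345.37369499]]
[[183.98589027 272.50213432]] [[220.18871557 379.06365004]]
```

Request:
move_arm:
  steps:
    - [0,0.2,0.2,0.003,0,0.012,-1]
    - [0,0.2,0.2,0.003,0,0.012,-1]
    - [0,0.1,0.1,0.002,0,0.012,-1]
    - [0,0,0,0,0,0,-1]
    - [0,0,0,0,0,0,-1]

```text
clock: 6.8
eef_pos: [437.7, 142.8, 51.2]
eef_rot: [3.129, -0.165, -0.006]
contact_force: [-0.5, 0.4, -0.2]
grip_width: 24.5
```

```bash
python3 plan.py 437 157 52.4 -0.087
python3 - <<'E'
from h import *
ims={c:get_image(c) for c in ('side','top')}
save(cv2.resize(ims['top']['color'][250:350,200:300],None,fx=6,fy=6,interpolation=cv2.INTER_CUBIC),'d_top');save(cv2.resize(ims['side']['color'][270:370,260:360],None,fx=6,fy=6,interpolation=cv2.INTER_CUBIC),'d_side')
st()
E
```

```text
t 6.8 pos [437.7 142.8  51.2] yaw -0.1055 tilt [-0.004 -0.008] F [-0.5  0.4 -0.2] w 24.5 q [-0.06, 0.32, -0.41, 2.14, 0.2, 0.72, -2.27]
[0.48, 0.19, -1.06, -0.0022, -0.0141, -0.0013]
t 6.9 pos [437.7 143.   51.6] F [ 0.7  0.  -2.1] w 24.663660526744472
[[ 0.994 -0.105 -0.004]
 [-0.105 -0.994 -0.008]
 [-0.003  0.008 -1.   ]]
q [-0.06   0.321 -0.407  2.137  0.198  0.725 -2.274]
```

View pics/d_top.png

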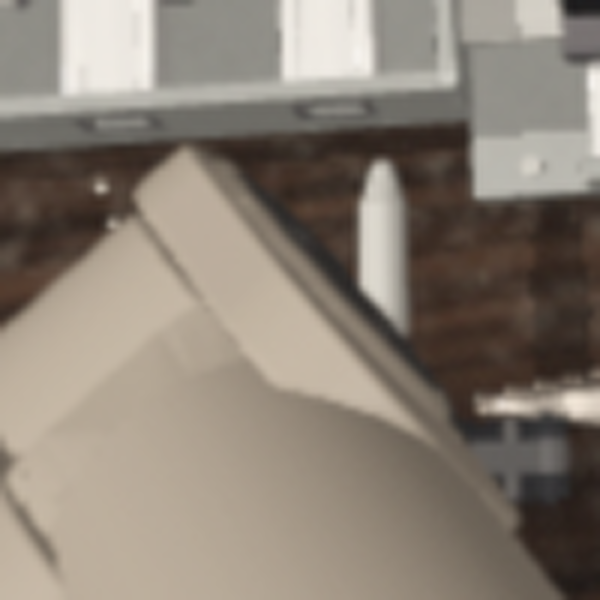

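View pics/d_side.png

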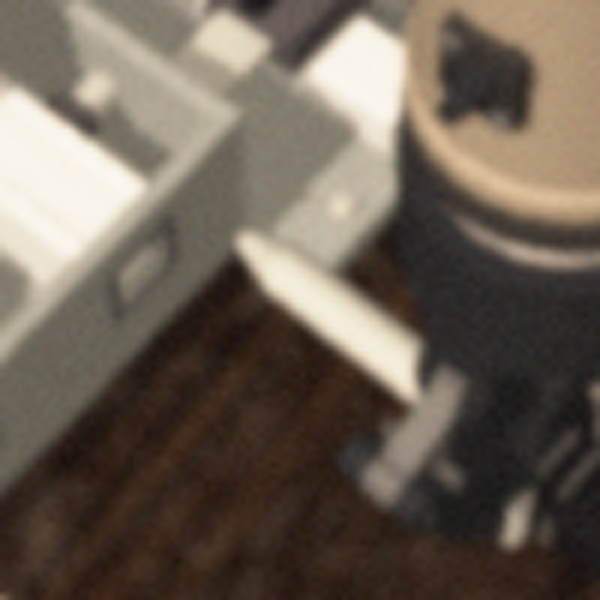

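```bash
cat >> h.py <<'E'
def axis(T,t1,t2,S,s1,s2):
    o,d=ray(T,[t1,t2]); n1=np.cross(d[0],d[1]); o2,e=ray(S,[s1,s2]); n2=np.cross(e[0],e[1]); v=np.cross(n1,n2); v/=np.linalg.norm(v); return v*np.sign(v[0])
def cp(uv,f,x0,y0): return ((uv[0]+.5)/f-.5+x0,(uv[1]+.5)/f-.5+y0)
E
python3 - <<'E'
from h import *
T=get_image('top');S=get_image('side'); s=observe(); M=R.from_rotvec(s['eef_rot']).as_matrix(); p=np.array(s['eef_pos'])
t=lambda a:cp(a,6,200,250); q=lambda a:cp(a,6,260,270)
print(tri([(T,t((381,160))),(S,q((241,235)))]))
print('pred',p+M@[101.8,0,-10.4], M[:,0])
v=axis(T,t((381,165)),t((393,320)),S,q((245,240)),q((408,370))); print('axis',v,'pitch',np.arcsin(v[2]),'yaw',np.arctan2(v[1],v[0]))
E
```

```text
(array([539.84623562, 131.22953386,  63.96408534]), [np.float64(0.3848917356455038), np.float64(0.38489173564555507)])
pred [539.42014862 133.00206046  62.40088567] [ 0.99454219 -0.10432535 -0.00143024]
axis [ 0.98701912 -0.06453899  0.14706453] pitch 0.14759987460390475 yaw -0.06529482723167715
```

Request:
move_arm:
  steps:
    - [0.25,0.1,-0.5,-0.001,-0.006,0.008,-1]
    - [0.2,0.1,-0.5,0,-0.005,0.008,-1]
    - [0,0,0,0,0,0.003,-1]
    - [0,0,0,0,0,0,-1]

```text
clock: 7.4
eef_pos: [438.8, 156.5, 32.3]
eef_rot: [-3.137, 0.132, -0.007]
contact_force: [0.3, 0.3, -1.7]
grip_width: 25.0
```

```bash
python3 plan.py 437 157 31.6 -0.087
```

```text
t 7.4 pos [438.8 156.5  32.3] yaw -0.0844 tilt [0.004 0.002] F [ 0.3  0.3 -1.7] w 25.0 q [-0.09, 0.36, -0.4, 2.14, 0.22, 0.67, -2.3]
[-0.13, -0.25, 0.15, -0.0019, -0.0004, 0.0007]
```

Request:
move_arm:
  steps:
    - [0,-0.2,0.1,0.01,0,0,-1]
    - [0,0,0,0.008,0,0,-1]
    - [0,0,0,0,0,0,-1]
    - [0,0,0,0,0,0,-1]

```text
clock: 7.8
eef_pos: [459.3, 154.8, 32.4]
eef_rot: [-3.136, 0.136, -0.002]
contact_force: [-0.8, 0.4, -2.2]
grip_width: 25.0
```

```bash
python3 plan.py 457 155.3 31.6 -0.087
python3 - <<'E'
from h import *
ims={c:get_image(c) for c in ('side','top')}
save(cv2.resize(ims['top']['color'][230:330,200:300],None,fx=6,fy=6,interpolation=cv2.INTER_CUBIC),'e_top');save(cv2.resize(ims['side']['color'][270:370,250:350],None,fx=6,fy=6,interpolation=cv2.INTER_CUBIC),'e_side')
E
```

```text
t 7.8 pos [459.3 154.8  32.4] yaw -0.0868 tilt [0.002 0.002] F [-0.8  0.4 -2.2] w 25.0 q [-0.08, 0.39, -0.4, 2.1, 0.23, 0.69, -2.28]
[-0.15, -0.08, 0.01, -0.0024, -0.0003, 0.0008]
```

View pics/e_top.png

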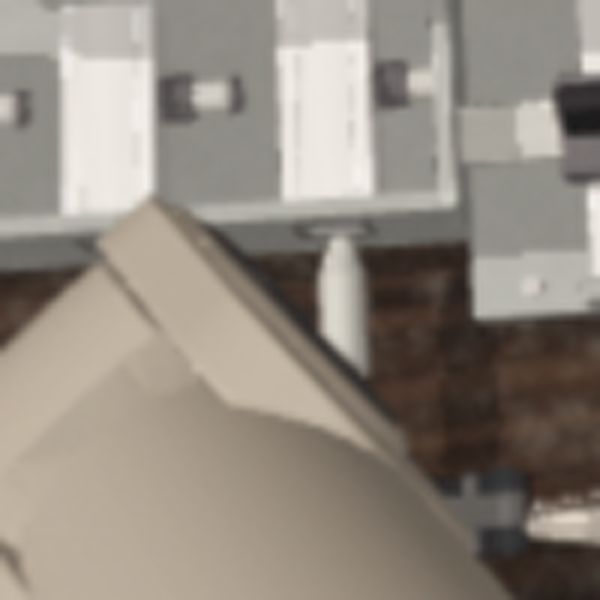

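View pics/e_side.png

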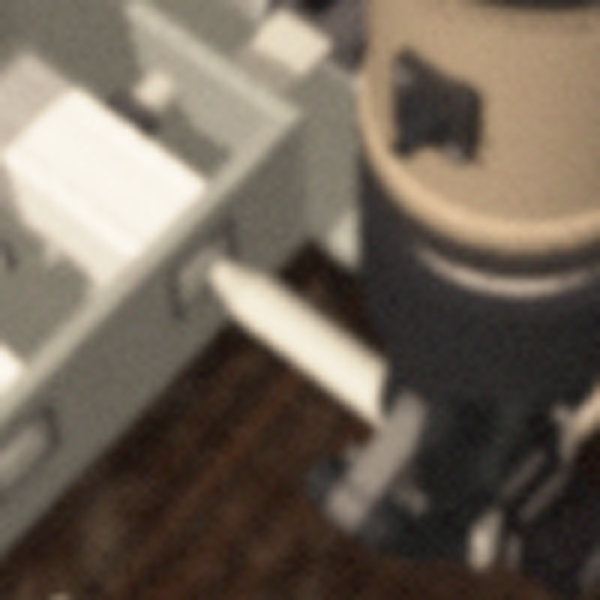

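Request:
move_arm:
  steps:
    - [-0.1,0,0,0.006,-0.001,0.0006,-1]
    - [0,0,0,0.008,0,0,-1]
    - [0,0,0,0.008,0,0,-1]
    - [0,0,0,0,0,0,-1]

```text
clock: 8.3
eef_pos: [483.1, 153.8, 32.1]
eef_rot: [-3.138, 0.135, -0.004]
contact_force: [-0.3, 0.9, -1.3]
grip_width: 24.5
```

```bash
python3 plan.py 536.8 148.4 31.6 -0.087 5
```

```text
t 8.3 pos [483.1 153.8  32.1] yaw -0.0863 tilt [0.002 0.   ] F [-0.3  0.9 -1.3] w 24.5 q [-0.07, 0.42, -0.39, 2.05, 0.24, 0.71, -2.26]
[-0.01, -0.03, 0.01, 0.0108, 0.0001, 0.0001]
[-0.01, -0.03, 0.01, 0.0108, 0.0001, 0.0001]
[-0.01, -0.03, 0.01, 0.0108, 0.0001, 0.0001]
[-0.01, -0.03, 0.01, 0.0108, 0.0001, 0.0001]
[-0.01, -0.03, 0.01, 0.0108, 0.0001, 0.0001]
```

Request:
move_arm:
  steps:
    - [0,0,0,0.008,0,0,-1]
    - [0,0,0,0.008,0,0,-1]
    - [0,0,0,0.006,0,0,-1]
    - [0,0,0,0,0,0,-1]

```text
clock: 8.7
eef_pos: [507.3, 151.5, 32.0]
eef_rot: [-3.138, 0.136, -0.004]
contact_force: [-0.2, 0.8, -1.5]
grip_width: 25.0
```

```bash
python3 plan.py 536.8 148.4 31.6 -0.087 5
```

```text
t 8.7 pos [507.3 151.5  32. ] yaw -0.0868 tilt [0.002 0.   ] F [-0.2  0.8 -1.5] w 25.0 q [-0.06, 0.45, -0.38, 2.0, 0.24, 0.74, -2.24]
[-0.01, -0.03, 0.0, 0.0059, 0.0001, 0.0001]
[-0.01, -0.03, 0.0, 0.0059, 0.0001, 0.0001]
[-0.01, -0.03, 0.0, 0.0059, 0.0001, 0.0001]
[-0.01, -0.03, 0.0, 0.0059, 0.0001, 0.0001]
[-0.01, -0.03, 0.0, 0.0059, 0.0001, 0.0001]
```

Clean entry, no contact yet. Now past the plunger.

Request:
move_arm:
  steps:
    - [0,0,0,0.006,0,0,-1]
    - [0,0,0,0.006,0,0,-1]
    - [0,0,0,0.006,0,0,-1]

```text
clock: 9.0
eef_pos: [522.1, 151.9, 31.0]
eef_rot: [-3.138, 0.131, 0.007]
contact_force: [-7.7, 2.4, -0.9]
grip_width: 24.8
```

Request:
move_arm:
  steps:
    - [0,0,0,0.005,0,0,-1]
    - [0,0,0,0.004,0,0,-1]

```text
clock: 9.2
eef_pos: [529.0, 152.2, 30.1]
eef_rot: [-3.138, 0.128, 0.016]
contact_force: [-3.6, 0.2, 0.9]
grip_width: 24.8
```

```bash
python3 plan.py 536.8 148.4 31.6 -0.087 3
```

```text
t 9.2 pos [529.  152.2  30.1] yaw -0.0812 tilt [-0.01   0.001] F [-3.6  0.2  0.9] w 24.8 q [-0.05, 0.49, -0.38, 1.94, 0.24, 0.77, -2.22]
[-0.0, 0.2, 0.11, 0.0027, 0.0011, -0.0005]
[-0.0, 0.2, 0.11, 0.0027, 0.0011, -0.0005]
[-0.0, 0.2, 0.11, 0.0027, 0.0011, -0.0005]
```

Request:
move_arm:
  steps:
    - [0,0.2,0.1,0.004,0,-0.0005,-1]
    - [0,0.2,0.1,0.004,0,0,-1]

```text
clock: 9.4
eef_pos: [535.3, 151.9, 30.0]
eef_rot: [3.138, -0.132, -0.012]
contact_force: [-4.9, 2.1, 0.2]
grip_width: 25.3
```

Request:
move_arm:
  steps:
    - [0,0,0,0.004,0,0,-1]

```text
clock: 9.5
eef_pos: [536.9, 151.7, 29.8]
eef_rot: [3.137, -0.132, -0.021]
contact_force: [-15.1, 1.4, 11.2]
grip_width: 25.0
```

Request:
move_arm:
  steps:
    - [0,0,0,0.004,0,0,-1]

```text
clock: 9.6
eef_pos: [536.8, 151.7, 29.7]
eef_rot: [3.135, -0.132, -0.034]
contact_force: [-16.0, 2.4, 13.7]
grip_width: 24.7
```

```bash
python3 plan.py 536.8 148.4 31.6 -0.087 3
```

```text
t 9.6 pos [536.8 151.7  29.7] yaw -0.0841 tilt [-0.022 -0.003] F [-16.    2.4  13.7] w 24.7 q [-0.05, 0.5, -0.37, 1.91, 0.24, 0.79, -2.22]
[0.1, 0.41, 0.06, 0.0001, 0.0011, -0.0006]
[0.1, 0.41, 0.06, 0.0001, 0.0011, -0.0006]
[0.1, 0.41, 0.06, 0.0001, 0.0011, -0.0006]
```

Request:
move_arm:
  steps:
    - [0,0.6,0,0.001,0,0,-1]
    - [0,0,0,0,0,0,0.2]
    - [0,0,0,0,0,0,0.2]
    - [0,0,0,0,0,0,0.2]

```text
clock: 10.0
eef_pos: [541.7, 150.2, 31.4]
eef_rot: [3.134, -0.135, -0.008]
contact_force: [0.0, 0.3, 0.6]
grip_width: 51.6
```

Request:
move_arm:
  steps:
    - [0,0,0,0,0,0,0.2]
    - [0,0,0,0,0,-0.015,0.2]
    - [0,0,0,-0.003,0,-0.03,0.2]
    - [0,0,0,-0.01,0,-0.04,0.2]
    - [0,0,0,-0.02,0,-0.03,0.2]

```text
clock: 10.5
eef_pos: [510.9, 151.1, 149.5]
eef_rot: [3.132, -0.142, -0.012]
contact_force: [0.0, 0.3, 1.0]
grip_width: 50.9
```

```bash
python3 plan.py 450 140 130 -0.087 3
python3 - <<'E'
from h import *
ims={c:get_image(c) for c in ('side','top')}
save(cv2.resize(ims['top']['color'][180:330,130:380],None,fx=3,fy=3,interpolation=cv2.INTER_CUBIC),'f_top');save(cv2.resize(ims['side']['color'][220:420,130:380],None,fx=3,fy=3,interpolation=cv2.INTER_CUBIC),'f_side')
E
```

```text
t 10.5 pos [510.9 151.1 149.5] yaw -0.0907 tilt [-0.008 -0.006] F [0.  0.3 1. ] w 50.9 q [-0.01, 0.3, -0.42, 1.89, 0.15, 0.99, -2.16]
[0.12, 0.14, -0.07, -0.0198, 0.0055, 0.0067]
[0.12, 0.14, -0.07, -0.0198, 0.0055, 0.0066]
[0.12, 0.14, -0.07, -0.0199, 0.0055, 0.0066]
```

View pics/f_top.png

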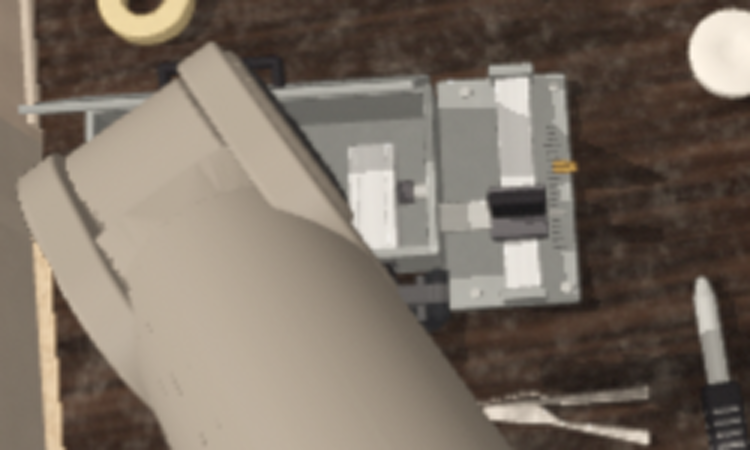

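View pics/f_side.png

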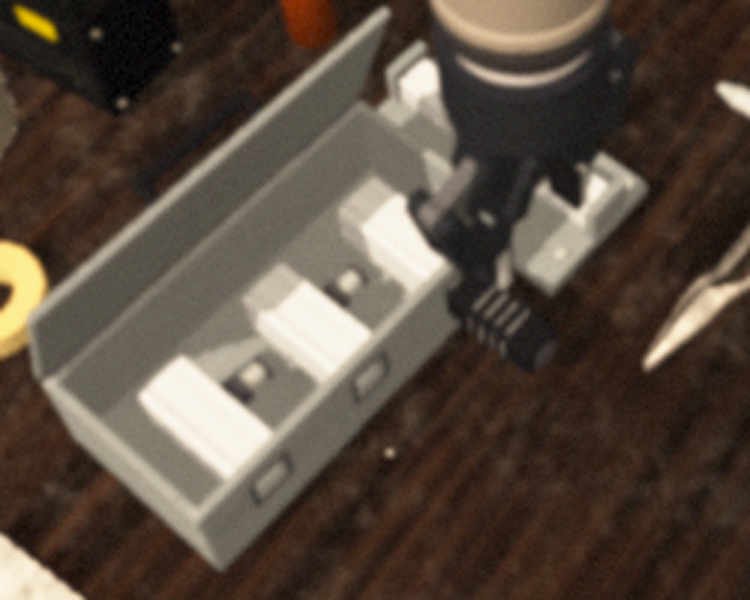

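```bash
python3 plan.py 425 -76 110 -0.02 6
```

```text
t 10.6 pos [510.5 152.8 151.8] yaw -0.088 tilt [-0.003 -0.005] F [0.7 0.4 0.3] w 51.1 q [-0.01, 0.29, -0.43, 1.89, 0.15, 0.99, -2.17]
[0.05, 0.03, -0.65, -0.0108, 0.0392, 0.0072]
[0.05, 0.03, -0.65, -0.0113, 0.0391, 0.0072]
[0.05, 0.03, -0.65, -0.0117, 0.039, 0.0071]
[0.05, 0.03, -0.65, -0.0122, 0.0388, 0.0071]
[0.05, 0.03, -0.65, -0.0126, 0.0387, 0.007]
[0.05, 0.03, -0.65, -0.0131, 0.0386, 0.007]
```

Request:
move_arm:
  steps:
    - [0,0,-0.65,-0.011,0.035,0.004,1]
    - [0,0,-0.65,-0.011,0.039,0.006,1]
    - [0,0,-0.65,-0.012,0.039,0.007,1]
    - [0,0,-0.65,-0.012,0.039,0.007,1]
    - [0,0,-0.65,-0.012,0.035,0.007,1]

```text
clock: 11.1
eef_pos: [444.9, -29.3, 125.4]
eef_rot: [-3.141, 0.025, -0.019]
contact_force: [0.9, -0.0, 0.2]
grip_width: 85.6
```

Request:
move_arm:
  steps:
    - [0,0,-0.3,-0.005,0.01,0.004,1]
    - [0,0,0,0,0,0,1]

```text
clock: 11.3
eef_pos: [436.7, -45.8, 120.5]
eef_rot: [3.139, -0.033, 0.014]
contact_force: [-0.0, -0.2, -0.8]
grip_width: 85.6
```

```bash
python3 plan.py 425 -75.9 30 -0.02
python3 - <<'E'
from h import *
ims={c:get_image(c) for c in ('side','top')}
save(cv2.resize(ims['top']['color'][180:380,130:430],None,fx=2.6,fy=2.6,interpolation=cv2.INTER_CUBIC),'g_top');save(cv2.resize(ims['side']['color'][160:420,130:480],None,fx=2.2,fy=2.2,interpolation=cv2.INTER_CUBIC),'g_side')
E
```

```text
t 11.3 pos [436.7 -45.8 120.5] yaw -0.0208 tilt [ 0.009 -0.003] F [-0.  -0.2 -0.8] w 85.6 q [0.31, 0.16, -0.33, 2.14, 0.07, 0.85, -1.66]
[0.05, -0.17, -0.01, -0.0039, 0.01, 0.0302]
[0.05, -0.17, -0.01, -0.0039, 0.0101, 0.0302]
[0.05, -0.17, -0.01, -0.0038, 0.0101, 0.0302]
```

View pics/g_top.png

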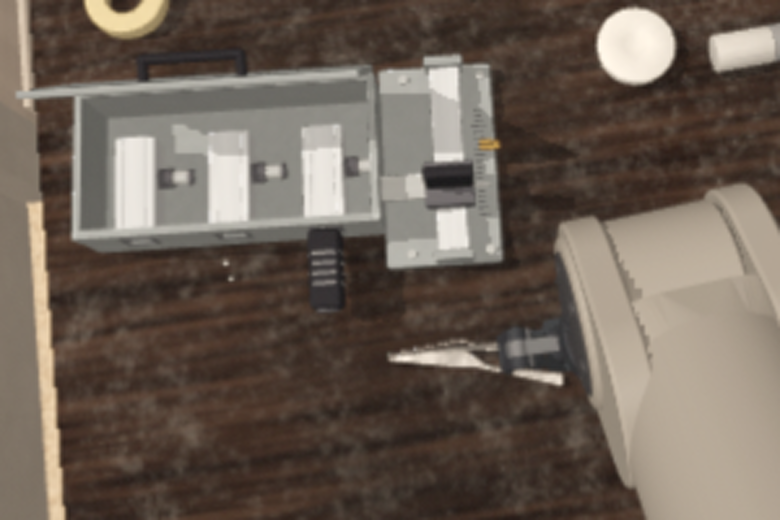

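View pics/g_side.png

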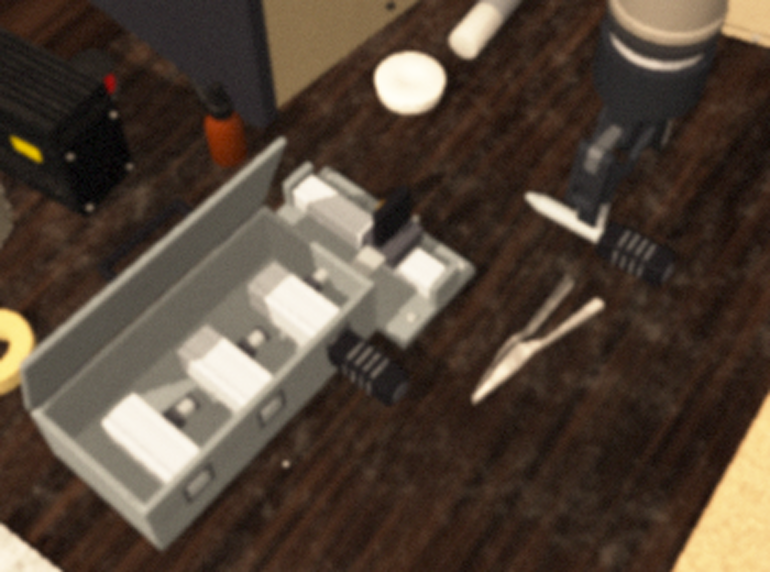

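```bash
python3 - <<'E'
from h import *
T=get_image('top'); print(np.round(atz(T,[(346,328),(346,311),(364,320)],5),1))
E
python3 plan.py 425 -75.9 30 -0.02
```

```text
[[414.4 -21.2   5. ]
 [449.4 -27.    5. ]
 [424.9 -61.5   5. ]]
t 11.45 pos [438.7 -42.9 121.3] yaw -0.0159 tilt [ 0.011 -0.002] F [ 0.  -0.  -0.2] w 85.2 q [0.3, 0.16, -0.33, 2.14, 0.07, 0.85, -1.66]
[0.03, -0.22, 0.08, -0.0047, 0.011, 0.0304]
[0.03, -0.22, 0.08, -0.0046, 0.011, 0.0304]
[0.03, -0.22, 0.08, -0.0045, 0.0111, 0.0304]
```

Request:
move_arm:
  steps:
    - [0,-0.2,0.1,-0.004,0.01,0.018,0.1]
    - [0,-0.2,0.1,-0.004,0.01,0.018,0.1]
    - [0,-0.2,0.1,-0.003,0.007,0.01,0.1]
    - [0,0,0,0,0,0,0.1]
    - [0,0,0,0,0,0,0.1]

```text
clock: 11.95
eef_pos: [433.8, -63.8, 76.5]
eef_rot: [-3.14, 0.015, -0.014]
contact_force: [0.7, 0.3, 0.6]
grip_width: 46.9
```

```bash
python3 plan.py 425 -75.9 45 -0.02
```

```text
t 11.95 pos [433.8 -63.8  76.5] yaw -0.0095 tilt [0.009 0.001] F [0.7 0.3 0.6] w 46.9 q [0.33, 0.23, -0.31, 2.18, 0.1, 0.74, -1.63]
[-0.07, -0.5, 0.6, -0.009, 0.0122, 0.0314]
```

Request:
move_arm:
  steps:
    - [0,-0.25,0.3,-0.005,0.006,0.012,0.1]
    - [0,-0.25,0.3,-0.004,0.006,0.012,0.1]
    - [0,0,0,0,0,0,0.1]

```text
clock: 12.25
eef_pos: [426.1, -75.4, 52.0]
eef_rot: [-3.14, 0.029, -0.004]
contact_force: [-0.0, -0.7, -0.4]
grip_width: 47.0
```

```bash
python3 plan.py 425 -75.9 30 -0.02
python3 - <<'E'
from fit import *
ims={c:get_image(c) for c in ('side','top')}
save(cv2.resize(ims['top']['color'][240:360,300:450],None,fx=5,fy=5,interpolation=cv2.INTER_CUBIC),'i_top');save(cv2.resize(ims['side']['color'][220:320,350:470],None,fx=6,fy=6,interpolation=cv2.INTER_CUBIC),'i_side')
E
```

```text
t 12.25 pos [426.1 -75.4  52. ] yaw -0.0184 tilt [0.003 0.001] F [-0.  -0.7 -0.4] w 47.0 q [0.34, 0.26, -0.29, 2.21, 0.12, 0.68, -1.63]
[-0.07, -0.16, 0.09, -0.0011, 0.0005, 0.022]
```

View pics/i_side.png

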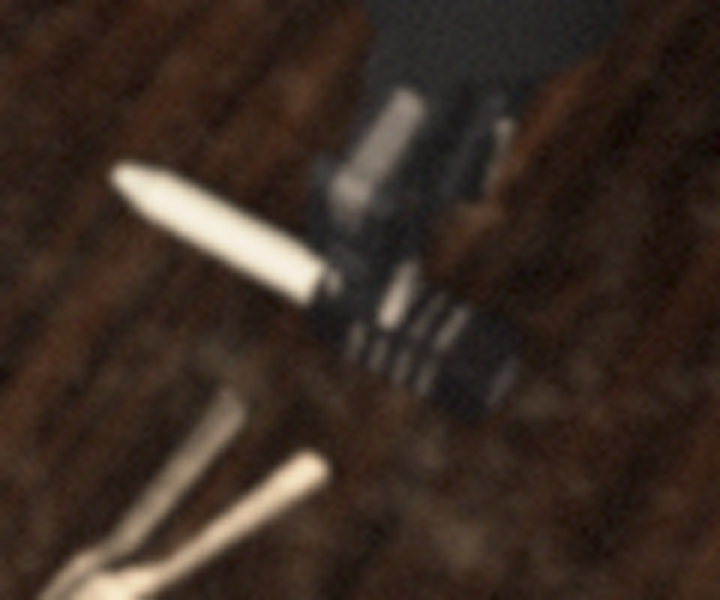

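View pics/i_top.png

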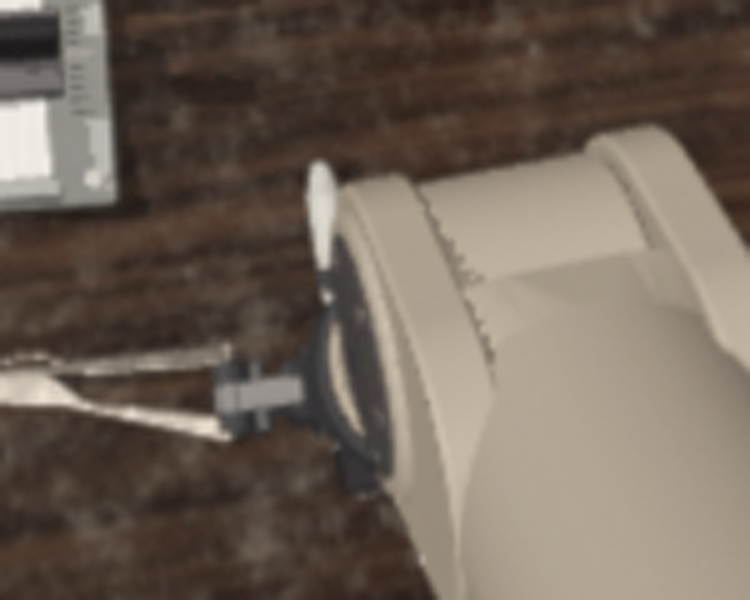

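Request:
move_arm:
  steps:
    - [0,-0.1,0.1,-0.001,0.0005,0.014,0.1]
    - [0,0,0,0,0,0.014,0.1]
    - [0,0,0,0,0,0.008,0.1]
    - [0,0,0,0,0,0,0.1]

```text
clock: 12.75
eef_pos: [429.1, -75.2, 17.5]
eef_rot: [-3.14, 0.03, -0.013]
contact_force: [-0.2, 0.3, -0.1]
grip_width: 47.1
```

```bash
python3 plan.py 425 -75.9 3 -0.02
```

```text
t 12.75 pos [429.1 -75.2  17.5] yaw -0.0193 tilt [0.008 0.001] F [-0.2  0.3 -0.1] w 47.1 q [0.32, 0.33, -0.28, 2.22, 0.16, 0.59, -1.66]
[-0.06, -0.48, 0.04, -0.0042, 0.0008, 0.0144]
```

Request:
move_arm:
  steps:
    - [0,-0.4,0,-0.003,0.0005,0.008,0.1]
    - [0,0,0,-0.001,0,0.006,0.1]
    - [0,0,0,0,0,0,0.1]

```text
clock: 13.05
eef_pos: [425.9, -75.6, 3.4]
eef_rot: [-3.141, 0.03, -0.005]
contact_force: [-0.8, 2.0, -0.3]
grip_width: 46.8
```

```bash
python3 plan.py 425 -75.9 3 -0.02
```

```text
t 13.05 pos [425.9 -75.6   3.4] yaw -0.0193 tilt [0.003 0.001] F [-0.8  2.  -0.3] w 46.8 q [0.31, 0.36, -0.27, 2.23, 0.17, 0.57, -1.68]
[-0.05, -0.17, 0.04, -0.0009, 0.0003, 0.0004]
```

Request:
move_arm:
  steps:
    - [0,0,0,0,0,0,-1]
    - [0,0,0,0,0,0,-1]
    - [0,0,0,0,0,0,-1]
    - [0,0,0,0,0,0,-1]

```text
clock: 13.45
eef_pos: [426.1, -75.7, 3.8]
eef_rot: [-3.141, 0.03, -0.006]
contact_force: [-0.1, -0.6, -2.1]
grip_width: 24.7
```

Request:
move_arm:
  steps:
    - [0,0,0,0,0,-0.015,-1]
    - [0,0,0,0,0,-0.03,-1]
    - [0,0,0,0,0,-0.035,-1]
    - [0,0,0,0,0,-0.01,-1]

```text
clock: 13.85
eef_pos: [422.8, -75.2, 94.2]
eef_rot: [-3.139, 0.029, 0.006]
contact_force: [1.4, 0.2, -2.0]
grip_width: 24.9
```

```bash
python3 plan.py 446 231 90 -0.087
```

```text
t 13.85 pos [422.8 -75.2  94.2] yaw -0.0187 tilt [-0.004  0.002] F [ 1.4  0.2 -2. ] w 24.9 q [0.36, 0.19, -0.31, 2.17, 0.08, 0.79, -1.59]
[-0.02, 0.03, 0.56, 0.0025, -0.0438, 0.0007]
[-0.02, 0.03, 0.56, 0.0021, -0.0438, 0.0007]
[-0.02, 0.03, 0.56, 0.0016, -0.0438, 0.0007]
[-0.02, 0.03, 0.56, 0.0012, -0.0439, 0.0007]
[-0.02, 0.03, 0.56, 0.0008, -0.0439, 0.0006]
[-0.02, 0.03, 0.56, 0.0004, -0.0439, 0.0006]
[-0.02, 0.03, 0.56, -0.0001, -0.0439, 0.0006]
```

Request:
move_arm:
  steps:
    - [0,0,0.4,0.0035,-0.035,0.0005,-1]
    - [0,0,0.6,0.0025,-0.04,0.0005,-1]
    - [0,0,0.6,0.002,-0.042,0.0005,-1]
    - [0,0,0.6,0.002,-0.042,0.0005,-1]
    - [0,0,0.6,0.0015,-0.042,0.0005,-1]

```text
clock: 14.35
eef_pos: [443.5, 122.7, 90.9]
eef_rot: [3.135, -0.137, -0.003]
contact_force: [1.5, -0.4, -1.2]
grip_width: 24.8
```

```bash
python3 plan.py 440 232 90 -0.087
```

```text
t 14.35 pos [443.5 122.7  90.9] yaw -0.0875 tilt [-0.002 -0.003] F [ 1.5 -0.4 -1.2] w 24.8 q [0.02, 0.25, -0.43, 2.11, 0.15, 0.81, -2.16]
[0.06, 0.03, -0.01, -0.0043, -0.0362, 0.0002]
[0.06, 0.03, -0.01, -0.0043, -0.0362, 0.0002]
[0.06, 0.03, -0.01, -0.0043, -0.0362, 0.0003]
```

Request:
move_arm:
  steps:
    - [0,0,0,-0.004,-0.034,0,-1]
    - [0,0,0,-0.004,-0.03,0,-1]
    - [0,0,0,-0.004,-0.02,0,-1]
    - [0,0,0,0,0,0,-1]
    - [0,0,0,0,0,0,-1]

```text
clock: 14.85
eef_pos: [435.0, 217.5, 86.7]
eef_rot: [3.139, -0.12, -0.011]
contact_force: [-0.0, -0.7, -3.0]
grip_width: 24.7
```

```bash
python3 plan.py 440 232.9 32.8 -0.087
```

```text
t 14.85 pos [435.  217.5  86.7] yaw -0.0763 tilt [-0.007 -0.   ] F [-0.  -0.7 -3. ] w 24.7 q [-0.14, 0.31, -0.47, 2.05, 0.19, 0.82, -2.37]
[0.03, 0.2, 0.31, 0.0021, -0.0079, 0.0269]
[0.03, 0.2, 0.31, 0.002, -0.0079, 0.0269]
```

Request:
move_arm:
  steps:
    - [0,0.15,0.2,0.002,-0.005,0.014,-1]
    - [0,0.15,0.2,0.001,-0.005,0.014,-1]
    - [0,0.1,0.2,0,-0.004,0.013,-1]
    - [0,0,0,0,0,0.004,-1]
    - [0,0,0,0,0,0,-1]

```text
clock: 15.35
eef_pos: [439.1, 225.8, 35.7]
eef_rot: [3.132, -0.15, -0.004]
contact_force: [0.2, -0.1, -1.8]
grip_width: 25.2
```

```bash
python3 plan.py 440 232.9 32.8 -0.087
```

```text
t 15.35 pos [439.1 225.8  35.7] yaw -0.0955 tilt [-0.003 -0.006] F [ 0.2 -0.1 -1.8] w 25.2 q [-0.2, 0.4, -0.44, 2.07, 0.26, 0.72, -2.46]
[0.33, 0.12, -0.48, 0.0002, -0.0072, 0.0029]
```

Request:
move_arm:
  steps:
    - [0.2,0.1,-0.3,0.002,-0.004,0.002,-1]
    - [0.1,0,-0.2,0.003,-0.003,0.001,-1]
    - [0,0,0,0.003,0,0,-1]
    - [0,0,0,0,0,0,-1]

```text
clock: 15.75
eef_pos: [449.6, 231.9, 33.1]
eef_rot: [-3.138, 0.138, -0.003]
contact_force: [0.6, -0.2, -0.7]
grip_width: 24.9
```

```bash
python3 plan.py 452.4 231.8 32.8 -0.087;  python3 - <<'E'
from h import *
ims={c:get_image(c) for c in ('side','top')}
save(cv2.resize(ims['top']['color'][230:330,170:270],None,fx=6,fy=6,interpolation=cv2.INTER_CUBIC),'j_top');save(cv2.resize(ims['side']['color'][300:400,220:340],None,fx=6,fy=6,interpolation=cv2.INTER_CUBIC),'j_side')
E
```

```text
t 15.75 pos [449.6 231.9  33.1] yaw -0.0877 tilt [0.002 0.   ] F [ 0.6 -0.2 -0.7] w 24.9 q [-0.2, 0.42, -0.43, 2.05, 0.26, 0.72, -2.46]
[-0.02, -0.09, -0.04, 0.0028, -0.0001, 0.0003]
```

View pics/j_top.png

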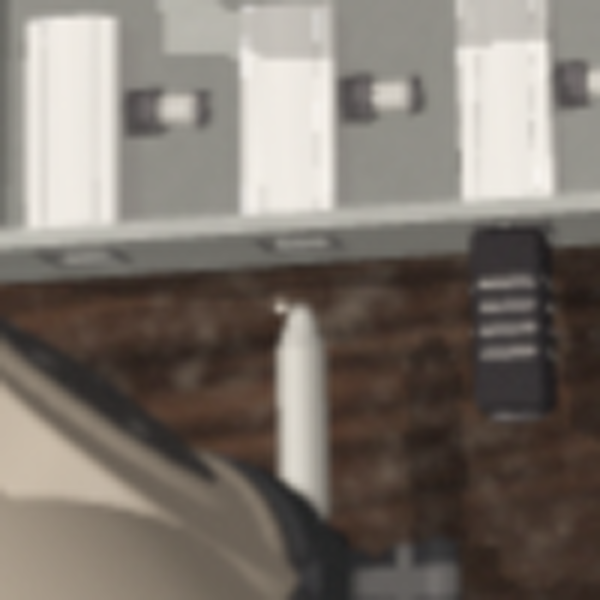

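View pics/j_side.png

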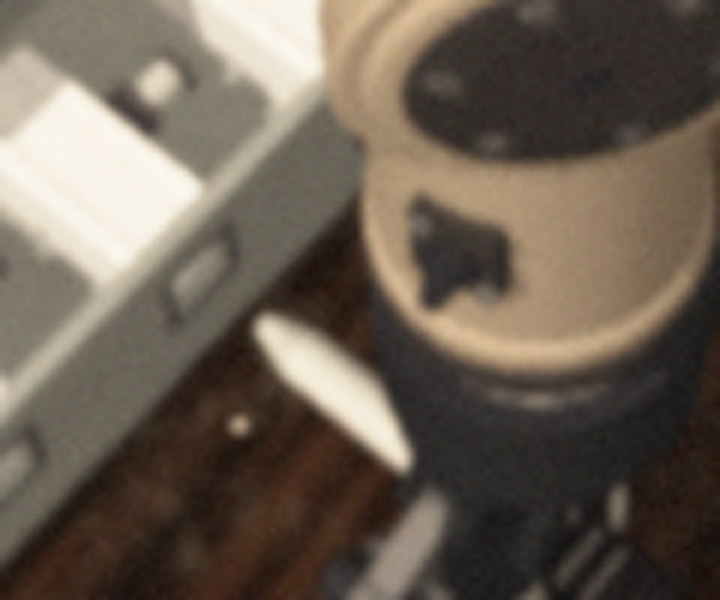

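Request:
move_arm:
  steps:
    - [0,0,0,0.01,0,0,-1]
    - [0,0,0,0.009,0,0,-1]
    - [0,0,0,0.009,0,0,-1]
    - [0,0,0,0.006,0,0,-1]
    - [0,0,0,0,0,0,-1]

```text
clock: 16.35
eef_pos: [487.2, 228.4, 33.7]
eef_rot: [-3.138, 0.139, -0.005]
contact_force: [0.4, 0.7, -1.5]
grip_width: 24.8
```

```bash
python3 plan.py 547.3 223.3 32.8 -0.087 5;  python3 - <<'E'
from h import *
ims={c:get_image(c) for c in ('side','top')}
save(cv2.resize(ims['top']['color'][210:310,170:270],None,fx=6,fy=6,interpolation=cv2.INTER_CUBIC),'k_top');save(cv2.resize(ims['side']['color'][300:400,220:340],None,fx=6,fy=6,interpolation=cv2.INTER_CUBIC),'k_side')
E
```

```text
t 16.35 pos [487.2 228.4  33.7] yaw -0.0884 tilt [0.003 0.   ] F [ 0.4  0.7 -1.5] w 24.8 q [-0.18, 0.46, -0.42, 1.98, 0.27, 0.75, -2.42]
[-0.01, -0.03, -0.02, 0.0121, -0.0001, 0.0002]
[-0.01, -0.03, -0.02, 0.0121, -0.0, 0.0002]
[-0.01, -0.03, -0.02, 0.0121, -0.0, 0.0002]
[-0.01, -0.03, -0.02, 0.0121, -0.0, 0.0002]
[-0.01, -0.03, -0.02, 0.0121, -0.0, 0.0002]
```

View pics/k_side.png

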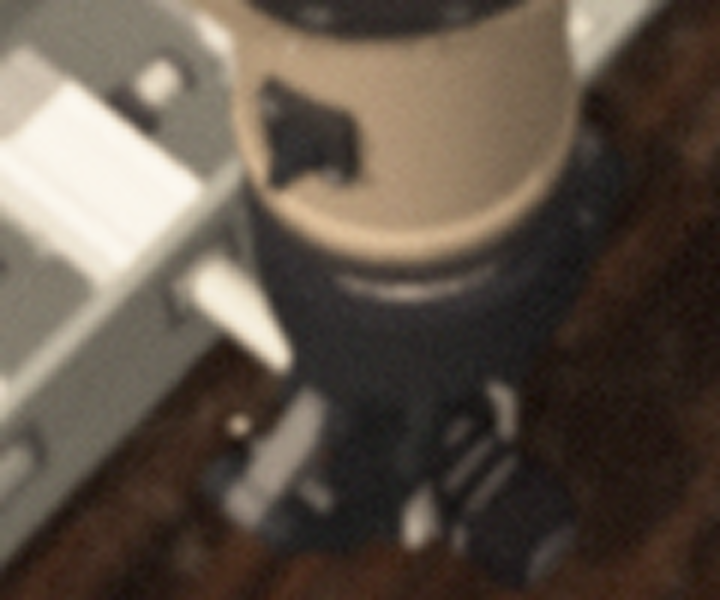

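Tip has entered port 2 without force. Continue.

Request:
move_arm:
  steps:
    - [0,0,0,0.009,0,0.0005,-1]
    - [0,0,0,0.009,0,0.0005,-1]
    - [0,0,0,0.008,0,0,-1]
    - [0,0,0,0,0,0,-1]

```text
clock: 16.85
eef_pos: [513.4, 226.1, 32.3]
eef_rot: [3.138, -0.136, 0.003]
contact_force: [0.2, -0.3, -2.2]
grip_width: 25.1
```

Request:
move_arm:
  steps:
    - [0,0,0,0.006,0,0,-1]
    - [0,0,0,0.006,0,0,-1]
    - [0,0,0,0.005,0,0,-1]

```text
clock: 17.15
eef_pos: [529.0, 225.8, 31.7]
eef_rot: [-3.139, 0.133, 0.004]
contact_force: [-4.0, 3.8, -1.8]
grip_width: 24.7
```

```bash
python3 plan.py 547.3 223.3 32.8 -0.087 5
```

```text
t 17.15 pos [529.  225.8  31.7] yaw -0.0845 tilt [-0.003  0.   ] F [-4.   3.8 -1.8] w 24.7 q [-0.16, 0.52, -0.41, 1.88, 0.28, 0.8, -2.37]
[-0.0, 0.03, 0.03, 0.0037, 0.0002, -0.0002]
[-0.0, 0.03, 0.03, 0.0037, 0.0002, -0.0002]
[-0.0, 0.03, 0.03, 0.0037, 0.0002, -0.0002]
[-0.0, 0.03, 0.03, 0.0037, 0.0002, -0.0002]
[-0.0, 0.03, 0.03, 0.0037, 0.0002, -0.0002]
```

Request:
move_arm:
  steps:
    - [0,0,0,0.005,0,0,-1]
    - [0,0.1,0,0.005,0,0,-1]
    - [0,0.1,0,0.005,0,0,-1]

```text
clock: 17.45
eef_pos: [537.4, 226.3, 30.8]
eef_rot: [3.136, -0.128, -0.02]
contact_force: [-12.2, 0.7, 10.5]
grip_width: 24.9
```

Request:
move_arm:
  steps:
    - [0,0.2,0,0.005,0,0,-1]

```text
clock: 17.55
eef_pos: [538.8, 226.1, 30.9]
eef_rot: [3.134, -0.127, -0.026]
contact_force: [-13.7, -0.6, 9.4]
grip_width: 25.0
```

Request:
move_arm:
  steps:
    - [0,0.2,0,0.005,0,0,-1]

```text
clock: 17.65
eef_pos: [540.0, 225.9, 31.2]
eef_rot: [3.131, -0.126, -0.031]
contact_force: [-13.3, -1.0, 9.6]
grip_width: 24.8
```

```bash
python3 plan.py 547.3 223.3 32.8 -0.087 3
```

```text
t 17.65 pos [540.  225.9  31.2] yaw -0.0803 tilt [-0.02  -0.007] F [-13.3  -1.    9.6] w 24.8 q [-0.15, 0.55, -0.41, 1.84, 0.28, 0.83, -2.35]
[0.17, 0.37, 0.13, 0.0025, 0.0007, -0.0006]
[0.17, 0.37, 0.13, 0.0025, 0.0007, -0.0006]
[0.17, 0.37, 0.13, 0.0025, 0.0007, -0.0006]
```

Run:
```python
from h import *
ims={c:get_image(c) for c in ('side','top')}
save(cv2.resize(ims['top']['color'][190:310,150:270],None,fx=5,fy=5,interpolation=cv2.INTER_CUBIC),'l_top');save(cv2.resize(ims['side']['color'][280:400,210:340],None,fx=5,fy=5,interpolation=cv2.INTER_CUBIC),'l_side')
st()
```

```text
t 17.75 pos [540.8 225.9  31.2] F [-10.1  -0.3   6.6] w 24.924317568096768
[[ 0.997 -0.08  -0.019]
 [-0.08  -0.997 -0.007]
 [-0.018  0.009 -1.   ]]
q [-0.152  0.545 -0.41   1.843  0.279  0.831 -2.354]
```

View pics/l_side.png

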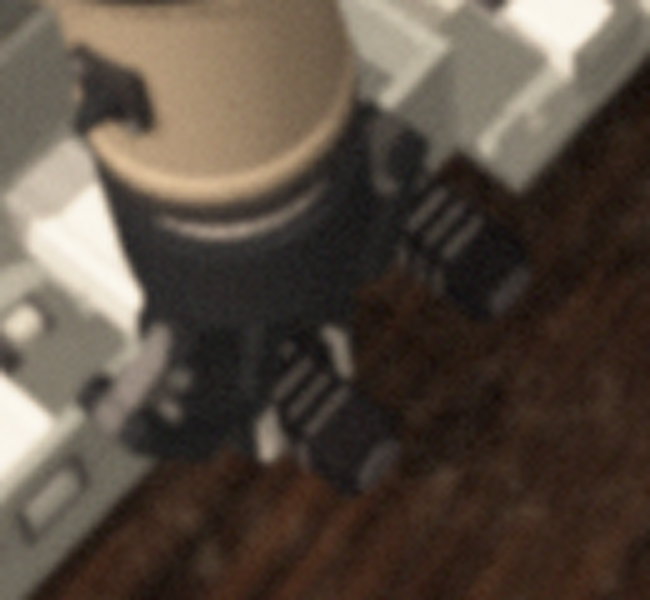

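View pics/l_top.png

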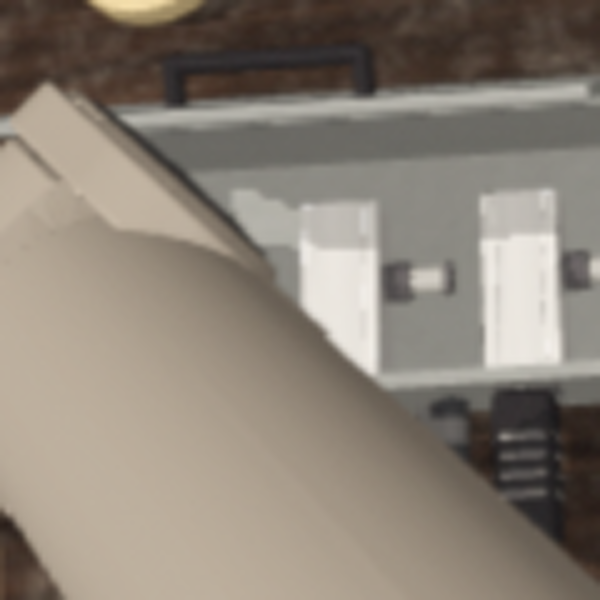

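Run:
```python
from h import *
S=get_image('side'); p=(629.8,215.6,-.087); c,s=np.cos(p[2]),np.sin(p[2])
for y in (-75,0):
  for d in (0,5,10):
    L=(-124-d,y); w=(p[0]+c*L[0]-s*L[1],p[1]+s*L[0]+c*L[1],42); uv=proj(S,[w])[0]; print(y,d,np.round(w,1),np.round((uv-(210,280)+.5)*5-.5,1))
```

```text
-75 0 [499.8 151.7  42. ] [512.9 282.1]
-75 5 [494.8 152.1  42. ] [524.4 290.8]
-75 10 [489.8 152.5  42. ] [536.  299.5]
0 0 [506.3 226.4  42. ] [362.8 445.9]
0 5 [501.3 226.8  42. ] [374.5 455.3]
0 10 [496.3 227.2  42. ] [386.2 464.8]
```

Request:
move_arm:
  steps:
    - [0.2,0.8,0,0.003,0.0005,-0.002,-1]
    - [0,0.5,0,0.005,0,-0.001,-1]

```text
clock: 18.0
eef_pos: [545.7, 225.2, 33.5]
eef_rot: [3.132, -0.123, -0.001]
contact_force: [-4.7, 1.7, -2.3]
grip_width: 24.8
```

```bash
python3 plan.py 547.3 223.3 32.8 -0.087 3
```

```text
t 18.0 pos [545.7 225.2  33.5] yaw -0.0785 tilt [-0.001 -0.007] F [-4.7  1.7 -2.3] w 24.8 q [-0.15, 0.54, -0.41, 1.85, 0.29, 0.82, -2.36]
[0.13, 0.01, 0.16, 0.0006, 0.0006, 0.0002]
[0.13, 0.01, 0.16, 0.0006, 0.0006, 0.0002]
[0.13, 0.01, 0.16, 0.0006, 0.0006, 0.0002]
```

That freed it. Final push to contact.

Request:
move_arm:
  steps:
    - [0.1,0,0.2,0.005,0,0,-1]

```text
clock: 18.1
eef_pos: [547.3, 225.2, 33.3]
eef_rot: [3.132, -0.128, -0.012]
contact_force: [-17.8, 1.0, 10.6]
grip_width: 24.9
```

Request:
move_arm:
  steps:
    - [0.1,0.2,0.2,0.005,0,0,-1]

```text
clock: 18.2
eef_pos: [547.2, 225.4, 33.0]
eef_rot: [3.131, -0.132, -0.022]
contact_force: [-18.1, 1.0, 10.1]
grip_width: 24.9
```

Request:
move_arm:
  steps:
    - [0,0.2,0,0.005,0,0,-1]

```text
clock: 18.3
eef_pos: [547.1, 225.5, 32.8]
eef_rot: [3.128, -0.131, -0.033]
contact_force: [-14.7, 1.0, 9.9]
grip_width: 25.2
```

```bash
python3 plan.py 547.3 223.3 32.8 -0.087 3;python3 - <<'E'
from h import *
ims={c:get_image(c) for c in ('side','top')}
save(cv2.resize(ims['side']['color'][280:400,210:340],None,fx=5,fy=5,interpolation=cv2.INTER_CUBIC),'m_side')
E
```

```text
t 18.3 pos [547.1 225.5  32.8] yaw -0.0837 tilt [-0.021 -0.01 ] F [-14.7   1.    9.9] w 25.2 q [-0.15, 0.55, -0.41, 1.83, 0.28, 0.84, -2.35]
[0.23, 0.39, 0.06, 0.0001, 0.0007, 0.0]
[0.23, 0.39, 0.06, 0.0001, 0.0007, 0.0]
[0.23, 0.39, 0.06, 0.0001, 0.0007, 0.0]
```

View pics/m_side.png

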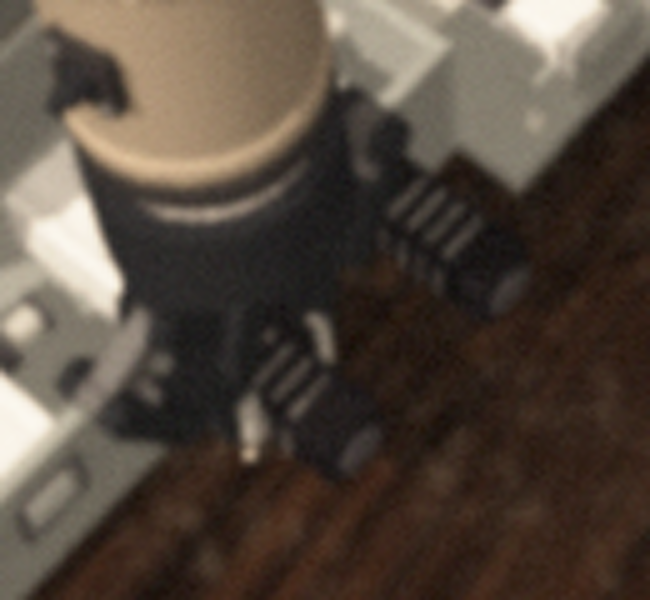

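Shoulder at the predicted home position, and the handle end matches. Releasing.

Request:
move_arm:
  steps:
    - [0.2,0.8,0,0.0005,0,0,-1]
    - [0,0,0,0,0,0,0.15]
    - [0,0,0,0,0,0,0.15]
    - [0,0,0,0,0,0,0.15]
    - [0,0,0,0,0,0,0.15]

```text
clock: 18.9
eef_pos: [554.1, 223.8, 34.8]
eef_rot: [3.131, -0.137, 0.003]
contact_force: [-0.1, 0.0, -1.1]
grip_width: 49.3
```

```bash
python3 plan.py 547.3 223.3 32.8 -0.087 1
```

```text
t 18.9 pos [554.1 223.8  34.8] yaw -0.0871 tilt [ 0.002 -0.008] F [-0.1  0.  -1.1] w 49.3 q [-0.15, 0.55, -0.4, 1.83, 0.29, 0.83, -2.36]
[0.45, -0.14, -0.01, -0.0067, 0.0011, 0.002]
```

Request:
move_arm:
  steps:
    - [0.2,0,0,-0.004,0,-0.015,0.15]
    - [0.2,0,0,-0.004,0,-0.03,0.15]
    - [0,0,0,-0.005,0,-0.04,0.15]
    - [0,0,0,-0.02,0,-0.03,0.15]
    - [0,0,0,-0.04,0.01,0,-1]

```text
clock: 19.4
eef_pos: [484.4, 220.9, 157.6]
eef_rot: [-3.135, 0.145, -0.013]
contact_force: [-0.8, 0.8, 1.0]
grip_width: 35.8
```

```bash
python3 plan.py 430 40 150 -0.087
```

```text
t 19.4 pos [484.4 220.9 157.6] yaw -0.0924 tilt [0.008 0.003] F [-0.8  0.8  1. ] w 35.8 q [-0.1, 0.28, -0.48, 1.9, 0.16, 0.99, -2.31]
[-0.06, -0.12, -0.08, -0.0094, 0.0463, 0.0016]
[-0.06, -0.12, -0.08, -0.0095, 0.0463, 0.0017]
[-0.06, -0.12, -0.08, -0.0095, 0.0463, 0.0018]
[-0.06, -0.12, -0.08, -0.0096, 0.0463, 0.0018]
```

Request:
move_arm:
  steps:
    - [0,0,0,-0.012,0.04,0.001,-1]
    - [0,0,0,-0.012,0.046,0.001,-1]
    - [0,0,0,-0.01,0.046,0.001,-1]
    - [0,0,0,-0.005,0.04,0.001,-1]
    - [0,0,0,0,0,0,-1]

```text
clock: 19.9
eef_pos: [425.2, 50.9, 159.3]
eef_rot: [-3.133, 0.131, -0.03]
contact_force: [0.3, -0.3, -0.3]
grip_width: -0.1
```

```bash
python3 plan.py 430 40 150 -0.087;python3 - <<'E'
from h import *
ims={c:get_image(c) for c in ('side','top')}
save(cv2.resize(ims['top']['color'][190:270,265:335],None,fx=8,fy=8,interpolation=cv2.INTER_CUBIC),'n_top');save(cv2.resize(ims['side']['color'][220:320,250:360],None,fx=7,fy=7,interpolation=cv2.INTER_CUBIC),'n_side')
save(cv2.resize(ims['top']['color'][150:350,130:380],None,fx=3,fy=3),'n_all')
save(cv2.resize(ims['side']['color'][210:420,130:400],None,fx=2.8,fy=2.8),'n_alls')
E
```

```text
t 19.9 pos [425.2  50.9 159.3] yaw -0.0836 tilt [0.019 0.005] F [ 0.3 -0.3 -0.3] w -0.1 q [0.16, 0.08, -0.4, 2.13, 0.04, 0.92, -1.91]
[-0.36, -1.07, 0.2, 0.0056, 0.0105, 0.0093]
```

View pics/n_top.png

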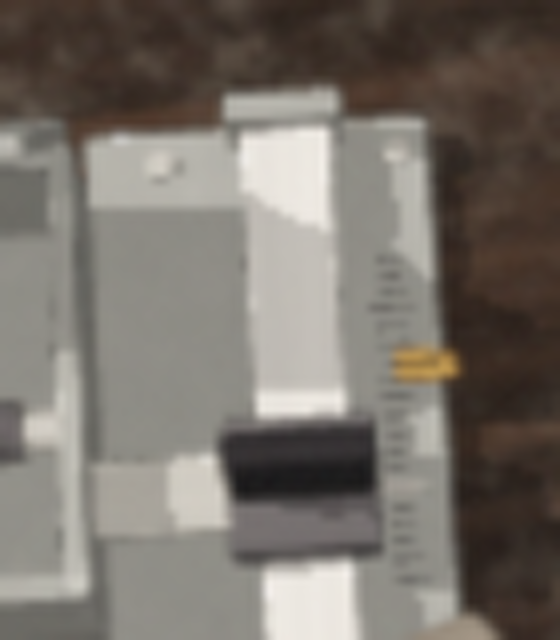

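View pics/n_side.png

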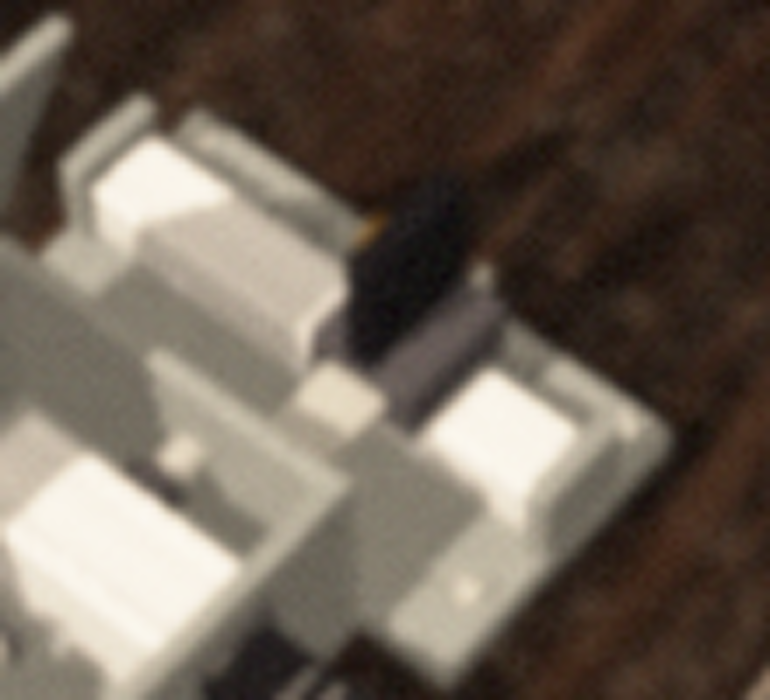

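View pics/n_all.png

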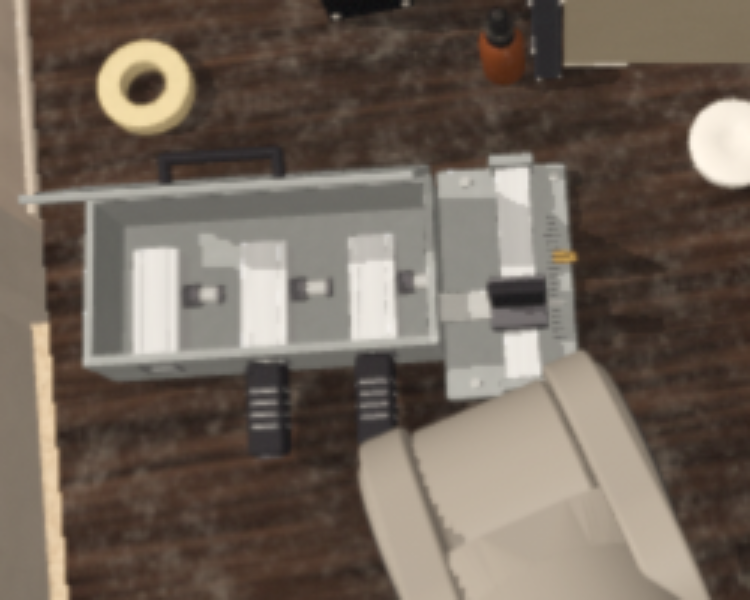

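View pics/n_alls.png

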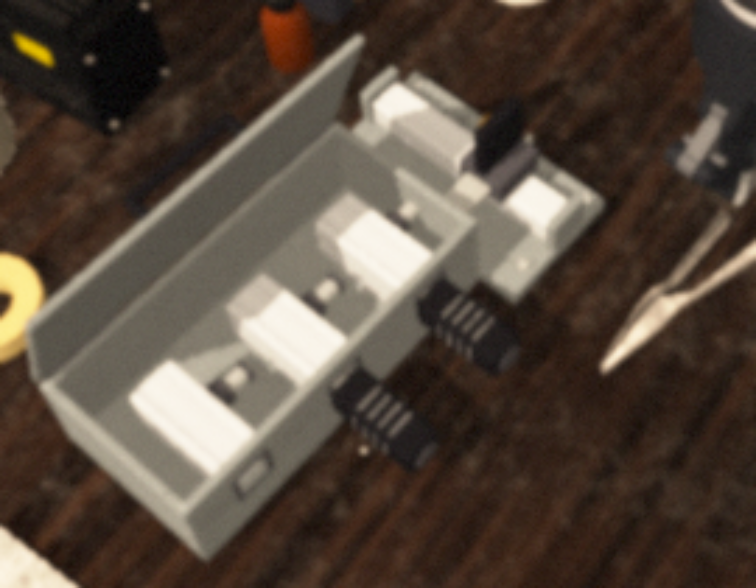

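```bash
cat > hs.py <<'E'
from h import *
HP=(629.8,215.6,-.087)
def toH(w): c,s=np.cos(HP[2]),np.sin(HP[2]); d=np.atleast_2d(w)-np.array([HP[0],HP[1],0]); return np.c_[c*d[:,0]+s*d[:,1],-s*d[:,0]+c*d[:,1],d[:,2]]
def toW(L): c,s=np.cos(HP[2]),np.sin(HP[2]); L=np.atleast_2d(np.asarray(L,float)); return np.c_[HP[0]+c*L[:,0]-s*L[:,1],HP[1]+s*L[:,0]+c*L[:,1],L[:,2]]
def aty(im,uv,y):
    o,d=ray(im,uv); o2=toH(o)[0]; d2=toH(o+d)[0]-o2; t=(y-o2[1])/d2[1]; return o2+t*d2
E
python3 - <<'E'
from hs import *
T=get_image('top');S=get_image('side')
t=lambda a:cp(a,8,265,190); q=lambda a:cp(a,7,250,220)
print('tab top corners z96',np.round(toH(atz(T,[t((222,440)),t((375,430)),t((226,465)),t((376,458))],96)),1))
print('tab centre guess',np.round(toH(atz(T,t((299,447)),96)),1))
print('block front edge z53',np.round(toH(atz(T,[t((235,558)),t((380,550))],53)),1))
print('side tab top corners',np.round(toH(atz(S,[q((430,172)),q((465,190)),q((350,262)),q((385,280))],96)),1))
print('pointer side y-207',np.round(aty(S,q((487,268)),-207),1), np.round(aty(S,q((480,280)),-207),1))
for z in (10,20,30,40,45): print('mark z',z,np.round(toH(atz(T,[t((400,362)),t((455,362))],z)),1))
print('clip side', [np.round(aty(S,q((372,230)),y),1) for y in (-207,-212,-220)])
print('foot plate corners z10', np.round(toH(atz(T,[t((90,140)),t((425,120))],8)),1), np.round(toH(atz(S,[q((675,435)),q((440,685))],8)),1))
E
```

```text
tab top corners z96 [[ -27.5 -155.6   96. ]
 [ -27.4 -193.5   96. ]
 [ -33.9 -156.2   96. ]
 [ -34.5 -193.3   96. ]]
tab centre guess [[ -30.5 -174.5   96. ]]
block front edge z53 [[ -49.2 -155.3   53. ]
 [ -49.5 -192.7   53. ]]
side tab top corners [[ -25.6 -189.8   96. ]
 [ -36.  -191.1   96. ]
 [ -28.3 -155.9   96. ]
 [ -38.4 -157.3   96. ]]
pointer side y-207 [ -30.7 -207.    40. ] [ -28.3 -207.    32.3]
mark z 10 [[  10.5 -201.4   10. ]
 [   9.5 -216.4   10. ]]
mark z 20 [[   8.1 -201.3   20. ]
 [   7.1 -216.2   20. ]]
mark z 30 [[   5.6 -201.2   30. ]
 [   4.7 -215.9   30. ]]
mark z 40 [[   3.2 -201.2   40. ]
 [   2.2 -215.7   40. ]]
mark z 45 [[   1.9 -201.1   45. ]
 [   1.  -215.6   45. ]]
clip side [array([   9.9, -207. ,   21.3]), array([  14.4, -212. ,   12.1]), array([  21.5, -220. ,   -2.8])]
foot plate corners z10 [[  80.2 -119.2    8. ]
 [  80.  -212.7    8. ]] [[ -89.9 -214.5    8. ]
 [ -89.9 -116.4    8. ]]
```

Run:
```python
from hs import *
T=get_image('top');S=get_image('side')
for z in (15,25,38): print(z,np.round((proj(T,toW([(-31,-195,z),(-31,-207,z)]))-(265,190)+.5)*8-.5), np.round((proj(S,toW([(-31,-207,z)]))-(250,220)+.5)*7-.5))
save(cv2.resize(T['color'][225:265,290:330],None,fx=16,fy=16,interpolation=cv2.INTER_LANCZOS4),'o_top')
save(cv2.resize(S['color'][240:280,290:330],None,fx=16,fy=16,interpolation=cv2.INTER_LANCZOS4),'o_side')
save(cv2.resize(S['color'][300:400,230:330],None,fx=6,fy=6,interpolation=cv2.INTER_CUBIC),'o_l')
```

```text
15 [[386. 508.]
 [430. 505.]] [[487. 322.]]
25 [[386. 501.]
 [430. 498.]] [[487. 301.]]
38 [[385. 491.]
 [430. 488.]] [[488. 273.]]
```

View pics/o_top.png

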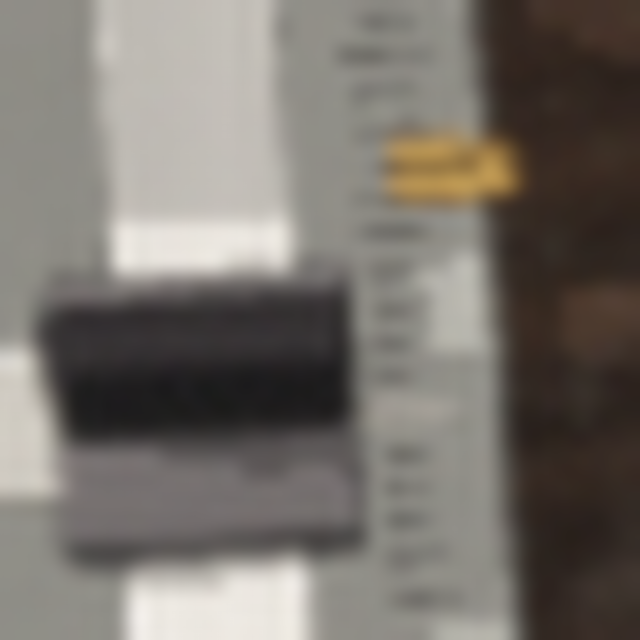

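View pics/o_side.png

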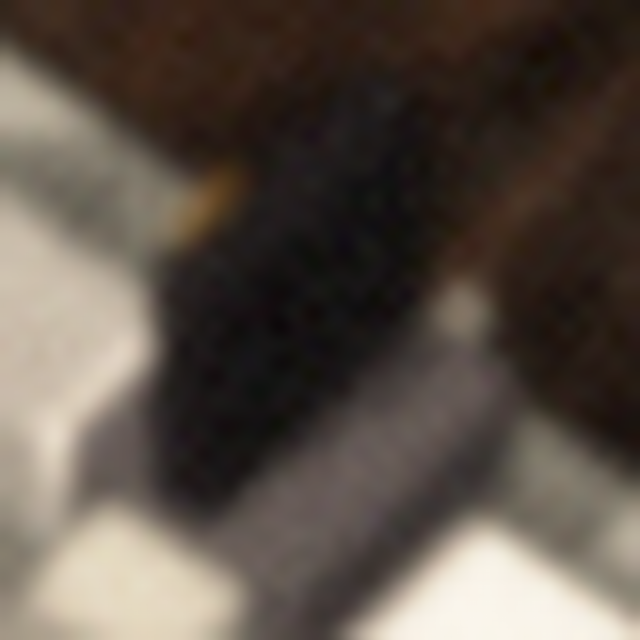

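View pics/o_l.png

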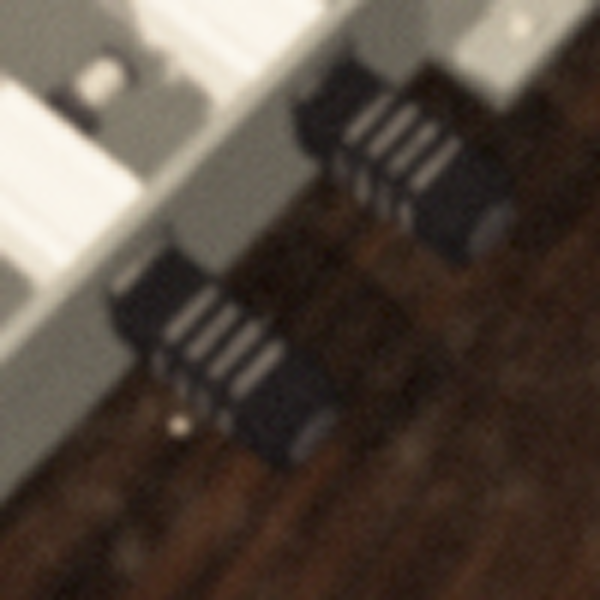

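Run:
```python
from hs import *
S=get_image('side');T=get_image('top')
P=lambda L:(proj(S,toW([L]))[0]-(230,300)+.5)*6-.5
for x in (-80,-100,-124):
    a,b=P((x,0,55)),P((x,-75,55)); print(x,np.round(a),np.round(b),np.round(a-b,1), 'per mm out',np.round(P((x-1,0,55))-a,2),'per mm up',np.round(P((x,0,56))-a,2),'left',np.round(P((x,1,55))-a,2))
for c in ('side','top'):
  for r in outline_of('lamp_1',c)[:4]:
    reg=r['region'].astype(np.uint8); n=reg.sum()
    if 100<n<2500:
        (cx,cy),sz,an=cv2.minAreaRect(np.argwhere(reg)[:,::-1].astype(np.float32)); print(c,round(r['p'],2),n,np.round((cx,cy),1),np.round(sz,1),round(an,1))
save(cv2.resize(T['color'][250:310,200:270],None,fx=10,fy=10,interpolation=cv2.INTER_CUBIC),'p_top')
```

```text
-80 [191. 297.] [375. 107.] [-183.9  190.4] per mm out [2.72 2.19] per mm up [-0.3  -1.62] left [-2.56  2.65]
-100 [246. 341.] [429. 147.] [-183.2  193.9] per mm out [2.77 2.23] per mm up [-0.25 -1.6 ] left [-2.55  2.7 ]
-124 [313. 395.] [495. 197.] [-182.4  198.1] per mm out [2.83 2.28] per mm up [-0.19 -1.56] left [-2.54  2.76]
side 0.9 720 [296.5 326.1] [41.4 18.8] 36.9
side 0.74 731 [266.8 358.7] [42.1 18.4] 40.6
top 0.94 457 [219. 286.] [32. 14.] 90.0
top 0.64 367 [254.7 280.8] [27.9 13.8] 87.1
```

View pics/p_top.png

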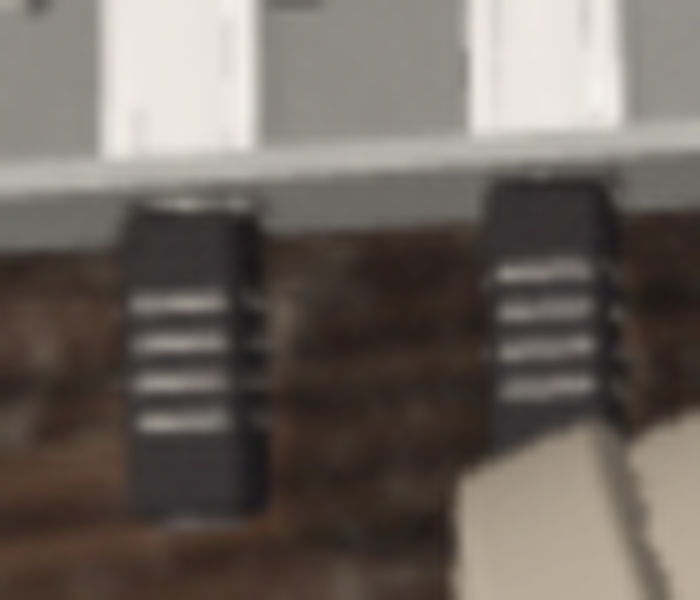

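Run:
```python
from hs import *
print(np.round(toW([(-155,-75,38),(-135,-75,38),(-155,0,38),(-135,0,38)]),1))
from plan import plan
plan(toW([(-155,-73,100)])[0],-.087)
```

```text
[[468.9 154.4  38. ]
 [488.8 152.6  38. ]
 [475.4 229.1  38. ]
 [495.3 227.3  38. ]]
t 20.4 pos [426.9  57.4 158.7] yaw -0.0737 tilt [0.019 0.009] F [-0.1  0.2  0.4] w 0.0 q [0.15, 0.08, -0.4, 2.12, 0.04, 0.92, -1.91]
[-0.19, -0.35, 0.26, 0.0112, -0.0337, 0.0201]
[-0.19, -0.35, 0.26, 0.0112, -0.0338, 0.0199]
[-0.19, -0.35, 0.26, 0.0112, -0.034, 0.0197]
```

Request:
move_arm:
  steps:
    - [-0.2,-0.35,0.2,0.01,-0.032,0.02,-1]
    - [-0.2,-0.35,0.2,0.01,-0.032,0.02,-1]
    - [-0.1,-0.35,0.2,0.01,-0.025,0.02,-1]
    - [0,0,0,0,0,0,-1]
    - [0,0,0,0,0,0,-1]

```text
clock: 20.9
eef_pos: [467.1, 147.8, 97.6]
eef_rot: [-3.137, 0.134, -0.001]
contact_force: [-0.1, -0.9, 0.5]
grip_width: 0.0
```

```bash
python3 plan.py 468 154 38 -0.087
```

```text
t 20.9 pos [467.1 147.8  97.6] yaw -0.0851 tilt [0.001 0.001] F [-0.1 -0.9  0.5] w 0.0 q [-0.01, 0.29, -0.45, 2.04, 0.17, 0.84, -2.21]
[-0.04, -0.02, 0.05, 0.0002, -0.0031, 0.0298]
[-0.04, -0.02, 0.05, 0.0002, -0.0031, 0.0298]
```

Request:
move_arm:
  steps:
    - [0,0,0,0,-0.003,0.022,-1]
    - [0,0,0,0,-0.003,0.022,-1]
    - [0,0,0,0,0,0.012,-1]
    - [0,0,0,0,0,0,-1]

```text
clock: 21.3
eef_pos: [469.0, 151.2, 42.4]
eef_rot: [-3.138, 0.139, -0.008]
contact_force: [0.2, 0.3, -1.0]
grip_width: -0.6
```

```bash
python3 plan.py 488.8 152.6 38 -0.087
```

```text
t 21.3 pos [469.  151.2  42.4] yaw -0.0885 tilt [ 0.005 -0.   ] F [ 0.2  0.3 -1. ] w -0.6 q [-0.04, 0.38, -0.42, 2.08, 0.24, 0.72, -2.28]
[-0.02, -0.28, -0.09, 0.0196, -0.0032, 0.0045]
```

Request:
move_arm:
  steps:
    - [0,-0.2,0,0.006,-0.001,0.003,-1]
    - [0,0,0,0.006,0,0.002,-1]
    - [0,0,0,0,0,0,-1]

```text
clock: 21.6
eef_pos: [483.8, 149.9, 39.4]
eef_rot: [-3.138, 0.142, -0.008]
contact_force: [0.2, -0.6, 0.2]
grip_width: 0.1
```

Request:
move_arm:
  steps:
    - [0,0,0,0.004,0,0,-1]
    - [0,0,0,0.004,0,0,-1]

```text
clock: 21.8
eef_pos: [489.8, 149.2, 39.9]
eef_rot: [3.138, -0.143, 0.0]
contact_force: [-11.9, 1.9, 6.5]
grip_width: 0.3
```

Request:
move_arm:
  steps:
    - [0,0,0,0.005,0,0,-1]
    - [0,0.1,0,0.005,0,0,-1]

```text
clock: 22.0
eef_pos: [489.3, 149.0, 38.8]
eef_rot: [3.132, -0.141, -0.03]
contact_force: [-10.4, 0.9, 7.5]
grip_width: -0.1
```

Request:
move_arm:
  steps:
    - [0,0.5,0,0.007,0,0,-1]

```text
clock: 22.1
eef_pos: [489.0, 148.8, 37.6]
eef_rot: [3.129, -0.139, -0.039]
contact_force: [-16.3, 2.0, 9.2]
grip_width: -0.0
```

Request:
move_arm:
  steps:
    - [0,0.5,0,0.007,0,0,-1]

```text
clock: 22.2
eef_pos: [488.6, 148.7, 36.4]
eef_rot: [3.125, -0.137, -0.048]
contact_force: [-13.7, 2.9, 7.7]
grip_width: 0.1
```

Request:
move_arm:
  steps:
    - [0,0,0,-0.008,0,0,-1]
    - [0,0,0,-0.01,-0.002,0,-1]
    - [0,0,0,-0.004,0,0,-1]
    - [0,0,0,0,0,0,-1]

```text
clock: 22.6
eef_pos: [465.7, 153.6, 37.5]
eef_rot: [3.125, -0.134, -0.046]
contact_force: [-0.0, -0.3, 0.0]
grip_width: 0.2
```

```bash
python3 plan.py 475.4 228.5 38 -0.087; python3 -c "
from hs import *
print(toH([(489.8,149.2,40),(489.3,149,39)]))"
```

```text
t 22.6 pos [465.7 153.6  37.5] yaw -0.0861 tilt [-0.03  -0.012] F [-0.  -0.3  0. ] w 0.2 q [-0.05, 0.41, -0.42, 2.06, 0.23, 0.76, -2.28]
[0.41, 0.83, 0.03, 0.0016, -0.0377, -0.0008]
[0.41, 0.83, 0.03, 0.0016, -0.0377, -0.0005]
[[-133.70098878  -78.31350841   40.        ]
 [-134.18171967  -78.55619713   39.        ]]
```

Request:
move_arm:
  steps:
    - [0.4,0.8,0,0.002,-0.025,0,-1]
    - [0.2,0.5,0,0.001,-0.025,0,-1]
    - [0,0.2,0,0.001,-0.018,0,-1]
    - [0,0,0,0,0,0,-1]
    - [0,0,0,0,0,0,-1]

```text
clock: 23.1
eef_pos: [480.2, 221.0, 38.3]
eef_rot: [3.136, -0.143, 0.008]
contact_force: [-0.5, -0.7, 0.4]
grip_width: -0.0
```

```bash
python3 plan.py 475.4 227.5 40 -0.087
```

```text
t 23.1 pos [480.2 221.   38.3] yaw -0.091 tilt [ 0.005 -0.003] F [-0.5 -0.7  0.4] w -0.0 q [-0.17, 0.44, -0.42, 2.0, 0.27, 0.75, -2.41]
[0.13, -0.29, -0.23, -0.0054, -0.006, -0.0018]
```

Request:
move_arm:
  steps:
    - [0.1,-0.2,-0.2,-0.001,-0.005,-0.001,-1]
    - [0,0,0,0.003,0,0,-1]
    - [0,0,0,0,0,0,-1]

```text
clock: 23.4
eef_pos: [483.5, 222.9, 39.3]
eef_rot: [3.136, -0.143, 0.002]
contact_force: [-0.5, -0.7, 0.2]
grip_width: 0.1
```

Request:
move_arm:
  steps:
    - [0,0,0,0.004,0,0,-1]
    - [0,0,0,0.004,0,0,-1]

```text
clock: 23.6
eef_pos: [491.7, 220.9, 39.2]
eef_rot: [3.135, -0.144, 0.002]
contact_force: [-0.4, 0.4, 0.2]
grip_width: -0.3
```

```bash
python3 plan.py 496.5 225.5 40 -0.087; python3 -c "
from hs import *
print(toH(observe()['eef_pos']))"
```

```text
t 23.6 pos [491.7 220.9  39.2] yaw -0.0921 tilt [ 0.001 -0.003] F [-0.4  0.4  0.2] w -0.3 q [-0.16, 0.46, -0.42, 1.97, 0.27, 0.77, -2.4]
[0.18, -0.07, -0.29, 0.0043, -0.005, -0.0008]
[[-137.99591324   -6.71826325   39.23992617]]
```

Request:
move_arm:
  steps:
    - [0.1,0,-0.2,0,-0.004,-0.0005,-1]
    - [0,0,0,0.003,0,0,-1]

```text
clock: 23.8
eef_pos: [494.9, 224.3, 39.6]
eef_rot: [3.137, -0.141, -0.001]
contact_force: [-7.9, 2.0, 2.8]
grip_width: 0.0
```

Request:
move_arm:
  steps:
    - [0,0.2,0,0.004,0,0,-1]

```text
clock: 23.9
eef_pos: [495.0, 224.2, 39.0]
eef_rot: [3.134, -0.14, -0.008]
contact_force: [-12.8, 0.0, 7.8]
grip_width: 0.2
```

Request:
move_arm:
  steps:
    - [0,0.2,0,0.005,0,0,-1]

```text
clock: 24.0
eef_pos: [494.9, 224.2, 38.5]
eef_rot: [3.131, -0.138, -0.018]
contact_force: [-11.9, 1.2, 9.8]
grip_width: -0.2
```

```bash
python3 plan.py 496.5 225.5 40 -0.087; python3 -c "
from hs import *
print(toH(observe()['eef_pos']))"
```

```text
t 24.0 pos [494.9 224.2  38.5] yaw -0.0883 tilt [-0.012 -0.007] F [-11.9   1.2   9.8] w -0.2 q [-0.17, 0.47, -0.42, 1.95, 0.26, 0.79, -2.39]
[0.44, 0.62, -0.07, 0.0015, -0.0014, -0.0015]
[[-135.12788622   -3.1208149    38.48173799]]
```

Request:
move_arm:
  steps:
    - [0.2,0.8,0,0.01,0,-0.002,-1]

```text
clock: 24.1
eef_pos: [495.1, 223.9, 38.7]
eef_rot: [3.129, -0.136, -0.024]
contact_force: [-23.4, 1.4, 8.3]
grip_width: 0.0
```

Request:
move_arm:
  steps:
    - [0.2,0.8,0,0.012,0,-0.002,-1]

```text
clock: 24.2
eef_pos: [495.1, 223.8, 38.5]
eef_rot: [3.126, -0.131, -0.036]
contact_force: [-24.0, 2.1, 12.6]
grip_width: -0.3
```

```bash
python3 plan.py 496.5 225.5 40 -0.087; python3 -c "
from hs import *
print(toH(observe()['eef_pos']))"
```

```text
t 24.2 pos [495.1 223.8  38.5] yaw -0.084 tilt [-0.024 -0.012] F [-24.    2.1  12.6] w -0.3 q [-0.16, 0.48, -0.42, 1.94, 0.26, 0.81, -2.39]
[0.78, 1.3, 0.18, 0.0012, -0.0018, -0.0015]
[[-134.92449416   -3.54100474   38.52301439]]
```

Request:
move_arm:
  steps:
    - [0.3,0.8,0,-0.01,0,0,-1]
    - [0.3,0.5,0,-0.02,0.02,-0.02,-1]
    - [0,0,0,-0.01,0.045,-0.03,-1]
    - [0,0,0,0,0.045,-0.03,-1]
    - [0,0,0,0,0.04,-0.02,-1]

```text
clock: 24.7
eef_pos: [437.9, 85.8, 135.9]
eef_rot: [3.139, -0.101, -0.017]
contact_force: [1.4, -0.7, 0.5]
grip_width: 0.0
```

Request:
move_arm:
  steps:
    - [0,0,0,0,0.04,0,-1]
    - [0,0,0,0,0,0,-1]

```text
clock: 24.9
eef_pos: [436.9, 38.9, 139.2]
eef_rot: [3.135, -0.114, -0.006]
contact_force: [-0.2, -0.1, -0.3]
grip_width: 0.4
```

```bash
python3 plan.py 430 40 150 -0.087;python3 - <<'E'
from h import *
S=get_image('side');T=get_image('top')
save(cv2.resize(T['color'][250:310,200:270],None,fx=10,fy=10,interpolation=cv2.INTER_CUBIC),'q_top')
save(cv2.resize(S['color'][300:380,230:330],None,fx=8,fy=8,interpolation=cv2.INTER_CUBIC),'q_side')
E
```

```text
t 24.9 pos [436.9  38.9 139.2] yaw -0.0724 tilt [-0.004 -0.004] F [-0.2 -0.1 -0.3] w 0.4 q [0.19, 0.14, -0.41, 2.11, 0.07, 0.91, -1.9]
[0.25, 0.21, 0.84, -0.007, -0.0006, -0.0108]
```

View pics/q_top.png

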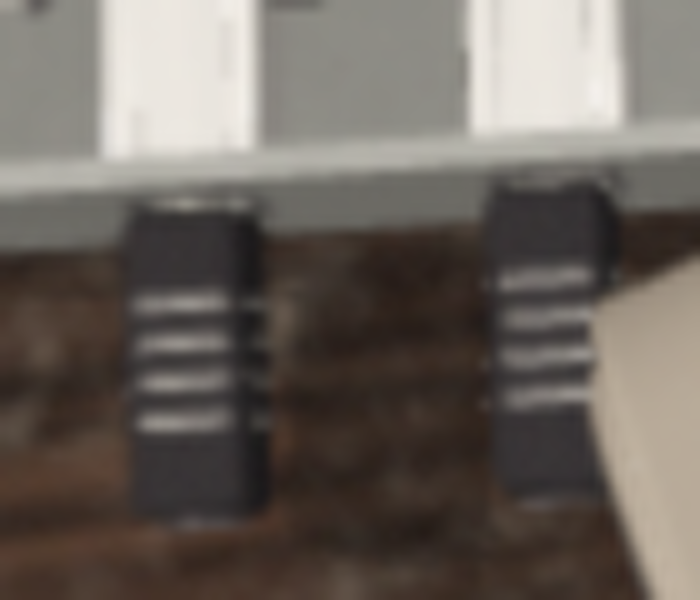

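View pics/q_side.png

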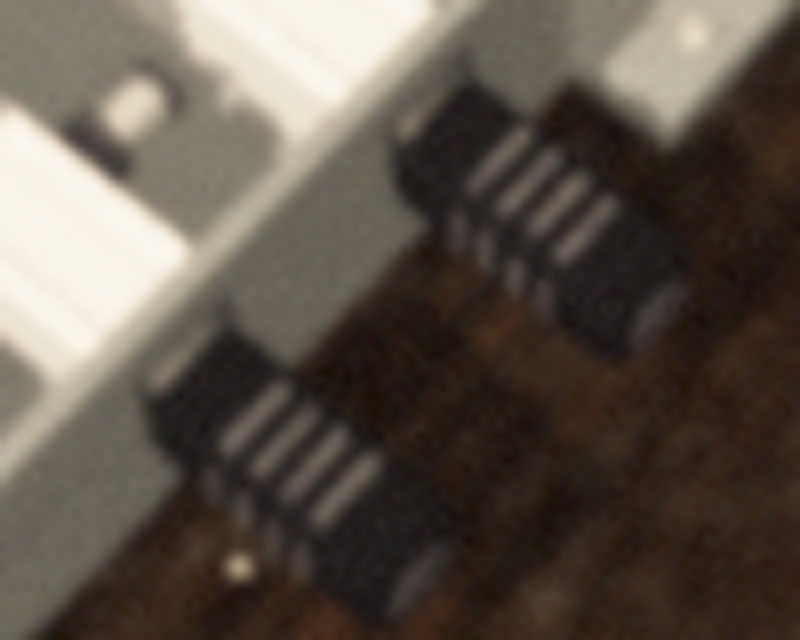

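```bash
python3 plan.py 468 154 60 -0.087
```

```text
t 25.0 pos [437.8  44.  139.3] yaw -0.0662 tilt [-0.003 -0.001] F [ 0.2  0.6 -0.2] w 0.1 q [0.19, 0.14, -0.41, 2.11, 0.07, 0.91, -1.91]
[0.02, 0.05, 0.4, 0.0077, -0.0373, 0.0264]
[0.02, 0.05, 0.4, 0.0074, -0.0373, 0.0264]
[0.02, 0.05, 0.4, 0.0071, -0.0373, 0.0264]
```

Request:
move_arm:
  steps:
    - [0,0,0.4,0.007,-0.035,0.02,-1]
    - [0,0,0.4,0.006,-0.035,0.024,-1]
    - [0,0,0.4,0.005,-0.028,0.024,-1]
    - [0,0,0,0,0,0.008,-1]
    - [0,0,0,0,0,0,-1]

```text
clock: 25.5
eef_pos: [464.7, 151.0, 60.7]
eef_rot: [-3.135, 0.127, 0.0]
contact_force: [0.5, 0.0, -0.3]
grip_width: 0.1
```

```bash
python3 plan.py 474 151.5 35 -0.087
```

```text
t 25.5 pos [464.7 151.   60.7] yaw -0.0807 tilt [-0.     0.004] F [ 0.5  0.  -0.3] w 0.1 q [-0.02, 0.35, -0.45, 2.07, 0.21, 0.76, -2.25]
[-0.23, 0.02, 0.36, 0.0092, -0.0011, 0.0257]
```

Request:
move_arm:
  steps:
    - [-0.1,0,0.2,0.004,0,0.013,-1]
    - [-0.1,0,0.1,0.004,0,0.012,-1]
    - [0,0,0,0,0,0,-1]
    - [0,0,0,0,0,0,-1]

```text
clock: 25.9
eef_pos: [472.9, 151.3, 35.7]
eef_rot: [-3.138, 0.132, 0.0]
contact_force: [-0.5, -0.4, -0.1]
grip_width: -0.3
```

```bash
python3 plan.py 489 151 35 -0.087
```

```text
t 25.9 pos [472.9 151.3  35.7] yaw -0.0841 tilt [-0.     0.001] F [-0.5 -0.4 -0.1] w -0.3 q [-0.04, 0.4, -0.43, 2.07, 0.25, 0.72, -2.28]
[-0.03, 0.01, 0.17, 0.016, -0.0011, 0.0007]
```

Request:
move_arm:
  steps:
    - [0,0,0,0.006,0,0,-1]
    - [0,0,0,0.005,0,0,-1]
    - [0,0,0,0.003,0,0,-1]

```text
clock: 26.2
eef_pos: [488.6, 149.4, 37.3]
eef_rot: [-3.138, 0.134, -0.004]
contact_force: [-1.4, 0.6, -0.1]
grip_width: 0.2
```

Request:
move_arm:
  steps:
    - [0,0.3,0,0.004,0,-0.004,-1]

```text
clock: 26.3
eef_pos: [489.2, 148.3, 40.3]
eef_rot: [3.137, -0.135, 0.0]
contact_force: [-9.6, 1.0, -0.7]
grip_width: 0.0
```

Request:
move_arm:
  steps:
    - [0,0.5,0,0.006,0,-0.004,-1]

```text
clock: 26.4
eef_pos: [489.6, 147.3, 42.8]
eef_rot: [3.133, -0.135, -0.004]
contact_force: [-11.4, 2.1, -2.0]
grip_width: -0.0
```

Request:
move_arm:
  steps:
    - [0,0.8,0,0.01,-0.002,-0.002,-1]

```text
clock: 26.5
eef_pos: [489.8, 147.5, 42.5]
eef_rot: [3.127, -0.134, -0.013]
contact_force: [-21.9, 1.1, 6.0]
grip_width: -0.2
```

Request:
move_arm:
  steps:
    - [0,0.8,0,0.01,-0.001,-0.003,-1]

```text
clock: 26.6
eef_pos: [489.7, 147.3, 42.7]
eef_rot: [3.121, -0.132, -0.022]
contact_force: [-16.0, 2.9, 0.1]
grip_width: -0.1
```

Request:
move_arm:
  steps:
    - [0,0,0,-0.01,-0.002,-0.002,-1]
    - [0,0,0,-0.01,-0.001,0,-1]
    - [0,0,0,0,0,0,-1]

```text
clock: 26.9
eef_pos: [468.1, 152.8, 45.0]
eef_rot: [3.121, -0.129, -0.023]
contact_force: [0.5, -0.2, 0.6]
grip_width: -0.3
```

```bash
python3 plan.py 475.4 227.5 36 -0.087;python3 - <<'E'
from h import *
S=get_image('side')
save(cv2.resize(S['color'][300:380,230:330],None,fx=8,fy=8,interpolation=cv2.INTER_CUBIC),'r_side')
E
```

```text
t 26.9 pos [468.1 152.8  45. ] yaw -0.083 tilt [-0.015 -0.017] F [ 0.5 -0.2  0.6] w -0.3 q [-0.05, 0.39, -0.43, 2.06, 0.25, 0.76, -2.29]
[0.53, 0.39, 0.12, 0.0006, -0.0376, 0.0038]
[0.53, 0.39, 0.12, 0.0005, -0.0376, 0.0041]
```

View pics/r_side.png

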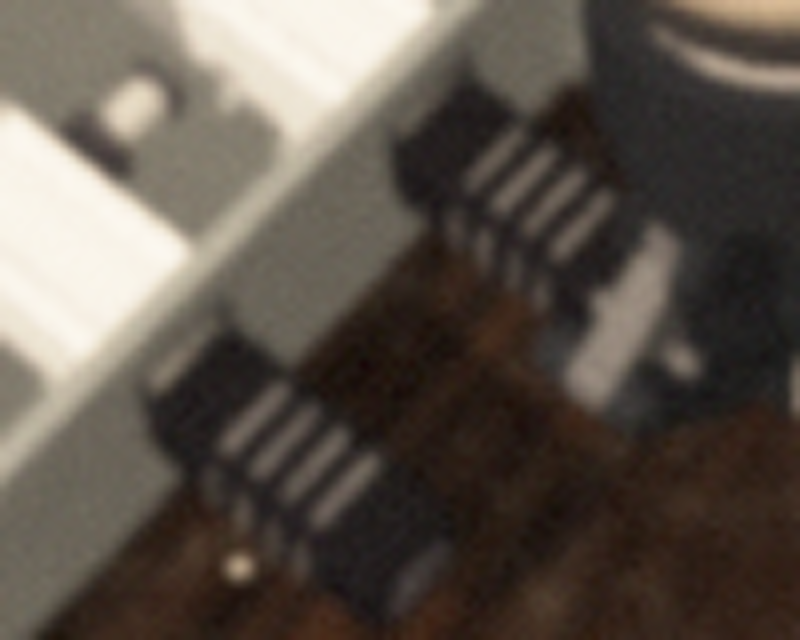

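Lamp 3's light strip (gap from droop) is closed. Same treatment for lamp 2.

Request:
move_arm:
  steps:
    - [0.4,0.3,0,0,-0.027,0.004,-1]
    - [0.3,0.2,0,0,-0.027,0.004,-1]
    - [0.1,0,0,0.002,-0.012,0.003,-1]
    - [0,0,0,0,0,0,-1]
    - [0,0,0,0,0,0,-1]

```text
clock: 27.45
eef_pos: [483.6, 217.9, 35.5]
eef_rot: [3.136, -0.14, 0.01]
contact_force: [-0.5, 0.3, -0.3]
grip_width: -0.0
```

```bash
python3 plan.py 480 227.5 35 -0.087
```

```text
t 27.45 pos [483.6 217.9  35.5] yaw -0.0895 tilt [ 0.006 -0.002] F [-0.5  0.3 -0.3] w -0.0 q [-0.16, 0.45, -0.43, 1.99, 0.28, 0.75, -2.41]
[0.11, -0.37, -0.14, -0.0044, -0.0092, 0.0004]
```

Request:
move_arm:
  steps:
    - [0.1,-0.2,-0.1,-0.001,-0.007,0,-1]
    - [0,0,0,0.002,-0.001,0,-1]
    - [0,0,0,0,0,0,-1]

```text
clock: 27.75
eef_pos: [486.3, 223.2, 35.7]
eef_rot: [3.136, -0.143, 0.005]
contact_force: [0.2, -0.4, -0.1]
grip_width: -0.1
```

```bash
python3 plan.py 494 225.5 35 -0.087
```

```text
t 27.75 pos [486.3 223.2  35.7] yaw -0.0914 tilt [ 0.003 -0.002] F [ 0.2 -0.4 -0.1] w -0.1 q [-0.16, 0.46, -0.43, 1.98, 0.28, 0.76, -2.42]
[0.1, -0.19, -0.25, 0.0074, -0.003, 0.0007]
```

Request:
move_arm:
  steps:
    - [0,0,-0.2,0.005,-0.003,0,-1]
    - [0,0,0,0.003,0,0,-1]

```text
clock: 27.95
eef_pos: [494.9, 224.8, 35.8]
eef_rot: [3.136, -0.139, 0.005]
contact_force: [-2.6, 1.4, 1.1]
grip_width: -0.0
```

Request:
move_arm:
  steps:
    - [0,0.4,0,0.004,-0.001,-0.004,-1]

```text
clock: 28.05
eef_pos: [495.6, 224.5, 38.4]
eef_rot: [3.133, -0.14, 0.004]
contact_force: [-9.1, 0.6, -1.4]
grip_width: -0.1
```

Request:
move_arm:
  steps:
    - [0,0.6,0,0.006,-0.001,-0.004,-1]

```text
clock: 28.15
eef_pos: [496.3, 224.4, 40.8]
eef_rot: [3.128, -0.139, 0.004]
contact_force: [-11.6, 1.1, -0.9]
grip_width: -0.1
```

Request:
move_arm:
  steps:
    - [0,0.8,0,0.009,-0.001,-0.003,-1]

```text
clock: 28.25
eef_pos: [496.6, 224.3, 41.5]
eef_rot: [3.123, -0.137, 0.0]
contact_force: [-18.8, 1.7, 2.3]
grip_width: -0.0
```

Request:
move_arm:
  steps:
    - [0,0.8,0,0.01,-0.001,-0.003,-1]

```text
clock: 28.35
eef_pos: [496.6, 224.3, 41.7]
eef_rot: [3.116, -0.134, -0.007]
contact_force: [-17.3, 1.3, 0.2]
grip_width: -0.2
```

Request:
move_arm:
  steps:
    - [0,0,0,-0.01,-0.001,-0.002,-1]
    - [0.3,0.2,0,-0.02,0.01,-0.01,-1]
    - [0.3,0.2,0,-0.01,0.04,-0.03,-1]
    - [0.3,0,0,0,0.045,-0.03,-1]
    - [0,0,0,0,0.045,-0.02,-1]

```text
clock: 28.85
eef_pos: [441.1, 95.5, 135.1]
eef_rot: [3.136, -0.108, -0.001]
contact_force: [0.2, -0.9, 0.0]
grip_width: -0.1
```

Request:
move_arm:
  steps:
    - [0,0,0,0,0.04,0,-1]
    - [0,0,0,0,0,0,-1]

```text
clock: 29.05
eef_pos: [440.4, 47.6, 139.3]
eef_rot: [3.132, -0.123, 0.015]
contact_force: [-0.7, 0.9, -1.1]
grip_width: 0.0
```

Run:
```python
from h import *
S=get_image('side');T=get_image('top')
save(cv2.resize(T['color'][250:310,200:270],None,fx=8,fy=8,interpolation=cv2.INTER_CUBIC),'s_top')
save(cv2.resize(S['color'][300:380,230:330],None,fx=8,fy=8,interpolation=cv2.INTER_CUBIC),'s_side')
from hs import *
from plan import plan
plan(toW([(-70,-175,110)])[0],-.087)
```

```text
t 29.15 pos [441.2  52.9 139.4] yaw -0.0719 tilt [ 0.01  -0.004] F [ 0.1 -0.2 -0.3] w 0.4 q [0.17, 0.14, -0.42, 2.11, 0.08, 0.9, -1.94]
[0.07, -0.2, 0.29, 0.0345, -0.0007, 0.0101]
[0.07, -0.2, 0.29, 0.0345, -0.0008, 0.01]
[0.07, -0.2, 0.29, 0.0346, -0.001, 0.0099]
```

View pics/s_side.png

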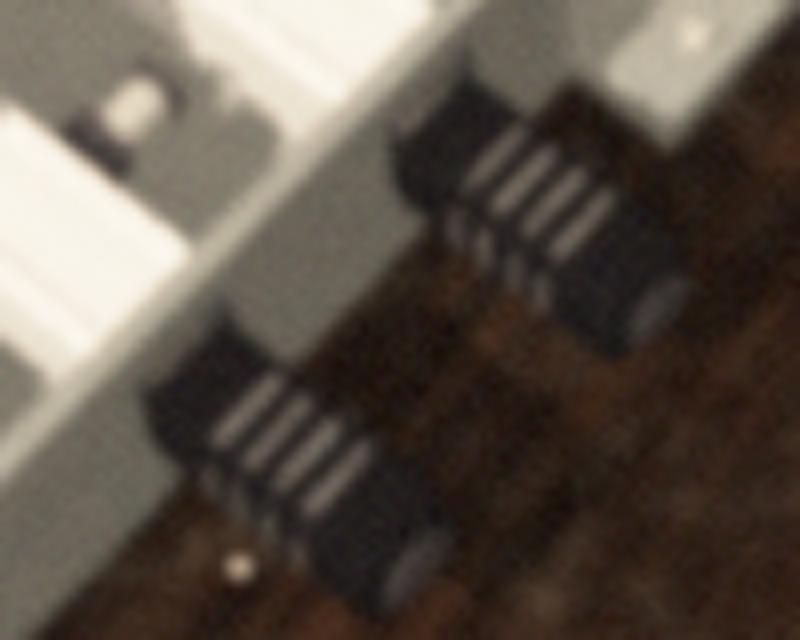

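View pics/s_top.png

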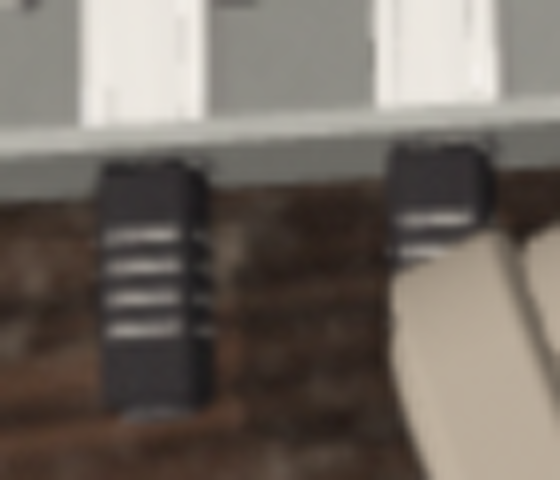

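Request:
move_arm:
  steps:
    - [0,-0.2,0.3,0.032,0,0.01,-1]
    - [0,-0.2,0.3,0.034,-0.001,0.01,-1]
    - [0,-0.1,0.3,0.025,-0.001,0.01,-1]
    - [0,0,0,0,0,0,-1]
    - [0,0,0,0,0,0,-1]

```text
clock: 29.65
eef_pos: [536.1, 56.4, 108.8]
eef_rot: [3.139, -0.121, 0.006]
contact_force: [0.6, 0.2, -0.7]
grip_width: -0.1
```

Run:
```python
from hs import *
from plan import plan
print(toH(observe()['eef_pos']))
plan(toW([(-68,-175,66)])[0],-.087)
```

```text
[[ -79.48316066 -166.78293443  108.79361586]]
t 29.65 pos [536.1  56.4 108.8] yaw -0.0771 tilt [ 0.004 -0.   ] F [ 0.6  0.2 -0.7] w -0.1 q [0.14, 0.35, -0.39, 1.93, 0.17, 0.89, -1.98]
[-0.0, -0.21, 0.57, 0.0112, 0.0083, 0.0428]
```

Request:
move_arm:
  steps:
    - [0,-0.1,0.3,0.004,0.004,0.014,-1]
    - [0,-0.1,0.3,0.004,0.004,0.014,-1]
    - [0,0,0,0,0,0.01,-1]
    - [0,0,0,0,0,0,-1]
    - [0,0,0,0,0,0,-1]

```text
clock: 30.15
eef_pos: [541.0, 49.0, 67.0]
eef_rot: [3.138, -0.133, -0.004]
contact_force: [0.4, -0.4, 0.8]
grip_width: 0.1
```

Run:
```python
from hs import *
from plan import plan
print(toH(observe()['eef_pos']))
plan(toW([(-52,-175,66)])[0],-.087)
```

```text
[[ -74.0166572  -173.66759635   66.99890226]]
t 30.15 pos [541.  49.  67.] yaw -0.0844 tilt [-0.003 -0.   ] F [ 0.4 -0.4  0.8] w 0.1 q [0.13, 0.42, -0.37, 1.94, 0.2, 0.82, -2.0]
[0.02, 0.16, 0.15, 0.022, 0.0014, 0.0009]
```

Request:
move_arm:
  steps:
    - [0,0.1,0.1,0.01,0.001,0,-1]
    - [0,0,0,0.007,0,0,-1]
    - [0,0,0,0,0,0,-1]

```text
clock: 30.45
eef_pos: [559.9, 46.4, 68.0]
eef_rot: [3.138, -0.136, 0.002]
contact_force: [0.2, -0.4, -0.5]
grip_width: -0.2
```

Request:
move_arm:
  steps:
    - [0,0,0,0.004,0,0,-1]
    - [0,0,0,0.003,0,0,-1]

```text
clock: 30.65
eef_pos: [567.8, 45.8, 68.6]
eef_rot: [3.139, -0.136, 0.004]
contact_force: [-0.5, -0.6, 0.7]
grip_width: 0.2
```

Run:
```python
from hs import *
from plan import plan
print(toH(observe()['eef_pos']))
plan(toW([(-52,-175,66)])[0],-.087)
```

```text
[[ -46.96461596 -174.55595771   68.55486352]]
t 30.65 pos [567.8  45.8  68.6] yaw -0.0865 tilt [ 0.002 -0.   ] F [-0.5 -0.6  0.7] w 0.2 q [0.13, 0.45, -0.36, 1.88, 0.21, 0.84, -1.99]
[0.0, -0.13, 0.03, -0.005, 0.0004, 0.0025]
```

Request:
move_arm:
  steps:
    - [0,0,0,0.003,0,0.001,-1]
    - [0,0,0,0.004,0,0.001,-1]
    - [0,0,0,0.005,0,0,-1]

```text
clock: 30.95
eef_pos: [575.2, 45.1, 66.0]
eef_rot: [3.137, -0.135, -0.015]
contact_force: [-6.0, 0.5, 4.1]
grip_width: -0.0
```

Run:
```python
from hs import *
print(toH(observe()['eef_pos'])); st()
T=get_image('top');S=get_image('side')
save(cv2.resize(T['color'][190:270,265:335],None,fx=8,fy=8,interpolation=cv2.INTER_CUBIC),'t_top')
```

```text
[[ -39.59105678 -174.57061901   65.96506045]]
t 30.95 pos [575.2  45.1  66. ] F [-6.   0.5  4.1] w -0.043474433502861634
[[ 0.996 -0.086 -0.009]
 [-0.086 -0.996 -0.001]
 [-0.009  0.002 -1.   ]]
q [ 0.132  0.47  -0.362  1.857  0.212  0.862 -1.992]
```

View pics/t_top.png

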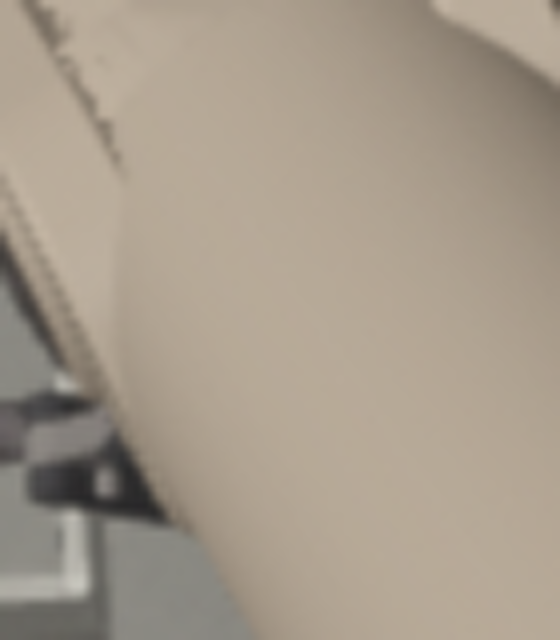

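Request:
move_arm:
  steps:
    - [0,0.3,0,0.006,0,0,-1]
    - [0,0.3,0,0.006,0,0,-1]
    - [0,0.3,0,0.006,0,0,-1]
    - [0,0.2,0,0.005,0,0,-1]

```text
clock: 31.45
eef_pos: [592.5, 43.6, 64.9]
eef_rot: [3.134, -0.134, -0.003]
contact_force: [-5.7, -0.3, 4.6]
grip_width: -0.2
```

Run:
```python
from hs import *
print(toH(observe()['eef_pos'])); st()
```

```text
[[ -22.24919477 -174.62439504   64.90452229]]
t 31.45 pos [592.5  43.6  64.9] F [-5.7 -0.3  4.6] w -0.22461353209991006
[[ 0.996 -0.085 -0.002]
 [-0.085 -0.996 -0.005]
 [-0.002  0.005 -1.   ]]
q [ 0.127  0.493 -0.355  1.821  0.223  0.869 -1.991]
```

Request:
move_arm:
  steps:
    - [0,0,0,-0.015,0,0,-1]
    - [0,0,0,-0.03,0,-0.02,-1]
    - [0,0,0,-0.045,0,-0.02,-1]
    - [0,0,0,-0.045,0,-0.02,-1]
    - [0,0,0,-0.02,0,0,-1]

```text
clock: 31.95
eef_pos: [440.7, 57.4, 125.6]
eef_rot: [3.137, -0.137, 0.015]
contact_force: [1.1, 0.1, -0.2]
grip_width: -0.1
```

Run:
```python
from hs import *
print(toH(observe()['eef_pos']),observe()['eef_pos'])
T=get_image('top');S=get_image('side')
save(cv2.resize(T['color'][205:255,275:325],None,fx=12,fy=12,interpolation=cv2.INTER_CUBIC),'u_top')
save(cv2.resize(S['color'][220:280,270:340],None,fx=10,fy=10,interpolation=cv2.INTER_CUBIC),'u_side')
```

```text
[[-174.63599372 -174.01333468  125.57493058]] [440.70443014  57.41897583 125.57493058]
```

View pics/u_top.png

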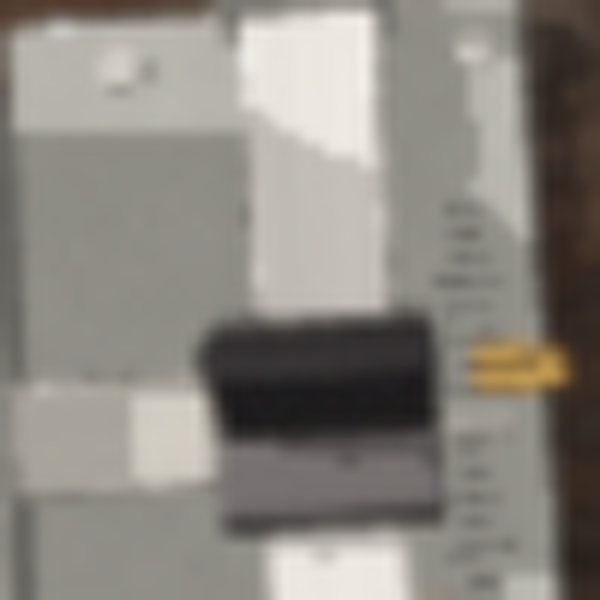

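View pics/u_side.png

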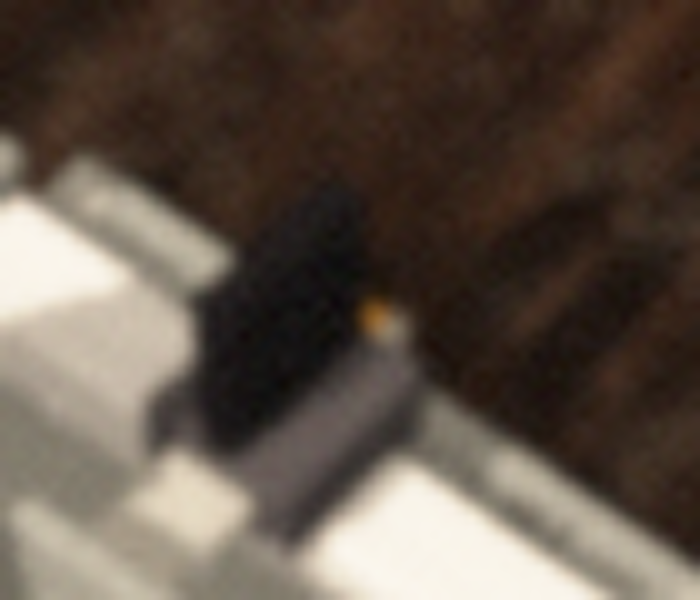

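Run:
```python
from hs import *
T=get_image('top');S=get_image('side')
t=lambda a:cp(a,12,275,205)
for a in ((475,366),(520,364),(565,364)):
  for z in (12,20,30,38,45):
    w=atz(T,t(a),z)[0]; print(a,z,np.round(toH(w)[0],1),'side crop',np.round((proj(S,[w])[0]-(270,220)+.5)*10-.5))
def enh(c): 
    l=cv2.cvtColor(c,cv2.COLOR_RGB2LAB); l[...,0]=cv2.createCLAHE(4,(2,2)).apply(l[...,0]); return cv2.cvtColor(l,cv2.COLOR_LAB2RGB)
save(enh(cv2.resize(T['color'][222:252,305:330],None,fx=24,fy=24,interpolation=cv2.INTER_CUBIC)),'v_top')
save(enh(cv2.resize(S['color'][235:270,290:325],None,fx=20,fy=20,interpolation=cv2.INTER_CUBIC)),'v_side')
```

```text
(475, 366) 12 [   9.6 -200.4   12. ] side crop [311. 380.]
(475, 366) 20 [   7.6 -200.3   20. ] side crop [318. 361.]
(475, 366) 30 [   5.2 -200.2   30. ] side crop [327. 337.]
(475, 366) 38 [   3.2 -200.2   38. ] side crop [334. 318.]
(475, 366) 45 [   1.5 -200.2   45. ] side crop [340. 301.]
(520, 364) 12 [   9.4 -208.6   12. ] side crop [340. 353.]
(520, 364) 20 [   7.5 -208.4   20. ] side crop [346. 335.]
(520, 364) 30 [   5.  -208.3   30. ] side crop [355. 311.]
(520, 364) 38 [   3.1 -208.2   38. ] side crop [362. 292.]
(520, 364) 45 [   1.4 -208.1   45. ] side crop [368. 275.]
(565, 364) 12 [   8.9 -216.7   12. ] side crop [369. 328.]
(565, 364) 20 [   6.9 -216.6   20. ] side crop [376. 310.]
(565, 364) 30 [   4.5 -216.3   30. ] side crop [384. 286.]
(565, 364) 38 [   2.5 -216.1   38. ] side crop [391. 267.]
(565, 364) 45 [   0.8 -216.    45. ] side crop [397. 250.]
```

View pics/v_top.png

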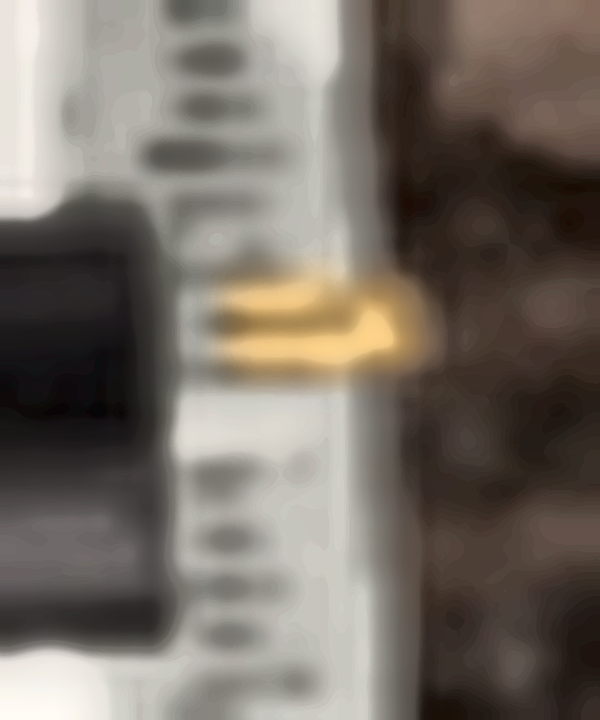

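View pics/v_side.png

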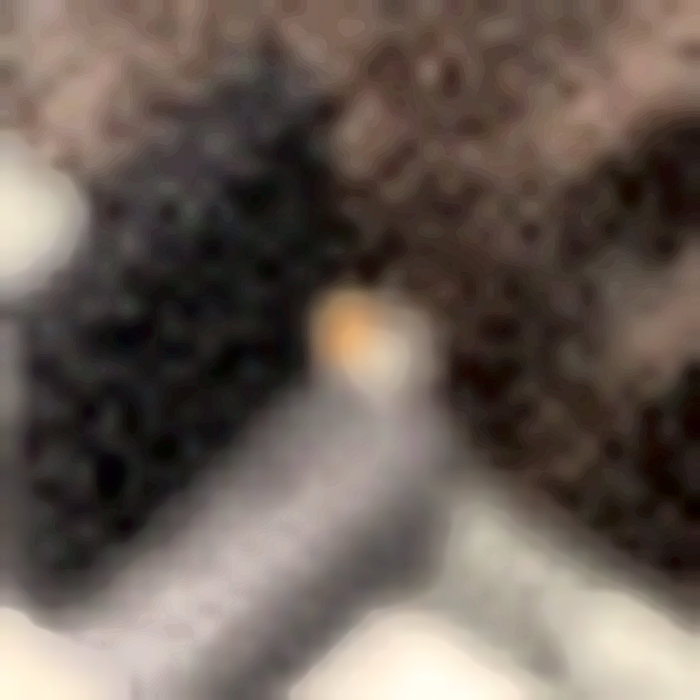

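Run:
```python
from hs import *
T=get_image('top');S=get_image('side')
t=lambda a:cp(a,12,275,205); t24=lambda a:cp(a,24,305,222); q=lambda a:cp(a,20,290,235)
e=toH(atz(T,[t((230,529)),t((440,522))],53)); print('block front',np.round(e,1),'centre',np.round(e[:,0].mean()+18,1))
e=toH(atz(T,[t((205,338)),t((430,322))],96)); print('tab back top',np.round(e,1),'centre',np.round(e[:,0].mean()-5,1))
for a in ((400,350),(420,335),(430,330)): print('ptr side',a,[np.round(aty(S,q(a),y),1).tolist() for y in (-203,-207)])
for z in (15,20,25,30,35,40):
   print(z,'mark',np.round(toH(atz(T,t24((260,323)),z))[0],1),'ptr',np.round(toH(atz(T,t24((310,418)),z))[0],1))
for a in ((340,300),(365,315),(345,340)): print('clip side',a,[np.round(aty(S,q(a),y),1).tolist() for y in (-207,-212,-217)])
```

```text
block front [[ -26.6 -156.    53. ]
 [ -27.8 -192.3   53. ]] centre -9.2
tab back top [[  -3.3 -155.5   96. ]
 [  -3.  -192.9   96. ]] centre -8.1
ptr side (400, 350) [[-10.7, -203.0, 45.1], [-7.3, -207.0, 37.9]]
ptr side (420, 335) [[-13.2, -203.0, 49.7], [-9.8, -207.0, 42.4]]
ptr side (430, 330) [[-14.4, -203.0, 51.5], [-11.0, -207.0, 44.3]]
15 mark [   8.8 -203.    15. ] ptr [  -0.3 -207.    15. ]
20 mark [   7.6 -203.    20. ] ptr [  -1.5 -206.9   20. ]
25 mark [   6.4 -202.9   25. ] ptr [  -2.7 -206.8   25. ]
30 mark [   5.1 -202.9   30. ] ptr [  -3.8 -206.8   30. ]
35 mark [   3.9 -202.8   35. ] ptr [  -5.  -206.7   35. ]
40 mark [   2.7 -202.8   40. ] ptr [  -6.2 -206.7   40. ]
clip side (340, 300) [[0.1, -207.0, 39.4], [4.4, -212.0, 30.3], [8.8, -217.0, 21.2]]
clip side (365, 315) [[-3.0, -207.0, 39.7], [1.3, -212.0, 30.6], [5.6, -217.0, 21.5]]
clip side (345, 340) [[-0.5, -207.0, 33.4], [3.9, -212.0, 24.3], [8.2, -217.0, 15.2]]
```

Run:
```python
from hs import *
T=get_image('top');S=get_image('side')
t=lambda a:cp(a,12,275,205); q=lambda a:cp(a,16,290,240); q10=lambda a:cp(a,10,270,220)
for a,b in (((470,345),(165,238)),((470,348),(172,240)),((472,343),(160,230))):
    x,r=tri([(T,t(a)),(S,q(b))]); print(np.round(toH(x)[0],1),np.round(r,2))
# plate & other z refs: scale bolt heads / plate corner: front-left corner
# outer end now
for a,b in (((570,385),(388,322)),((570,348),(372,297)),((570,366),(385,305))):
    x,r=tri([(T,t(a)),(S,q10(b))]); print('outer',np.round(toH(x)[0],1),np.round(r,2))
# project clip box hypothesis to side crop10
for z in (10,14,18,22,26):
    xm=toH(atz(T,t((520,364)),z))[0][0]
    print(z,round(xm,1),[np.round((proj(S,toW([(xm+dx,y,z)]))[0]-(290,240)+.5)*16-.5).tolist() for dx,y in((4,-201),(4,-216.5),(-4,-216.5),(-4,-201))])
```

```text
[  11.  -199.7   21.7] [0.14 0.14]
[  10.2 -199.7   22.1] [0.33 0.33]
[  11.5 -199.9   22.5] [0.23 0.23]
outer [   3.8 -217.1   18. ] [0.38 0.38]
outer [   9.3 -217.8   21.1] [0.33 0.33]
outer [   5.8 -217.5   21.8] [0.32 0.32]
10 9.9 [[155.0, 275.0], [238.0, 195.0], [288.0, 229.0], [205.0, 310.0]]
14 8.9 [[160.0, 260.0], [244.0, 180.0], [294.0, 214.0], [211.0, 295.0]]
18 8.0 [[166.0, 245.0], [249.0, 165.0], [300.0, 199.0], [217.0, 280.0]]
22 7.0 [[171.0, 230.0], [255.0, 149.0], [306.0, 184.0], [222.0, 265.0]]
26 6.0 [[177.0, 214.0], [261.0, 134.0], [312.0, 168.0], [228.0, 249.0]]
```

Run:
```python
from hs import *
from plan import plan
plan(toW([(-60,-175,90)])[0],-.087)
```

```text
t 32.35 pos [443.   57.  123.6] yaw -0.0889 tilt [ 0.006 -0.001] F [ 0.4  0.8 -0.7] w 0.3 q [0.16, 0.17, -0.43, 2.12, 0.1, 0.86, -1.98]
[0.01, -0.11, -0.04, 0.0374, 0.0002, 0.0114]
[0.01, -0.11, -0.04, 0.0374, 0.0002, 0.0113]
[0.01, -0.11, -0.04, 0.0374, 0.0002, 0.0113]
```

Request:
move_arm:
  steps:
    - [0,-0.1,0,0.034,0,0.009,-1]
    - [0,-0.1,0,0.036,0,0.01,-1]
    - [0,0,0,0.025,0,0.012,-1]
    - [0,0,0,0,0,0.008,-1]
    - [0,0,0,0,0,0,-1]

```text
clock: 32.85
eef_pos: [544.1, 47.7, 80.9]
eef_rot: [-3.138, 0.142, -0.002]
contact_force: [0.5, -0.3, -0.3]
grip_width: -0.2
```

Run:
```python
from hs import *
from plan import plan
print(toH(observe()['eef_pos']))
plan(toW([(-32,-175,67)])[0],-.087)
```

```text
[[ -70.7788578  -174.71346207   80.9204255 ]]
t 32.85 pos [544.1  47.7  80.9] yaw -0.0907 tilt [0.001 0.   ] F [ 0.5 -0.3 -0.3] w -0.2 q [0.15, 0.4, -0.38, 1.93, 0.19, 0.85, -2.0]
[-0.01, -0.08, -0.21, 0.0388, 0.0001, 0.014]
```

Request:
move_arm:
  steps:
    - [0,0,-0.1,0.014,0,0.007,-1]
    - [0,0,-0.1,0.014,0,0.005,-1]
    - [0,0,0,0.006,0,0.002,-1]
    - [0,0,0,0,0,0,-1]

```text
clock: 33.25
eef_pos: [577.7, 44.9, 66.1]
eef_rot: [3.139, -0.136, -0.002]
contact_force: [-1.1, -0.9, -0.9]
grip_width: 0.1
```

Run:
```python
from hs import *
from plan import plan
print(toH(observe()['eef_pos']))
plan(toW([(-26,-175,67)])[0],-.087)
```

```text
[[ -37.06450187 -174.62971762   66.11987825]]
t 33.25 pos [577.7  44.9  66.1] yaw -0.0864 tilt [-0.001  0.   ] F [-1.1 -0.9 -0.9] w 0.1 q [0.14, 0.47, -0.37, 1.86, 0.22, 0.85, -1.99]
[0.01, 0.08, 0.03, 0.0111, 0.0004, -0.0009]
```

Request:
move_arm:
  steps:
    - [0,0,0,0.007,0,-0.0005,-1]
    - [0,0.1,0,0.005,0,0,-1]
    - [0,0.2,0,0.004,0,0,-1]
    - [0,0.3,0,0.004,0,0,-1]

```text
clock: 33.65
eef_pos: [595.6, 43.5, 67.3]
eef_rot: [3.137, -0.135, 0.007]
contact_force: [-5.3, 0.1, 3.3]
grip_width: -0.0
```

Run:
```python
from hs import *
from plan import plan
print(toH(observe()['eef_pos']))
plan(toW([(-10,-175,67)])[0],-.087)
```

```text
[[ -19.11869522 -174.41291247   67.34628   ]]
t 33.65 pos [595.6  43.5  67.3] yaw -0.0857 tilt [ 0.004 -0.002] F [-5.3  0.1  3.3] w -0.0 q [0.13, 0.49, -0.36, 1.82, 0.22, 0.87, -1.99]
[0.07, -0.25, 0.07, 0.0091, 0.0006, 0.0004]
```

Request:
move_arm:
  steps:
    - [0,0,0,0.005,0,0,-1]
    - [0,0.1,0,0.005,0,0,-1]

```text
clock: 33.85
eef_pos: [601.5, 43.0, 67.3]
eef_rot: [3.136, -0.134, -0.004]
contact_force: [-5.6, 0.4, 4.9]
grip_width: -0.2
```

Run:
```python
from hs import *
from plan import plan
print(toH(observe()['eef_pos']))
plan(toW([(-10,-175,67)])[0],-.087)
```

```text
[[ -13.21645149 -174.42475378   67.29551424]]
t 33.85 pos [601.5  43.   67.3] yaw -0.0852 tilt [-0.003 -0.003] F [-5.6  0.4  4.9] w -0.2 q [0.13, 0.5, -0.36, 1.8, 0.23, 0.88, -1.99]
[0.19, 0.15, 0.1, 0.0032, 0.0006, 0.0003]
```

Moved about 9 mm since the last look; retreat and re-measure.

Request:
move_arm:
  steps:
    - [0,0,0,-0.015,0,0,-1]
    - [0,0,0,-0.03,0,-0.02,-1]
    - [0,0,0,-0.045,0,-0.02,-1]
    - [0,0,0,-0.045,0,-0.02,-1]
    - [0,0,0,-0.03,0,0,-1]

```text
clock: 34.35
eef_pos: [438.3, 57.7, 129.0]
eef_rot: [3.138, -0.137, 0.008]
contact_force: [0.4, 0.5, 0.2]
grip_width: -0.2
```

Run:
```python
from hs import *
print(toH(observe()['eef_pos']),observe()['eef_pos'])
# average several frames to cut noise
Ts=[get_image('top') for _ in range(4)];Ss=[get_image('side') for _ in range(4)]
T=np.mean([i['color'].astype(float) for i in Ts],0).astype(np.uint8);S=np.mean([i['color'].astype(float) for i in Ss],0).astype(np.uint8)
np.save('T.npy',T);np.save('S.npy',S)
save(cv2.resize(T[205:255,275:325],None,fx=12,fy=12,interpolation=cv2.INTER_CUBIC),'w_top')
save(cv2.resize(S[235:270,285:320],None,fx=18,fy=18,interpolation=cv2.INTER_CUBIC),'w_side')
def enh(c): 
    l=cv2.cvtColor(c,cv2.COLOR_RGB2LAB); l[...,0]=cv2.createCLAHE(4,(2,2)).apply(l[...,0]); return cv2.cvtColor(l,cv2.COLOR_LAB2RGB)
save(enh(cv2.resize(T[222:252,305:330],None,fx=24,fy=24,interpolation=cv2.INTER_CUBIC)),'w_te')
```

```text
[[-177.07061755 -173.92265848  129.0315597 ]] [438.28689321  57.72085425 129.0315597 ]
```

View pics/w_top.png

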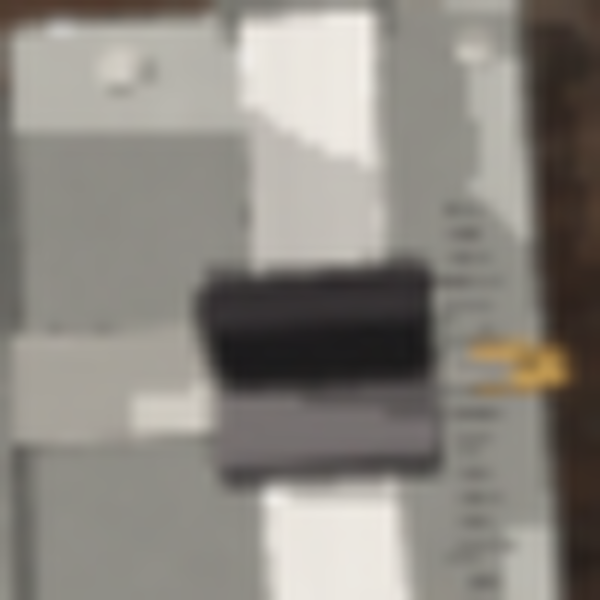

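View pics/w_te.png

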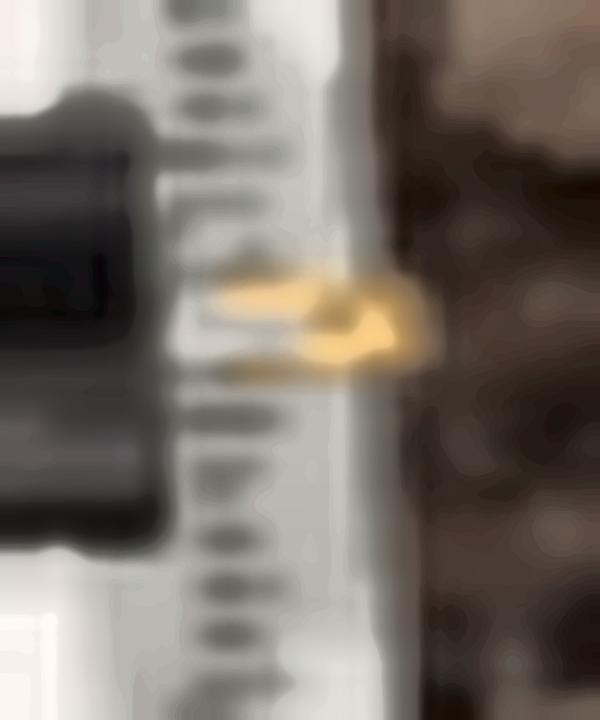

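View pics/w_side.png

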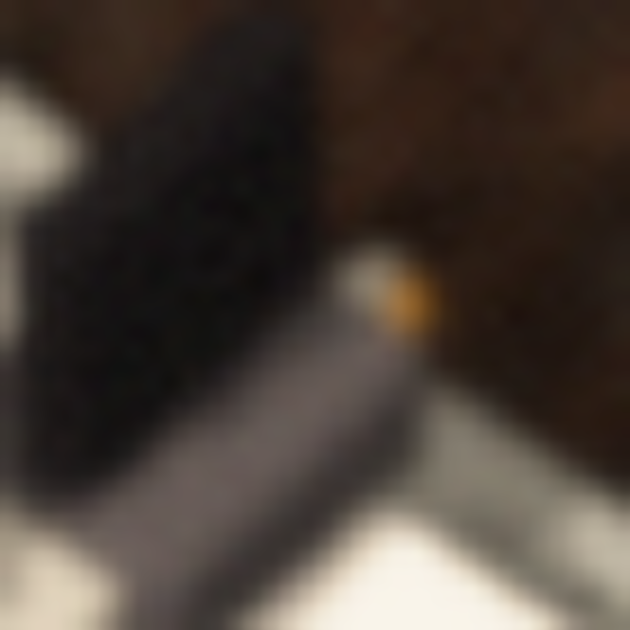

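Run:
```python
from hs import *
T=get_image('top');S=get_image('side')
t=lambda a:cp(a,24,305,222); q=lambda a:cp(a,18,285,235); t12=lambda a:cp(a,12,275,205)
for a,b in (((325,335),(390,248)),((325,345),(385,258)),((315,338),(380,262)),((325,330),(395,255))):
    x,r=tri([(T,t(a)),(S,q(b))]); print('ptr',np.round(toH(x)[0],1),np.round(r,2))
# clip -x outer corner
for a,b in (((425,350),(437,310)),((410,365),(430,335)),((420,300),(430,280))):
    x,r=tri([(T,t(a)),(S,q(b))]); print('clip',np.round(toH(x)[0],1),np.round(r,2))
e=toH(atz(T,[t12((225,484)),t12((440,471))],53)); print('block front',np.round(e,1),'centre',np.round(e[:,0].mean()+18,1))
e=toH(atz(T,[t12((203,288)),t12((430,266))],96)); print('tab back top',np.round(e,1),'centre',np.round(e[:,0].mean()-5,1))
# predicted pixels if ptr at x, z
for x in (0,1,2):
  for z in (35,40,45): print(x,z,np.round((proj(T,toW([(x,-207,z)]))[0]-(305,222)+.5)*24-.5),np.round((proj(S,toW([(x,-207,z)]))[0]-(285,235)+.5)*18-.5))
```

```text
ptr [   1.5 -208.3   40.4] [0.38 0.38]
ptr [   1.4 -208.1   38.7] [0.84 0.84]
ptr [   1.9 -207.4   38.5] [0.54 0.54]
ptr [   1.8 -208.6   39. ] [0.19 0.19]
clip [   4.4 -217.9   17.1] [0.44 0.44]
clip [   3.9 -216.5   14.3] [0.25 0.25]
clip [   7.  -218.2   20.7] [1.66 1.66]
block front [[ -18.6 -155.6   53. ]
 [ -18.8 -192.9   53. ]] centre -0.7
tab back top [[   5.3 -155.6   96. ]
 [   6.6 -193.5   96. ]] centre 1.0
0 35 [310. 363.] [397. 295.]
0 40 [309. 350.] [396. 267.]
0 45 [309. 336.] [396. 238.]
1 35 [309. 352.] [390. 290.]
1 40 [309. 339.] [389. 262.]
1 45 [308. 325.] [388. 233.]
2 35 [308. 341.] [382. 285.]
2 40 [308. 328.] [382. 257.]
2 45 [308. 314.] [381. 228.]
```

Request:
move_arm:
  steps:
    - [0,0,0,0.036,0,0.01,-1]
    - [0,0,0,0.038,0,0.012,-1]
    - [0,0,0,0.025,0,0.014,-1]
    - [0,0,0,0,0,0.012,-1]
    - [0,0,0,0,0,0,-1]

```text
clock: 35.35
eef_pos: [543.2, 47.7, 75.1]
eef_rot: [3.138, -0.141, -0.001]
contact_force: [-1.5, 0.3, -0.0]
grip_width: -0.1
```

Run:
```python
from hs import *
from plan import plan
print(toH(observe()['eef_pos']))
plan(toW([(-28,-175,67)])[0],-.087)
```

```text
[[ -71.69382313 -174.78251592   75.1164156 ]]
t 35.35 pos [543.2  47.7  75.1] yaw -0.0896 tilt [-0.001 -0.   ] F [-1.5  0.3 -0. ] w -0.1 q [0.15, 0.41, -0.39, 1.93, 0.2, 0.84, -2.01]
[0.03, 0.04, -0.15, 0.0437, 0.0001, 0.0081]
```

Request:
move_arm:
  steps:
    - [0,0,-0.1,0.015,0,0.004,-1]
    - [0,0,0,0.015,0,0.003,-1]
    - [0,0,0,0.007,0,0,-1]
    - [0,0,0,0.002,0,0,-1]
    - [0,0,0,0,0,0,-1]

```text
clock: 35.85
eef_pos: [579.2, 44.8, 68.0]
eef_rot: [3.137, -0.135, -0.009]
contact_force: [-0.4, -0.2, 0.1]
grip_width: -0.0
```

Run:
```python
from hs import *
from plan import plan
print(toH(observe()['eef_pos']))
plan(toW([(-16,-175,67)])[0],-.087)
```

```text
[[ -35.55613549 -174.55184      67.99289027]]
t 35.85 pos [579.2  44.8  68. ] yaw -0.0861 tilt [-0.006 -0.001] F [-0.4 -0.2  0.1] w -0.0 q [0.14, 0.47, -0.37, 1.85, 0.22, 0.87, -2.0]
[0.09, 0.32, 0.05, 0.0196, 0.0005, 0.0009]
```

Request:
move_arm:
  steps:
    - [0,0.2,0,0.009,0,0,-1]
    - [0,0.1,0,0.007,0,0,-1]
    - [0,0,0,0.002,0,0,-1]
    - [0,0,0,0,0,0,-1]

```text
clock: 36.25
eef_pos: [597.6, 43.4, 69.0]
eef_rot: [3.137, -0.134, 0.001]
contact_force: [0.3, -0.6, 0.1]
grip_width: -0.3
```

Run:
```python
from hs import *
from plan import plan
print(toH(observe()['eef_pos']))
plan(toW([(-7.2,-175,67)])[0],-.087)
```

```text
[[ -17.11499812 -174.37920239   68.96136162]]
t 36.25 pos [597.6  43.4  69. ] yaw -0.0854 tilt [ 0.    -0.002] F [ 0.3 -0.6  0.1] w -0.3 q [0.14, 0.5, -0.37, 1.81, 0.23, 0.88, -1.99]
[0.11, -0.04, 0.09, 0.0099, 0.0006, 0.002]
```

Request:
move_arm:
  steps:
    - [0.1,0.1,0,0.004,0,0.001,-1]
    - [0,0.2,0,0.004,0,0.001,-1]

```text
clock: 36.45
eef_pos: [603.9, 42.9, 66.8]
eef_rot: [3.138, -0.134, 0.003]
contact_force: [-6.3, 0.1, 4.5]
grip_width: 0.2
```

Request:
move_arm:
  steps:
    - [0,0.3,0,0.003,0,0,-1]

```text
clock: 36.55
eef_pos: [605.2, 42.7, 66.3]
eef_rot: [3.137, -0.134, 0.005]
contact_force: [-6.2, -0.3, 3.7]
grip_width: 0.2
```

Run:
```python
from hs import *
from plan import plan
print(toH(observe()['eef_pos']))
plan(toW([(-7.2,-175,67)])[0],-.087)
```

```text
[[  -9.51210552 -174.37917739   66.25598498]]
t 36.55 pos [605.2  42.7  66.3] yaw -0.0852 tilt [ 0.003 -0.002] F [-6.2 -0.3  3.7] w 0.2 q [0.14, 0.51, -0.37, 1.79, 0.23, 0.88, -1.99]
[0.08, -0.17, 0.1, 0.0023, 0.0006, -0.0007]
```

Request:
move_arm:
  steps:
    - [0,0,0,0.003,0,-0.0005,-1]

```text
clock: 36.65
eef_pos: [606.4, 42.6, 66.3]
eef_rot: [3.137, -0.133, -0.002]
contact_force: [-4.7, 1.0, 2.9]
grip_width: -0.2
```

Run:
```python
from hs import *
print(toH(observe()['eef_pos'])); st()
```

```text
[[  -8.32123138 -174.36572025   66.32013845]]
t 36.65 pos [606.4  42.6  66.3] F [-4.7  1.   2.9] w -0.15862633750370397
[[ 0.996 -0.085 -0.001]
 [-0.085 -0.996 -0.002]
 [-0.001  0.002 -1.   ]]
q [ 0.138  0.513 -0.367  1.787  0.232  0.886 -1.989]
```

Retreat and re-measure.

Request:
move_arm:
  steps:
    - [0,0,0,-0.015,0,0,-1]
    - [0,0,0,-0.03,0,-0.02,-1]
    - [0,0,0,-0.045,0,-0.02,-1]
    - [0,0,0,-0.045,0,-0.02,-1]
    - [0,0,0,-0.035,0,0,-1]

```text
clock: 37.15
eef_pos: [440.4, 57.5, 126.6]
eef_rot: [-3.137, 0.137, -0.016]
contact_force: [0.3, 0.7, -0.9]
grip_width: -0.3
```

```bash
cat > sl.py <<'E'
from hs import *
import sys
n=sys.argv[1]
print(toH(observe()['eef_pos']),observe()['eef_pos'])
Ts=[get_image('top') for _ in range(4)];Ss=[get_image('side') for _ in range(4)]
T=np.mean([i['color'].astype(float) for i in Ts],0).astype(np.uint8);S=np.mean([i['color'].astype(float) for i in Ss],0).astype(np.uint8)
save(cv2.resize(T[205:255,275:325],None,fx=12,fy=12,interpolation=cv2.INTER_CUBIC),n+'_top')
save(cv2.resize(S[235:270,285:320],None,fx=18,fy=18,interpolation=cv2.INTER_CUBIC),n+'_side')
def enh(c): 
    l=cv2.cvtColor(c,cv2.COLOR_RGB2LAB); l[...,0]=cv2.createCLAHE(4,(2,2)).apply(l[...,0]); return cv2.cvtColor(l,cv2.COLOR_LAB2RGB)
save(enh(cv2.resize(T[222:252,305:330],None,fx=24,fy=24,interpolation=cv2.INTER_CUBIC)),n+'_te')
E
python3 sl.py x
```

```text
[[-174.94799861 -173.98659964  126.56058342]] [440.3959283   57.47271994 126.56058342]
```

View pics/x_top.png

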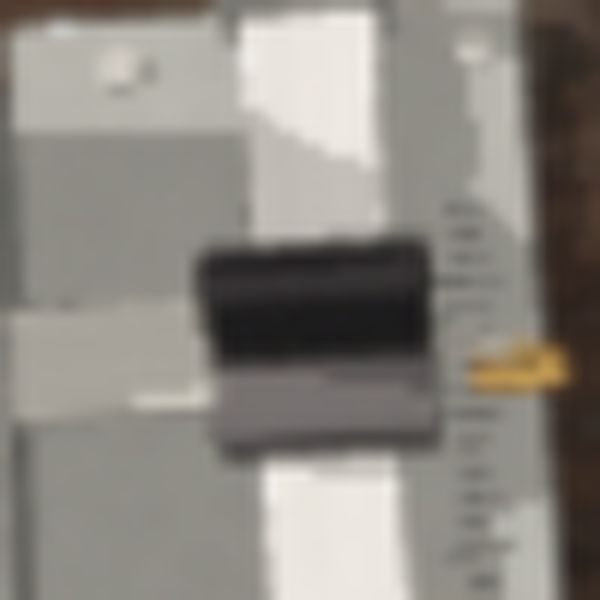

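View pics/x_te.png

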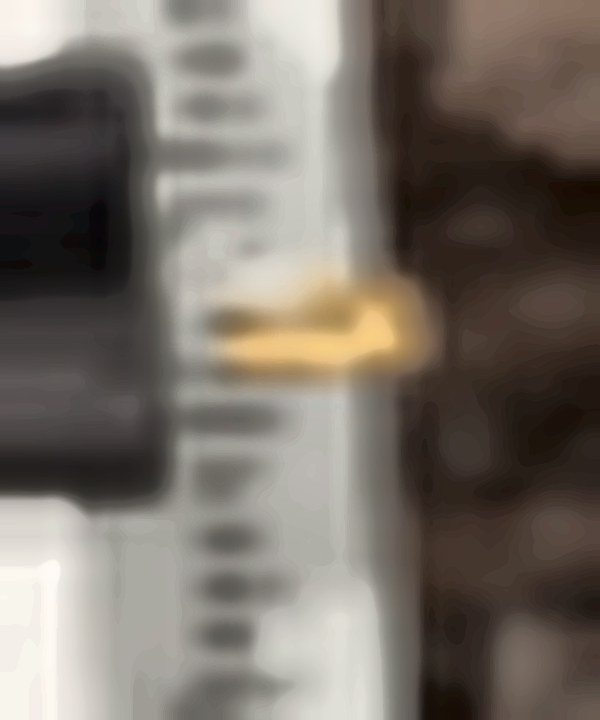

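View pics/x_side.png

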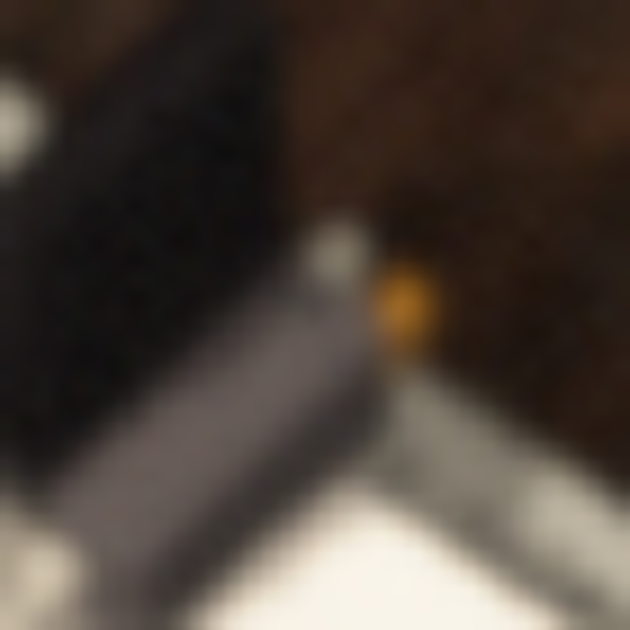

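Run:
```python
from hs import *
T=get_image('top');S=get_image('side')
raw=cv2.cvtColor(cv2.imread('pics/raw_top.png'),cv2.COLOR_BGR2RGB)
tiles=[]
def ov(img,im,x0,y0,w,h,f,xm,zt,zb=8,y1=-201.,y2=-216.5,hw=4,ptr=None):
    b=cv2.resize(img[y0:y0+h,x0:x0+w],None,fx=f,fy=f,interpolation=cv2.INTER_CUBIC)
    P=lambda L:np.round(((proj(im,toW(L))-(x0,y0)+.5)*f-.5)).astype(np.int32)
    top=P([(xm+hw,y1,zt),(xm+hw,y2,zt),(xm-hw,y2,zt),(xm-hw,y1,zt)]); cv2.polylines(b,[top],True,(255,0,0),1)
    fr=P([(xm-hw,y1,zt),(xm-hw,y2,zt),(xm-hw,y2,zb),(xm-hw,y1,zb)]); cv2.polylines(b,[fr],True,(0,255,0),1)
    l=P([(xm,y1,zt),(xm,y2,zt)]); cv2.line(b,tuple(map(int,l[0])),tuple(map(int,l[1])),(0,0,255),1)
    if ptr: cv2.circle(b,tuple(map(int,P([ptr])[0])),3,(255,0,255),1)
    return b
def xm_for(z): return toH(atz(T,cp((520,364),12,275,205),z))[0][0]
rows=[]
for zt in (16,20,24):
    xm=xm_for(zt)
    a=ov(raw,T,310,225,16,18,16,xm,zt); c=ov(S['color'],S,297,242,20,18,14,xm,zt,ptr=(5.5,-207,40)); 
    c=cv2.resize(c,(int(c.shape[1]*a.shape[0]/c.shape[0]),a.shape[0])); rows.append(np.hstack([a,c])); print(zt,xm)
save(np.vstack([cv2.resize(r,None,fx=.68,fy=.68) if 0 else r for r in rows])[:, :],'ovc')
print(np.vstack(rows).shape)
save(cv2.resize(np.vstack(rows),(390,600)) if 0 else np.hstack(rows)[:, :],'ovh'); print(np.hstack(rows).shape)
```

```text
16 8.444737585622205
20 7.466875034324767
24 6.489012483027329
(864, 576, 3)
(288, 1728, 3)
```

```bash
python3 -c "
import cv2
a=cv2.imread('pics/ovc.png'); cv2.imwrite('pics/ovc2.png',cv2.resize(a,(400,600),interpolation=cv2.INTER_AREA))"
```

```text
(no output)
```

View pics/ovc2.png

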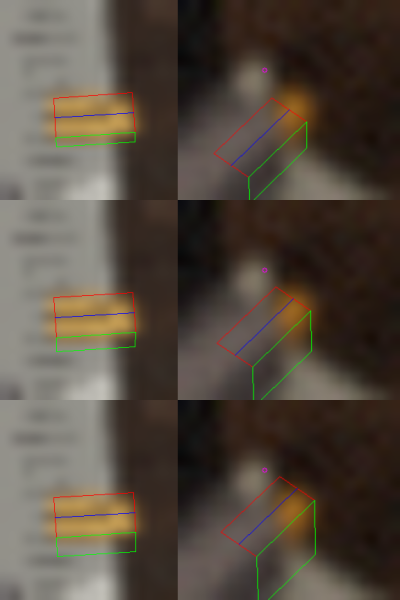

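Run:
```python
from hs import *
T=get_image('top');S=get_image('side')
t12=lambda a:cp(a,12,275,205);t=lambda a:cp(a,24,305,222); q=lambda a:cp(a,18,285,235)
e=toH(atz(T,[t12((222,460)),t12((440,446))],53)); print('block front',np.round(e,1),'centre',np.round(e[:,0].mean()+18,1))
e=toH(atz(T,[t12((200,262)),t12((428,240))],96)); print('tab back top',np.round(e,1),'centre',np.round(e[:,0].mean()-5,1))
for a,b in (((310,285),(362,235)),((310,290),(358,240)),((300,292),(350,245))):
    x,r=tri([(T,t(a)),(S,q(b))]); print('ptr',np.round(toH(x)[0],1),np.round(r,2))
for y in (-205,-207): print([np.round(aty(S,q(b),y),1).tolist() for b in ((362,235),(350,245),(335,255))])
# profile of brightness along column at pointer overlap: cols 314-317
c=T['color'].astype(int)
for col in (314,315,316,317,318): print(col,[tuple(c[r,col]) for r in range(229,239)])
```

```text
block front [[ -14.3 -155.3   53. ]
 [ -14.3 -193.2   53. ]] centre 3.7
tab back top [[   9.8 -155.3   96. ]
 [  11.1 -193.4   96. ]] centre 5.5
ptr [   5.5 -207.5   40.4] [0.28 0.28]
ptr [   5.6 -207.4   39.4] [0.03 0.03]
ptr [   5.6 -206.4   39.4] [0.21 0.21]
[[2.9, -205.0, 45.2], [4.6, -205.0, 41.9], [6.7, -205.0, 38.3]]
[[4.7, -207.0, 41.5], [6.4, -207.0, 38.3], [8.5, -207.0, 34.6]]
314 [(np.int64(140), np.int64(138), np.int64(132)), (np.int64(130), np.int64(128), np.int64(123)), (np.int64(142), np.int64(140), np.int64(133)), (np.int64(144), np.int64(141), np.int64(134)), (np.int64(147), np.int64(141), np.int64(132)), (np.int64(153), np.int64(142), np.int64(123)), (np.int64(131), np.int64(114), np.int64(88)), (np.int64(164), np.int64(139), np.int64(101)), (np.int64(132), np.int64(120), np.int64(99)), (np.int64(137), np.int64(135), np.int64(127))]
315 [(np.int64(140), np.int64(138), np.int64(132)), (np.int64(131), np.int64(129), np.int64(124)), (np.int64(140), np.int64(138), np.int64(131)), (np.int64(139), np.int64(136), np.int64(129)), (np.int64(160), np.int64(155), np.int64(144)
[... 949 characters left out ...]
p.int64(162), np.int64(141), np.int64(105)), (np.int64(160), np.int64(131), np.int64(84)), (np.int64(184), np.int64(148), np.int64(82)), (np.int64(148), np.int64(122), np.int64(85)), (np.int64(144), np.int64(140), np.int64(131))]
318 [(np.int64(144), np.int64(142), np.int64(135)), (np.int64(143), np.int64(142), np.int64(134)), (np.int64(144), np.int64(143), np.int64(135)), (np.int64(149), np.int64(144), np.int64(132)), (np.int64(163), np.int64(144), np.int64(113)), (np.int64(160), np.int64(131), np.int64(83)), (np.int64(155), np.int64(123), np.int64(71)), (np.int64(190), np.int64(153), np.int64(84)), (np.int64(156), np.int64(129), np.int64(89)), (np.int64(146), np.int64(142), np.int64(132))]
```

Request:
move_arm:
  steps:
    - [0,0,0,0.036,0,0.01,-1]
    - [0,0,0,0.038,0,0.012,-1]
    - [0,0,0,0.03,0,0.014,-1]
    - [0,0,0,0,0,0.01,-1]
    - [0,0,0,0,0,0,-1]

```text
clock: 38.25
eef_pos: [548.4, 47.2, 75.9]
eef_rot: [-3.138, 0.139, -0.006]
contact_force: [-0.1, -0.2, -0.0]
grip_width: 0.3
```

Run:
```python
from hs import *
from plan import plan
print(toH(observe()['eef_pos']))
plan(toW([(-24,-175,67)])[0],-.087)
```

```text
[[ -66.42621791 -174.8643451    75.85054693]]
t 38.25 pos [548.4  47.2  75.9] yaw -0.0886 tilt [0.004 0.   ] F [-0.1 -0.2 -0. ] w 0.3 q [0.16, 0.41, -0.39, 1.92, 0.21, 0.84, -2.01]
[-0.04, -0.23, -0.09, 0.0424, 0.0001, 0.009]
```

Request:
move_arm:
  steps:
    - [0,-0.1,0,0.015,0,0.004,-1]
    - [0,0,0,0.015,0,0.003,-1]
    - [0,0,0,0.008,0,0,-1]
    - [0,0,0,0.004,0,0,-1]
    - [0,0,0,0,0,0,-1]

```text
clock: 38.75
eef_pos: [587.6, 44.0, 69.4]
eef_rot: [3.138, -0.136, -0.003]
contact_force: [-0.6, -0.1, -0.7]
grip_width: -0.1
```

Run:
```python
from hs import *
from plan import plan
print(toH(observe()['eef_pos']))
plan(toW([(-14,-175,67)])[0],-.087)
```

```text
[[ -27.10163006 -174.57719715   69.38348291]]
t 38.75 pos [587.6  44.   69.4] yaw -0.0865 tilt [-0.002 -0.   ] F [-0.6 -0.1 -0.7] w -0.1 q [0.15, 0.48, -0.38, 1.83, 0.23, 0.87, -2.0]
[0.02, 0.09, 0.03, 0.0131, 0.0004, 0.0024]
```

Request:
move_arm:
  steps:
    - [0,0.1,0,0.006,0,0.001,-1]
    - [0,0,0,0.005,0,0.001,-1]
    - [0,0,0,0,0,0,-1]

```text
clock: 39.05
eef_pos: [598.3, 43.2, 68.1]
eef_rot: [3.138, -0.135, 0.001]
contact_force: [0.2, 0.1, 0.5]
grip_width: -0.1
```

Request:
move_arm:
  steps:
    - [0,0,0,0.003,0,0,-1]

```text
clock: 39.15
eef_pos: [600.9, 43.0, 68.0]
eef_rot: [3.138, -0.134, -0.001]
contact_force: [0.3, 0.5, -0.2]
grip_width: -0.1
```

Run:
```python
from hs import *
print(toH(observe()['eef_pos'])); st()
```

```text
[[ -13.79512697 -174.41910457   68.03290976]]
t 39.15 pos [600.9  43.   68. ] F [ 0.3  0.5 -0.2] w -0.08641619739986743
[[ 0.996 -0.086 -0.   ]
 [-0.086 -0.996 -0.001]
 [-0.     0.001 -1.   ]]
q [ 0.146  0.503 -0.377  1.8    0.233  0.883 -1.994]
```

Request:
move_arm:
  steps:
    - [0,0.1,0,0.003,0,0,-1]

```text
clock: 39.25
eef_pos: [604.1, 42.7, 68.1]
eef_rot: [3.138, -0.134, 0.002]
contact_force: [-0.1, -0.4, -0.1]
grip_width: 0.0
```

Request:
move_arm:
  steps:
    - [0,0.2,0,0.002,0,0,-1]

```text
clock: 39.35
eef_pos: [606.4, 42.5, 68.1]
eef_rot: [3.138, -0.135, 0.008]
contact_force: [0.1, 0.2, 0.5]
grip_width: 0.0
```

Run:
```python
from hs import *
print(toH(observe()['eef_pos'])); st()
```

```text
[[  -8.24959189 -174.46532668   68.05043305]]
t 39.35 pos [606.4  42.5  68.1] F [0.1 0.2 0.5] w 0.012186445783276538
[[ 0.996 -0.086  0.005]
 [-0.086 -0.996 -0.001]
 [ 0.005  0.001 -1.   ]]
q [ 0.145  0.508 -0.375  1.791  0.236  0.881 -1.994]
```

Request:
move_arm:
  steps:
    - [0,0,0,0.0025,0,0,-1]

```text
clock: 39.45
eef_pos: [607.2, 42.4, 67.8]
eef_rot: [3.137, -0.134, 0.002]
contact_force: [-6.9, -0.1, 4.7]
grip_width: -0.3
```

Run:
```python
from hs import *
print(toH(observe()['eef_pos'])); st()
```

```text
[[  -7.4905281  -174.46138732   67.84645624]]
t 39.45 pos [607.2  42.4  67.8] F [-6.9 -0.1  4.7] w -0.294632441501864
[[ 0.996 -0.086  0.001]
 [-0.086 -0.996 -0.002]
 [ 0.001  0.002 -1.   ]]
q [ 0.144  0.512 -0.374  1.786  0.236  0.887 -1.993]
```

Request:
move_arm:
  steps:
    - [0,0.1,0,0.0025,0,0,-1]

```text
clock: 39.55
eef_pos: [608.1, 42.3, 67.7]
eef_rot: [3.136, -0.134, -0.001]
contact_force: [-4.8, -0.0, 3.5]
grip_width: -0.2
```

Request:
move_arm:
  steps:
    - [0,0,0,-0.012,0,0,-1]
    - [0,0,0,-0.03,0,-0.02,-1]
    - [0,0,0,-0.045,0,-0.02,-1]
    - [0,0,0,-0.045,0,-0.02,-1]
    - [0,0,0,-0.035,0,0,-1]

```text
clock: 40.05
eef_pos: [445.1, 57.2, 128.3]
eef_rot: [-3.137, 0.138, -0.016]
contact_force: [0.6, 0.7, 0.7]
grip_width: -0.2
```

```bash
python3 sl.py y
python3 - <<'E'
from hs import *
T=get_image('top')
c=T['color'].astype(int)
for col in (315,316): print(col,[c[r,col].tolist() for r in range(229,239)])
E
```

```text
[[-170.21423966 -173.83887057  128.27673923]] [445.12461986  57.2085726  128.27673923]
315 [[139, 138, 131], [131, 129, 123], [146, 144, 136], [160, 155, 146], [165, 154, 139], [178, 146, 94], [150, 120, 71], [180, 144, 84], [146, 122, 88], [138, 135, 126]]
316 [[142, 141, 134], [142, 140, 133], [148, 146, 138], [159, 155, 146], [157, 148, 133], [165, 139, 98], [151, 120, 71], [182, 145, 80], [149, 123, 86], [141, 137, 128]]
```

View pics/y_te.png

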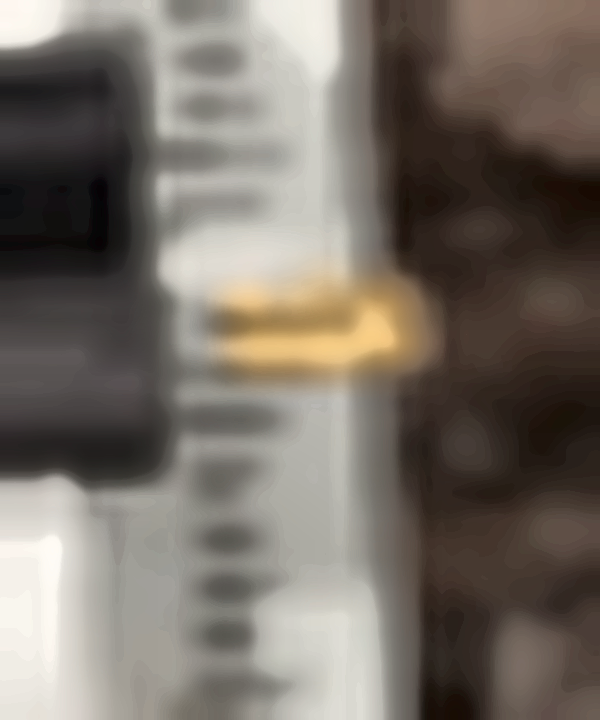

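View pics/y_side.png

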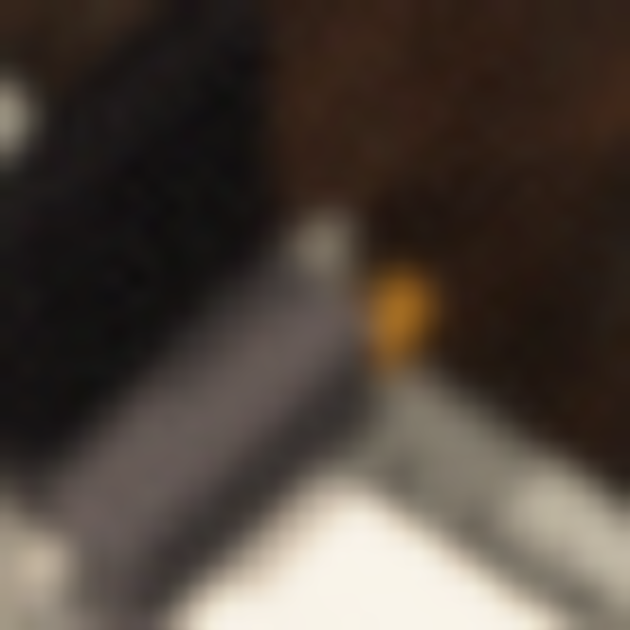

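View pics/y_top.png

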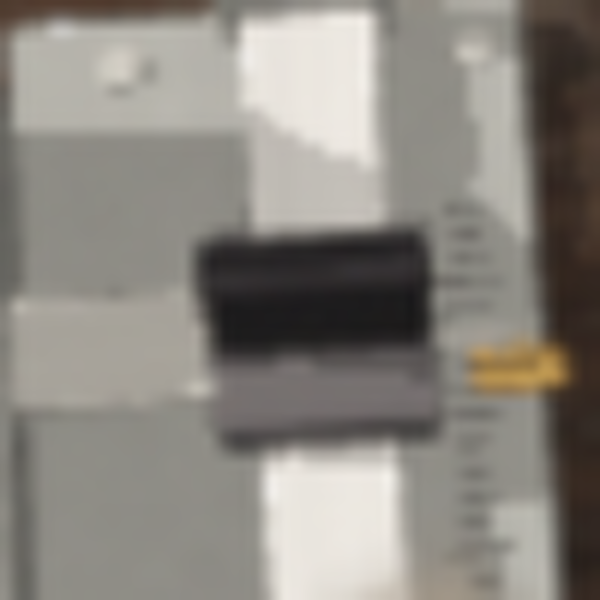

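Run:
```python
from hs import *
T=get_image('top');S=get_image('side')
save(cv2.resize(T['color'][185:235,125:285],None,fx=5,fy=5,interpolation=cv2.INTER_CUBIC),'lid_t')
save(cv2.resize(S['color'][210:360,120:270],None,fx=4,fy=4,interpolation=cv2.INTER_CUBIC),'lid_s')
for th in (1.1,1.2,1.3,1.35):
    L=[(60-120*np.cos(th),y,70+120*np.sin(th)) for y in (120,-120)]
    print(th,np.round((proj(T,toW(L))-(125,185)+.5)*5),np.round((proj(S,toW(L))-(120,210)+.5)*4).tolist())
```

```text
1.1 [[ 63. 212.]
 [723. 170.]] [[117.0, 506.0], [593.0, 85.0]]
1.2 [[ 58. 179.]
 [721. 137.]] [[92.0, 481.0], [572.0, 63.0]]
1.3 [[ 55. 146.]
 [718. 104.]] [[68.0, 457.0], [550.0, 43.0]]
1.35 [[ 54. 129.]
 [717.  87.]] [[56.0, 446.0], [539.0, 34.0]]
```

View pics/lid_t.png

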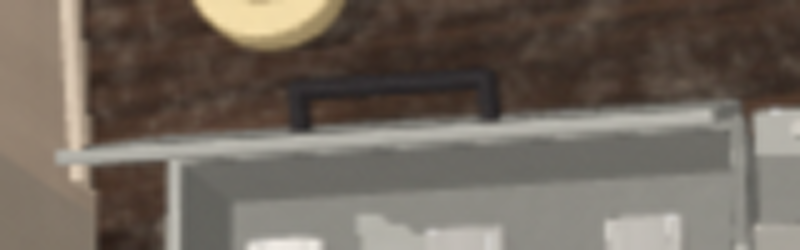

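View pics/lid_s.png

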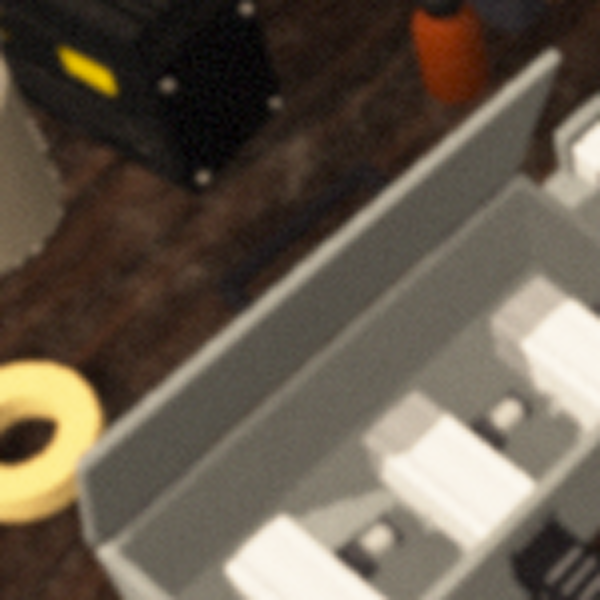

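Run:
```python
from hs import *
T=get_image('top');S=get_image('side')
p=[(250,211),(160,118),(365,140)]
print('cabinet base side',np.round(atz(S,p,0),0).tolist())
print('bottle side base',np.round(atz(S,[(232,236)],0),0), 'black box',np.round(atz(S,[(187,245),(150,253)],0),0),'mug',np.round(atz(S,[(110,278)],0),0))
print('top cab', np.round(atz(T,[(312,176),(303,176)],0),0),np.round(atz(T,[(312,176),(303,176)],300),0))
print('lid pts',np.round(toW([(60-120*np.cos(1.28),y,185) for y in (-120,-70,0,70,120)]),0))
s=observe(); print(s['joint_pos'])
```

```text
cabinet base side [[783.0, -28.0, 0.0], [1145.0, -133.0, 0.0], [700.0, -351.0, 0.0]]
bottle side base [[771.  44.   0.]] black box [[830. 112.  -0.]
 [875. 167.   0.]] mug [[895. 252.   0.]]
top cab [[763.  -1.   0.]
 [766.  19.   0.]] [[646.  12. 300.]
 [648.  26. 300.]]
lid pts [[645.  94. 185.]
 [649. 144. 185.]
 [655. 213. 185.]
 [661. 283. 185.]
 [666. 333. 185.]]
[ 0.19054049  0.17626571 -0.45219381  2.10843334  0.1004577   0.872427
 -1.97942287]
```

Request:
move_arm:
  steps:
    - [0,0,0,0,-0.01,-0.035,-1]
    - [0,0,0,0.01,-0.02,-0.04,-1]
    - [0,0,0,0.02,-0.02,-0.035,-1]
    - [0,0,0,0.03,-0.02,-0.01,-1]
    - [0,0,0,0.03,-0.015,0,-1]

```text
clock: 41.2
eef_pos: [541.0, 132.9, 248.9]
eef_rot: [3.137, -0.146, -0.002]
contact_force: [0.1, -0.2, -0.2]
grip_width: 0.2
```

Run:
```python
from hs import *
from plan import plan
plan(toW([(72,-70,245)])[0],-.087)
```

```text
t 41.2 pos [541.  132.9 248.9] yaw -0.0928 tilt [-0.001 -0.001] F [ 0.1 -0.2 -0.2] w 0.2 q [0.1, 0.25, -0.49, 1.73, 0.13, 1.2, -2.1]
[0.02, 0.02, -0.08, 0.0383, -0.0052, 0.0009]
[0.02, 0.02, -0.08, 0.0383, -0.0052, 0.0009]
[0.02, 0.02, -0.08, 0.0383, -0.0051, 0.001]
[0.02, 0.02, -0.08, 0.0383, -0.0051, 0.001]
```

Request:
move_arm:
  steps:
    - [0,0,0,0.037,-0.004,0,-1]
    - [0,0,0,0.038,-0.004,0,-1]
    - [0,0,0,0.038,-0.003,0,-1]
    - [0,0,0,0.03,-0.002,0,-1]
    - [0,0,0,0,0,0,-1]

```text
clock: 41.7
eef_pos: [694.0, 135.7, 247.3]
eef_rot: [-3.137, 0.143, -0.001]
contact_force: [-0.3, -0.5, -0.2]
grip_width: -0.5
```

Run:
```python
from hs import *
from plan import plan
print(toH(observe()['eef_pos']))
plan(toW([(72,-70,140)])[0],-.087)
S=get_image('side');T=get_image('top'); save(S['color'],'aa_s'); save(T['color'],'aa_t')
```

```text
[[ 70.86326273 -74.05008192 247.30271444]]
t 41.7 pos [694.  135.7 247.3] yaw -0.0909 tilt [0.001 0.001] F [-0.3 -0.5 -0.2] w -0.5 q [0.04, 0.52, -0.45, 1.35, 0.23, 1.32, -2.08]
[-0.02, -0.01, -0.07, 0.0003, -0.0013, 0.0358]
[-0.02, -0.01, -0.07, 0.0004, -0.0013, 0.0358]
[-0.02, -0.01, -0.07, 0.0004, -0.0013, 0.0358]
```

View pics/aa_s.png

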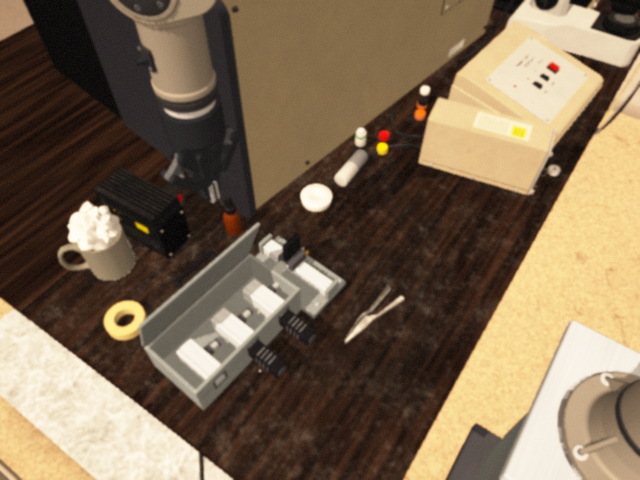

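View pics/aa_t.png

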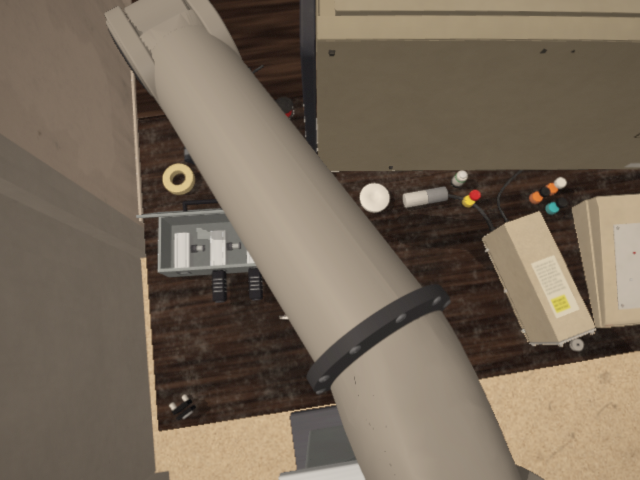

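Request:
move_arm:
  steps:
    - [0,0,0,0,-0.001,0.032,-1]
    - [0,0,0,0,-0.001,0.034,-1]
    - [0,0,0,0,0,0.03,-1]
    - [0,0,0,0,0,0.006,-1]
    - [0,0,0,0,0,0,-1]

```text
clock: 42.3
eef_pos: [686.5, 140.9, 147.2]
eef_rot: [-3.137, 0.134, -0.001]
contact_force: [-0.1, -1.0, 0.1]
grip_width: 0.0
```

Run:
```python
from hs import *
from plan import plan
print(toH(observe()['eef_pos']))
plan(toW([(42,-72,145)])[0],-.087)
```

```text
[[ 63.01107523 -69.44089151 147.17067737]]
t 42.3 pos [686.5 140.9 147.2] yaw -0.0853 tilt [0.001 0.002] F [-0.1 -1.   0.1] w 0.0 q [0.03, 0.58, -0.44, 1.48, 0.26, 1.14, -2.11]
[-0.09, -0.02, 0.1, -0.021, 0.0025, 0.0022]
```

Run:
```python
import numpy as np
th=1.28;p=None
for th in (1.28,1.2,1.1,1.0,.9,.8,.7,.6,.5,.4,.3,.2,.1,.05,0):
    r=80+ (1.28-th)*12
    c=(60-r*np.cos(th)+9.7, 70+r*np.sin(th)); print(th,round(r),np.round(c,1), None if p is None else np.round(np.subtract(c,p),1)); p=c
```

```text
1.28 80 [ 46.8 146.6] None
1.2 81 [ 40.4 145.5] [-6.4 -1.2]
1.1 82 [ 32.4 143.2] [-7.9 -2.2]
1.0 83 [ 24.7 140.1] [-7.8 -3.1]
0.9 85 [ 17.1 136.2] [-7.5 -3.9]
0.8 86 [ 10.  131.5] [-7.2 -4.7]
0.7 87 [  3.2 126. ] [-6.8 -5.5]
0.6 88 [ -3.1 119.8] [-6.3 -6.2]
0.5 89 [ -8.7 112.8] [-5.7 -6.9]
0.4 91 [-13.7 105.3] [-5.  -7.6]
0.3 92 [-18.   97.1] [-4.3 -8.1]
0.2 93 [-21.4  88.5] [-3.4 -8.6]
0.1 94 [-24.   79.4] [-2.6 -9.1]
0.05 95 [-24.9  74.7] [-1.  -4.7]
0 95 [-25.7  70. ] [-0.7 -4.7]
```

Request:
move_arm:
  steps:
    - [0,0,0,-0.006,0,0,-1]
    - [0,0,0,-0.006,0,0,-1]
    - [0,0,0,-0.004,0,0,-1]

```text
clock: 42.6
eef_pos: [671.5, 143.2, 152.1]
eef_rot: [-3.135, 0.134, -0.012]
contact_force: [3.7, -0.3, -1.2]
grip_width: 0.2
```

```bash
cat > w.py <<'E'
from hs import *
s=observe();r=R.from_rotvec(s['eef_rot']).as_matrix();p=toH(s['eef_pos'])[0]
dx=p[0]-9.7-60; th=np.arctan2(p[2]-70,-dx)
print('t',round(s['clock'],2),'H',np.round(p,1),'tilt',np.round(r[:2,2],3),'F',np.round(s['contact_force'],1),'th if contact',round(th,3),'r',round(np.hypot(dx,p[2]-70),1))
E
python3 w.py
```

```text
t 42.6 H [ 47.8 -68.5 152.1] tilt [0.008 0.003] F [ 3.7 -0.3 -1.2] th if contact 1.311 r 84.9
```

Request:
move_arm:
  steps:
    - [0,-0.3,0,-0.007,0,0.003,-1]
    - [0,-0.3,0,-0.007,0,0.003,-1]
    - [0,-0.3,0,-0.007,0,0.004,-1]

```text
clock: 42.9
eef_pos: [653.9, 144.8, 145.8]
eef_rot: [-3.133, 0.136, -0.006]
contact_force: [1.9, 0.3, 1.4]
grip_width: -0.0
```

```bash
python3 w.py
```

```text
t 42.9 H [ 30.1 -68.5 145.8] tilt [0.004 0.006] F [1.9 0.3 1.4] th if contact 1.09 r 85.5
```

Request:
move_arm:
  steps:
    - [-0.2,-0.2,0,-0.007,0,0.003,-1]
    - [-0.2,-0.2,0,-0.007,0,0.004,-1]
    - [0,0,0,-0.007,0,0.004,-1]
    - [0,0,0,-0.007,0,0.005,-1]

```text
clock: 43.3
eef_pos: [624.7, 147.4, 129.2]
eef_rot: [3.138, -0.137, -0.003]
contact_force: [2.5, -0.3, 1.6]
grip_width: 0.0
```

```bash
python3 w.py; python3 -c "
from h import *
S=get_image('side'); save(cv2.resize(S['color'][100:420,80:400],None,fx=1.8,fy=1.8),'ab')"
```

```text
t 43.3 H [  0.8 -68.3 129.2] tilt [-0.002 -0.001] F [ 2.5 -0.3  1.6] th if contact 0.71 r 90.8
```

View pics/ab.png

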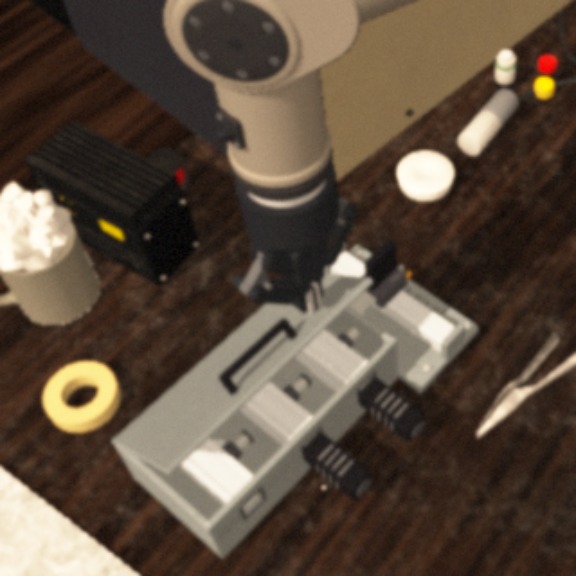

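Request:
move_arm:
  steps:
    - [0,0,0,-0.006,0,0.006,-1]
    - [0,0,0,-0.005,0,0.006,-1]
    - [0,0,0,-0.005,0,0.006,-1]
    - [0,0,0,-0.004,0,0.006,-1]

```text
clock: 43.75
eef_pos: [600.4, 149.8, 102.6]
eef_rot: [3.137, -0.135, -0.009]
contact_force: [1.9, -0.5, 1.5]
grip_width: 0.0
```

```bash
python3 w.py
```

```text
t 43.75 H [-23.6 -68.1 102.6] tilt [-0.006 -0.001] F [ 1.9 -0.5  1.5] th if contact 0.336 r 98.9
```

Request:
move_arm:
  steps:
    - [0,0.2,0,-0.002,0,0.005,-1]
    - [0,0.1,0,-0.001,0,0.005,-1]
    - [0,0,0,-0.001,0,0.005,-1]

```text
clock: 44.05
eef_pos: [594.6, 150.2, 85.8]
eef_rot: [3.137, -0.134, -0.004]
contact_force: [2.1, -0.2, 2.4]
grip_width: -0.0
```

```bash
python3 w.py
```

```text
t 44.05 H [-29.4 -68.2  85.8] tilt [-0.003 -0.002] F [ 2.1 -0.2  2.4] th if contact 0.158 r 100.3
```

Request:
move_arm:
  steps:
    - [0,0.1,0,0,0,0.003,-1]
    - [0,0,0,0,0,0.003,-1]

```text
clock: 44.25
eef_pos: [593.7, 150.3, 78.6]
eef_rot: [3.136, -0.134, -0.004]
contact_force: [1.5, -0.8, 2.3]
grip_width: -0.1
```

Request:
move_arm:
  steps:
    - [0,0,0,0,0,0.003,-1]

```text
clock: 44.35
eef_pos: [593.6, 150.4, 76.3]
eef_rot: [3.136, -0.135, -0.005]
contact_force: [-6.1, -1.6, 26.1]
grip_width: -0.2
```

Request:
move_arm:
  steps:
    - [0,0,0,0,0,0.003,-1]

```text
clock: 44.45
eef_pos: [593.6, 150.4, 76.3]
eef_rot: [3.134, -0.135, -0.006]
contact_force: [-8.9, -3.5, 30.5]
grip_width: 0.1
```

```bash
python3 w.py
```

```text
t 44.45 H [-30.4 -68.1  76.3] tilt [-0.004 -0.004] F [-8.9 -3.5 30.5] th if contact 0.063 r 100.3
```

Hard stop at 76.3 mm (70 + 6 mm plate): the lid is shut. Lifting and checking everything.

Request:
move_arm:
  steps:
    - [0,0,0,0,0,-0.01,-1]
    - [0,0,0,0,0,-0.03,-1]
    - [0,0,0,-0.01,0.01,-0.045,-1]
    - [0,0,0,-0.03,0.03,-0.02,-1]
    - [0,0,0,-0.035,0.03,0,-1]

```text
clock: 44.95
eef_pos: [513.0, 91.0, 184.9]
eef_rot: [3.139, -0.126, -0.012]
contact_force: [0.5, 0.2, 0.0]
grip_width: 0.0
```

Request:
move_arm:
  steps:
    - [0,0,0,-0.03,0.04,0,-1]
    - [0,0,0,-0.02,0.045,0,-1]
    - [0,0,0,-0.02,0.045,0,-1]
    - [0,0,0,-0.01,0.045,0,-1]
    - [0,0,0,0,0.02,0,-1]

```text
clock: 45.45
eef_pos: [407.6, -101.8, 185.6]
eef_rot: [3.138, -0.121, -0.018]
contact_force: [-0.3, 0.1, -0.5]
grip_width: 0.0
```

```bash
python3 w.py; python3 sl.py ac
python3 - <<'E'
from hs import *
S=get_image('side');T=get_image('top')
save(cv2.resize(T['color'][150:350,130:400],None,fx=2.8,fy=2.8,interpolation=cv2.INTER_CUBIC),'ad_t')
save(cv2.resize(S['color'][210:420,130:400],None,fx=2.8,fy=2.8,interpolation=cv2.INTER_CUBIC),'ad_s')
# predicted lid corners if shut
L=[(-60,120,76),(-60,-120,76),(60,-120,76),(60,120,76)]
print(np.round((proj(S,toW(L))-(130,210)+.5)*2.8).tolist(),np.round((proj(T,toW(L))-(130,150)+.5)*2.8).tolist())
E
```

```text
t 45.45 H [-193.8 -335.5  185.6] tilt [-0.011 -0.001] F [-0.3  0.1 -0.5] th if contact 0.413 r 287.7
[[-193.82245259 -335.51294365  185.55109783]] [ 407.55778861 -101.80270629  185.55109783]
[[183.0, 513.0], [478.0, 216.0], [336.0, 114.0], [36.0, 380.0]] [[76.0, 341.0], [410.0, 320.0], [403.0, 160.0], [78.0, 180.0]]
```

View pics/ad_t.png

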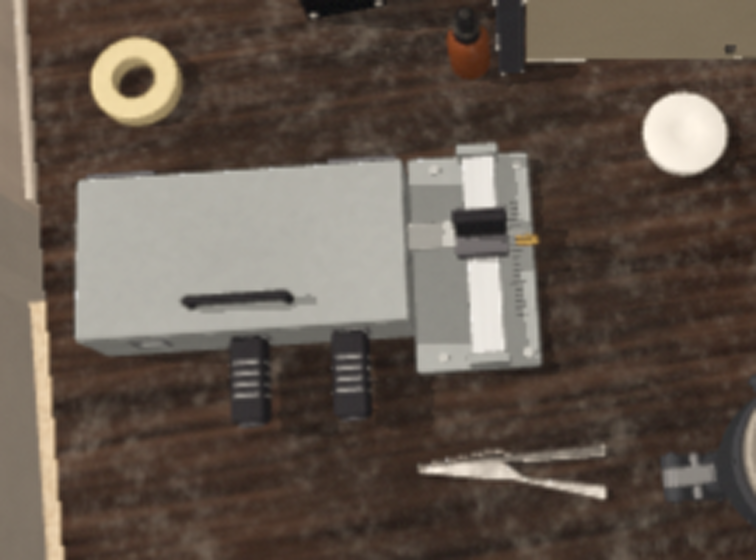

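View pics/ad_s.png

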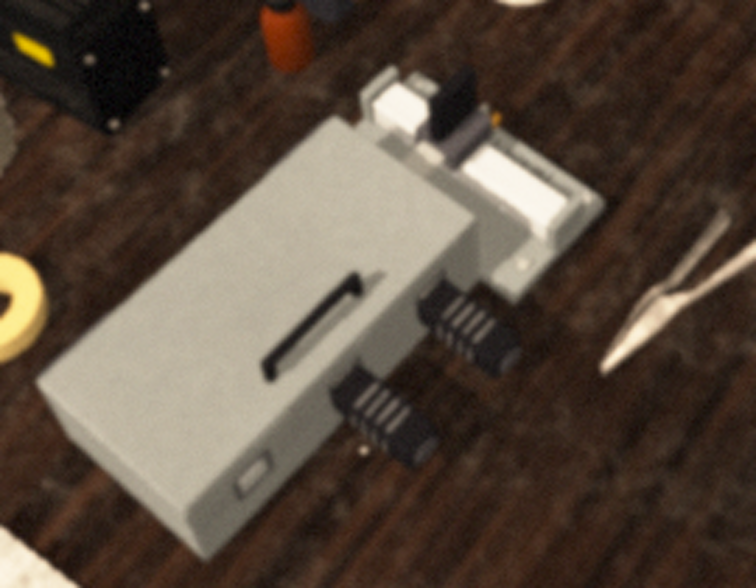

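View pics/ac_te.png

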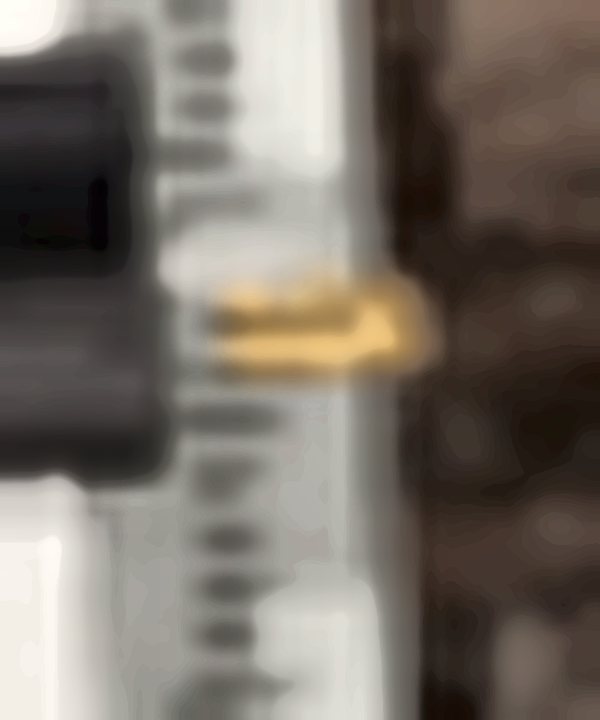

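Run:
```python
from rig import *
print(close_job())
```

```text
the job is handed in; nothing more can be done
None
```

The lamp house is set up and the job is handed in, at about 46 s on the robot's clock. Only two lamps were on the desk.

- **Lamps:** They are in port 2 and port 3. Both drooped slightly after I released them, leaving a gap at the top of the shoulder. I pressed each one home again with about 20 N and a slight upward push. My last close-ups before the lid went down showed no gap at either shoulder, and the fingers stopped where I expected for a lamp fully home.
- **Slide:** I tapped it forward in stages and measured it again after each one. My final estimate puts the pointer at 7.1–7.8 mm and the brass line at about 7.2 mm, both in the house's x. The uncertainty is about 0.7 mm, because the pointer sits roughly 20 mm higher than the line and the cameras see them at an angle. The measurements also disagreed a little: the carriage block's edge read about 1.5 mm behind the others. So I can't rule out that it stands slightly short of the line or slightly past it.
- **Lid:** I lowered it last, pushing with about 2–3 N. It came to a hard stop at 76.3 mm, which matches fully shut (70 mm wall plus the 6 mm plate). I pressed about 30 N on it at the end. Its corners in both pictures also match the shut position.
- **Other things on the desk:** In the last pictures the pliers and wafer box are where they started. The tape tube was out of view, but the arm never went near it. The arm was clear of everything when I handed in.

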